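# Nest the parts trays in the bench dock and latch them

### The job

Put the parts trays away: swing the latch on the dock (the largest tray, screwed to the bench) fully open, push the medium tray mouth outwards all the way home inside the dock, then the small tray all the way home inside the medium one, and swing the latch fully shut across the mouth again. Leave the jar, the tape roll and the funnel where they are.

Things in the scene. Friction and masses are not known exactly. Their poses are not given: they have to be found in the camera images.
- dock: Largest open-fronted steel tray, screwed down. Origin: on the table, mid-mouth; x points into it, towards its back wall; z up. 154 mm long, outside 136 mm wide at the mouth, 112 at the back, 46 high; side walls 4, floor 3 mm. Back wall 8 mm thick: inner face at x = 0.146. Foot plates (5 mm high) at its sides reach 20 to 40 mm outwards; the latch pivots on the +y one.
- latch (a joint): Latch angle, rad. 0 = shut: the 58 mm steel arm, 18-30 mm above the table, points along the dock's -y, 3 mm in front of the mouth, over one side of it (a tray that sticks out stops it). Grows clockwise from above: the arm swings to the dock's -x, away from the mouth, then out to +y; stop at 2.4 = fully open. Stays where left; about 1.6 N at the handle moves it.
- latch_grip (a point): Middle (62 mm above the table) of the latch handle: an upright round black grip, 18 mm across, from 46 to 78 mm above the table, so its upper part is clear above all tray walls. It is fixed on the latch arm, 50 mm from the pivot axis. It may be pushed, or held from above while it turns between the fingers.
- latch_pivot (a point): Point on the upright pivot axis of the latch, at x = -0.009, y = 0.088 in the dock's frame, 16 mm above the table.
- medium_mid (a point): Medium tray, open front, narrowing to its back wall: 140 mm long, outside 118 mm wide at the mouth, 94 at the back, 42 high, 0.3-0.55 kg; side walls 4, back wall 8, floor 3 mm. Its last 18 mm of floor slope up 6 mm, to climb the floor edge. Point: middle, half-way up; x to the back wall, z up. Home in the dock: x 0.076, y 0, z 0.024 there.
- small_mid (a point): Small tray, same shape as the medium one: 130 mm long, outside 100 mm wide at the mouth, 76 at the back, 38 high, 0.2-0.4 kg; walls and floor as the medium's; last 24 mm of floor slope up 9 mm. Point: its middle, half-way up; x to its back wall, z up. Home in the medium tray (back walls touching, 5 mm free at each side): 3 mm short (in x) of the medium's point and 1 mm higher; dock x = 0.073.
- jar_mid (a point): Bystander: round clear jar with a screw lid, 57 mm across, 75 mm high; the point is its centre.
- tape_mid (a point): Bystander: roll of masking tape lying flat, 98 mm across, 25 mm high; the point is its centre.
- funnel_mid (a point): Bystander: small steel funnel standing on its mouth, 75 mm across, 68 mm high; the point is its centre.

How it is judged:
By the outcome, as a careful person would: the job done as asked, in the order asked, and still so for the second after the job is handed in, with the robot touching nothing.
It also fails if it takes over 72 s, if anything falls off the work surface, if the arm or the gripper's body presses on something with over 40 N, if the wrist force passes 120 N, or if a joint passes its speed limit or range.

### The arm

A 6-joint arm with a two-finger parallel gripper is mounted at the origin on a cart in front of the work surface, level with it; the furniture and walls round the work are solid. World frame = base frame: x ahead of the robot, y to its left, z up, the work surface at z = 0. Lengths are in mm, angles in rad, forces in N, time in s.
With the tool pointing down it reaches from about 325 to 900 mm from the base axis. Payload 6.1 kg.
Tool frame: the origin (TCP) lies midway between the tips of the shut fingers; the grasp point (between the pads) lies 19 mm behind it; z points along the fingers, y is the direction in which the jaws open and shut (so a half turn about z gives the same grasp; the last joint's range is limited). The gripper opens to 87 mm and grips with 3 to 60 N. Pads are 19 mm wide; open, the fingers measure 117 mm over their backs; the gripper's body (75 mm by 190 mm) begins 51 mm behind the grasp point.
Start: joints at [-1.359, 0.22, 1.526, -0, 1.395, -0.126], TCP at [207.125, -589.673, 184.238] pointing down, gripper open.
Joint ranges: [-2.98, 2.98], [-0.91, 2.08], [0.09, 2.57], [-1.24, 4.39], [0.2, 2.65], [-2.68, 2.68]. Speed limits (rad/s): [2.57, 2.57, 3.01, 3.14, 3.14, 3.14].

### API

Orientations are given as a unit quaternion [w, x, y, z].
In Python, from cell import robot, optics, finish_job gives the robot as it stands.
- The arm moves only by the shell command python3 -m handwheel 'ROWS' [FORCE]. ROWS is JSON, a list that holds one entry, the list of rows, each a list of 7 numbers: the shift along the tool's x, y, z in mm, then the turn, a rotation vector about the tool's x, y, z in rad, then the gripper's target within -1 to 1 (fully open at 1, half-way at 0, shut at -1). In form: [[[x, y, z, ax, ay, az, jaw], ...]]. A call has 1 to 5 rows; each row shifts and turns the commanded pose from where the row before left it, along the tool's axes as they then stand; what a row does not reach is not made up. A row lasts 1/12 s, in which the tool goes at most 41.7 mm and 7.16 degrees, less where a joint would pass 70% of its speed; a pose out of reach is approached as far as the arm can. A call with a gripper value outside its range is refused whole. The fingers move at their own pace and stop on an object; FORCE is the grip in N (left out, the last holds). Time passes only in rows, so rows that do not move let the fingers close. It gives the time, the measured TCP pose, the force and the opening at its end, in the units of the state.
- robot.get_obs(): the state, without advancing time (a new reading comes with each control period).
- optics.get_image(name): name is "scene" or "side" or "wrist"; returns the picture (420x560x3 uint8, red, green, blue); there is no depth.
- optics.get_calibration(name): a dict with "vertical_fov" (degrees; the focal length in pixels is half the picture's height over the tangent of half this angle, whatever the lens; pixels are square), "cx", "cy" (the principal point, pixels), "extrinsics" (4x4, takes a point from camera to world coordinates); the wrist camera has in their place "T_tool_cam" (4x4, takes a point from camera to tool coordinates, whose origin is the TCP and whose axes are the flange's). Camera axes: x right, y up, looking along -z (the intrinsics and any distortion apply to the point x, -y, -z); pixel columns grow to the right and rows downward; lengths in mm; the calibration is good to about 2 mm. A picture is of the moment at which its call begins: read the wrist's pose just before it. get_calibration takes no time and is no camera call.
- finish_job(): hands the job in, once; it reports no verdict.
The state is a dict: "time": time; "joint_positions": joint angles; "joint_vel": joint speeds; "joint_efforts": joint torques, N m; "tool_pos": TCP position; "eef_rot": TCP orientation; "contact_force": force on the tool from outside, world axes, zero at the start; "ft_torque": the same for the moment, N m; "finger_gap": finger opening in mm.
Only numpy, scipy, OpenCV 4.12 (cv2) and the standard library are available. Lean on these libraries where they do the work, as an engineer would, in place of code of your own. Each camera call takes 0.05 s, during which the arm holds its last target.

## Working session

There is one attempt and no reset: what is moved stays moved. The work goes in short steps, Python scripts to look and compute and a shell command to move; the robot and the scene stay as the last step left them, time stands still between calls to the robot, and variables do not carry over. Pictures are saved under pics/ and viewed, and the job is handed in when it is done.

```bash
ls; mkdir -p pics
python3 - <<'E'
from cell import robot, optics
import cv2, numpy as np
o=robot.get_obs(); print({k:np.round(v,3).tolist() for k,v in o.items()})
for n in ["scene","side","wrist"]:
    im=optics.get_image(n); cv2.imwrite(f"pics/{n}0.png",im[:,:,::-1])
    print(n,optics.get_calibration(n))
E
```

```text
pics
{'time': 0.0, 'joint_positions': [-1.359, 0.221, 1.528, -0.0, 1.395, -0.126], 'joint_vel': [0.0, -0.0, -0.0, 0.002, -0.001, 0.001], 'joint_efforts': [-0.0, -49.461, -38.738, 0.07, 0.057, -0.0], 'tool_pos': [206.967, -588.987, 183.135], 'eef_rot': [-0.001, 0.986, 0.168, -0.0], 'contact_force': [-0.814, -0.325, 0.402], 'ft_torque': [-0.004, -0.009, -0.028], 'finger_gap': 86.834}
scene {'vertical_fov': 43.43040421121272, 'cx': 280.8467102716532, 'cy': 210.6278274114385, 'extrinsics': array([[-8.61441437e-01,  2.40171505e-01, -4.47477708e-01,
        -1.30175686e+02],
       [-5.07849587e-01, -4.02645200e-01,  7.61554751e-01,
         1.16149761e+03],
       [ 2.72899941e-03,  8.83286189e-01,  4.68826259e-01,
         7.55082760e+02],
       [ 0.00000000e+00,  0.00000000e+00,  0.00000000e+00,
         1.00000000e+00]])}
side {'vertical_fov': 45.484272325378335, 'cx': 276.96438082035246, 'cy': 200.23446168447214, 'extrinsics': array([[-8.16188647e-01,  3.83662294e-01, -4.32017751e-01,
         4.80513161e+01],
       [-5.77404750e-01, -5.14469456e-01,  6.33975499e-01,
         7.84962234e+02],
       [ 2.09725567e-02,  7.66892706e-01,  6.41432560e-01,
         8.30003004e+02],
       [ 0.00000000e+00,  0.00000000e+00,  0.00000000e+00,
         1.00000000e+00]])}
wrist {'vertical_fov': 58.40570198841528, 'cx': 287.0232494138369, 'cy': 214.524729674674, 'T_tool_cam': array([[ 1.36930907e-06,  9.63082179e-01,  2.69207573e-01,
         7.34643970e+01],
       [ 9.99999863e-01, -1.41987223e-04,  5.02868675e-04,
         4.64096289e-01],
       [ 5.22527894e-04,  2.69207535e-01, -9.63082047e-01,
        -1.99895876e+02],
       [ 0.00000000e+00,  0.00000000e+00,  0.00000000e+00,
         1.00000000e+00]])}
```

View pics/scene0.png

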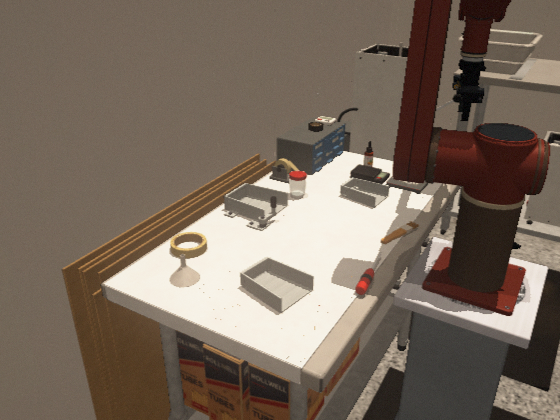

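View pics/side0.png

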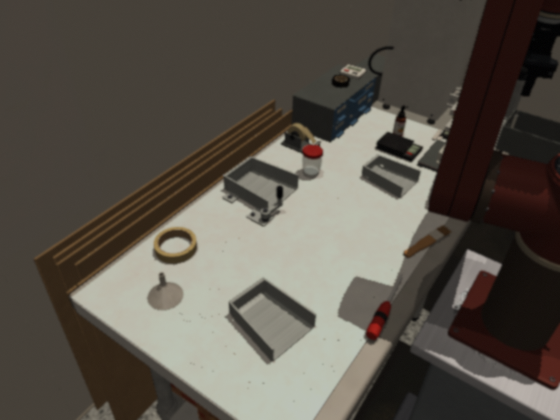

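View pics/wrist0.png

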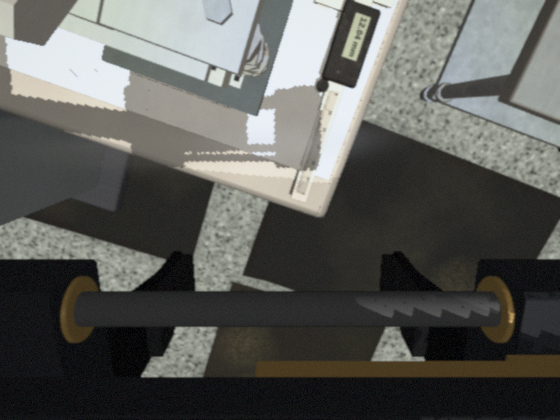

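```bash
cat > h.py <<'E'
import numpy as np, cv2, json
from cell import robot, optics
def cal(n):
    c=optics.get_calibration(n); f=210/np.tan(np.radians(c["vertical_fov"])/2)
    return c,f
from scipy.spatial.transform import Rotation as R
def tcp(o=None):
    o=o or robot.get_obs(); q=np.array(o["eef_rot"]); T=np.eye(4)
    T[:3,:3]=R.from_quat([q[1],q[2],q[3],q[0]]).as_matrix(); T[:3,3]=o["tool_pos"]; return T
def ext(n,T=None):
    c,f=cal(n)
    E=np.array(c["extrinsics"]) if "extrinsics" in c else (tcp() if T is None else T)@np.array(c["T_tool_cam"])
    return E,f,c["cx"],c["cy"]
def p2w(n,u,v,z,T=None):
    E,f,cx,cy=ext(n,T)
    d=E[:3,:3]@np.array([(u-cx)/f,-(v-cy)/f,-1]); o=E[:3,3]
    return o+d*(z-o[2])/d[2]
def w2p(n,P,T=None):
    E,f,cx,cy=ext(n,T); p=(np.array(P)-E[:3,3])@E[:3,:3]
    p=p.reshape(-1,3); return np.c_[cx+f*p[:,0]/-p[:,2], cy-f*p[:,1]/-p[:,2]]
E
python3 - <<'E'
import cv2
s=cv2.imread("pics/side0.png"); c=cv2.imread("pics/scene0.png")
def crop(im,x,y,w,h,k,n): cv2.imwrite("pics/"+n,cv2.resize(im[y:y+h,x:x+w],None,fx=k,fy=k,interpolation=cv2.INTER_CUBIC))
crop(s,210,130,220,110,3.6,"c1.png"); crop(s,140,220,200,150,4,"c2.png")
crop(c,210,160,200,90,4,"c3.png"); crop(c,150,220,180,100,4,"c4.png")
E
```

```text
(no output)
```

View pics/c1.png

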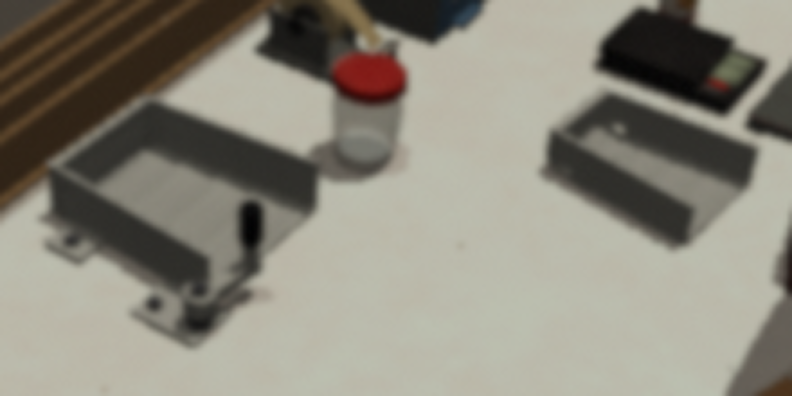

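View pics/c2.png

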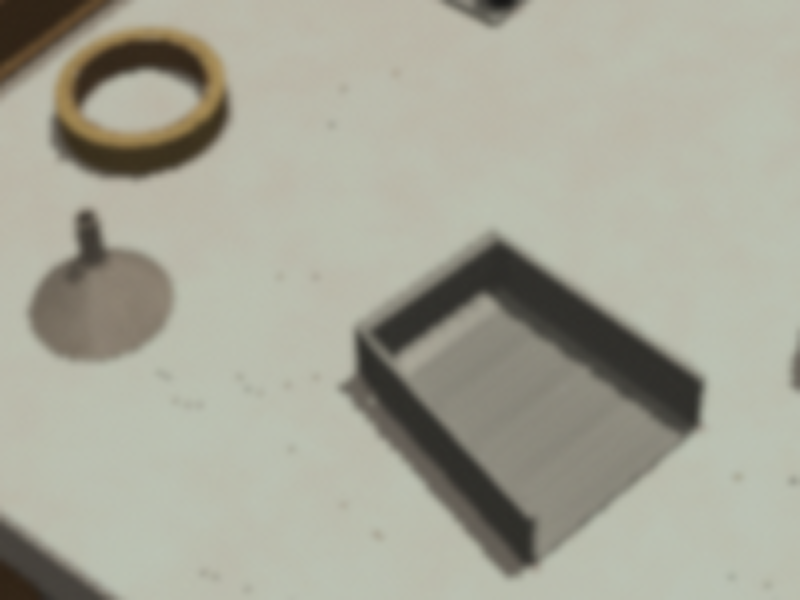

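View pics/c3.png

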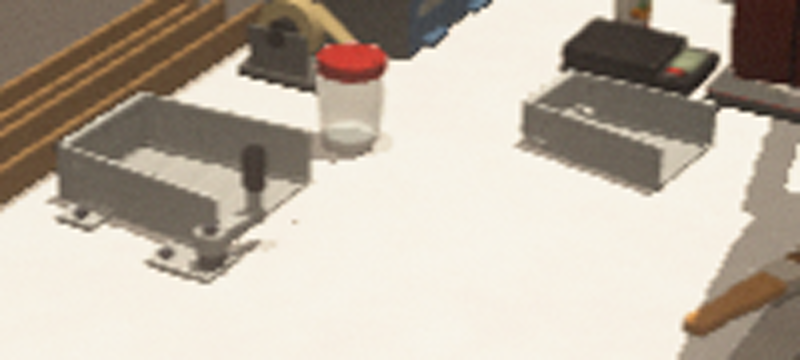

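View pics/c4.png

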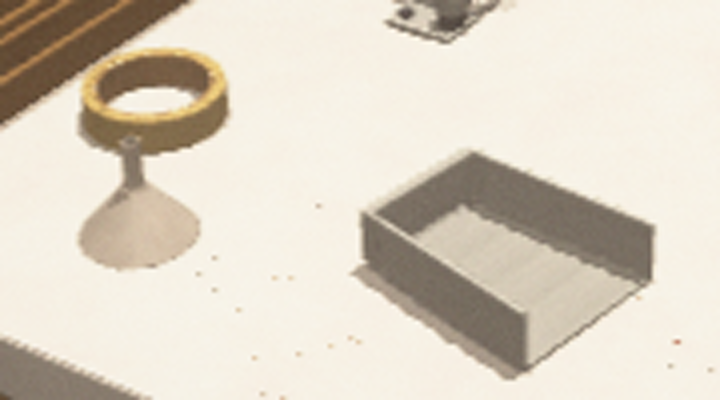

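```bash
cat > fit.py <<'E'
from h import *
from scipy.optimize import least_squares
def corners(L,wm,wb,h,xm):  # in frame with origin table; mouth at x=xm
    return dict(bA=(xm+L,wb/2,h),bB=(xm+L,-wb/2,h),mB=(xm,-wm/2,h),mA=(xm,wm/2,h),mb=(xm,-wm/2,0),ma=(xm,wm/2,0))
def conv(p,o,k): return {q:((x+.5)/k-.5+o[0],(y+.5)/k-.5+o[1]) for q,(x,y) in p.items()}
def fit(model,obs,x0):
    def res(p):
        c,s=np.cos(p[2]),np.sin(p[2]); r=[]
        for n,ps in obs.items():
            P=[(p[0]+c*model[k][0]-s*model[k][1],p[1]+s*model[k][0]+c*model[k][1],model[k][2]) for k in ps]
            r+=list((w2p(n,P)-np.array(list(ps.values()))).ravel())
        return np.array(r)
    b=None
    for y in np.arange(0,6.3,.7):
        s=least_squares(res,[x0[0],x0[1],y],x_scale=[10,10,.1])
        if b is None or s.cost<b.cost: b=s
    return b
E
python3 - <<'E'
from fit import *
D=corners(154,136,112,46,0); M=corners(140,118,94,42,-70); S=corners(130,100,76,38,-65)
dk={"side":conv(dict(bA=(50,170),bB=(150,100),mB=(318,173),mA=(210,260),mb=(314,212)),(210,130),3.6),
"scene":conv(dict(bA=(60,147),bB=(145,94),mB=(312,136),mA=(217,200),mb=(306,183)),(210,160),4)}
lo={"side":conv(dict(bA=(358,328),bB=(492,235),mB=(703,380),mA=(533,520),mb=(699,428),ma=(531,567)),(140,220),4),
"scene":conv(dict(bA=(363,212),bB=(472,150),mB=(654,226),mA=(527,315),mb=(652,283),ma=(525,372)),(150,220),4)}
ri={"side":conv(dict(bA=(550,135),bB=(607,93),mB=(757,152),mA=(693,207),mb=(748,187),ma=(687,245)),(210,130),3.6),
"scene":conv(dict(bA=(525,105),bB=(575,73),mB=(715,102),mA=(662,148),mb=(713,143),ma=(660,191)),(210,160),4)}
for nm,o in (("dock",dk),("lo",lo),("ri",ri)):
  for mn,m in (("D",D),("M",M),("S",S)):
    for cams in (["side","scene"],["side"],["scene"]):
      r=fit(m,{k:o[k] for k in cams},(600,0)); print(nm,mn,cams,np.round(r.x,3),round(r.cost,1))
for n,u,v,z in [("side",210+248/3.6,130+224/3.6,62),("scene",210+254/4,160+168/4,62),("side",210+200/3.6,130+300/3.6,16),("side",312,160,37),("scene",298,186,37),("side",165,290,20),("side",175,244,12)]:
    print(n,np.round(p2w(n,u,v,z)))
E
```

```text
dock D ['side', 'scene'] [ 5.88352e+02 -3.60430e+01 -2.40000e-02] 10.6
dock D ['side'] [588.004 -36.508   6.26 ] 6.0
dock D ['scene'] [588.665 -35.104   6.258] 4.3
dock M ['side', 'scene'] [ 6.65634e+02 -4.18670e+01 -2.80000e-02] 30.6
dock M ['side'] [ 6.65064e+02 -4.18530e+01 -2.60000e-02] 20.1
dock M ['scene'] [666.547 -42.104   6.252] 10.2
dock S ['side', 'scene'] [666.698 -46.392   6.252] 141.7Traceback (most recent call last):
  File "<stdin>", line 12, in <module>
  File "fit.py", line 15, in fit
    s=least_squares(res,[x0[0],x0[1],y],x_scale=[10,10,.1])
    return func(*args, **kwargs)
    result = trf(vector_fun.fun, vector_fun.jac, x0, f0, J0, lb, ub, ftol, xtol,
                 gtol, max_nfev, x_scale, loss_function, tr_solver,
                 tr_options.copy(), verbose, callback=callback_wrapped)
    return trf_no_bounds(
        fun, jac, x0, f0, J0, ftol, xtol, gtol, max_nfev, x_scale,
        loss_function, tr_solver, tr_options, verbose, callback=callback)
    f_new = fun(x_new)
    self._update_fun()
    ~~~~~~~~~~~~~~~~^^
    self.f = self.fun_wrapped(xp_copy(self.x))
             ~~~~~~~~~~~~~~~~^^^^^^^^^^^^^^^^^
    return np.atleast_1d(self.fun(x))
                         ~~~~~~~~^^^
    return self.f(x, *self.args, **self.kwargs)
           ~~~~~~^^^^^^^^^^^^^^^^^^^^^^^^^^^^^^
  File "fit.py", line 11, in res
    r+=list((w2p(n,P)-np.array(list(ps.values()))).ravel())
             ~~~^^^^^
  File "h.py", line 19, in w2p
    E,f,cx,cy=ext(n,T); p=(np.array(P)-E[:3,3])@E[:3,:3]
              ~~~^^^^^
  File "h.py", line 11, in ext
    c,f=cal(n)
        ~~~^^^
  File "h.py", line 4, in cal
    c=optics.get_calibration(n); f=210/np.tan(np.radians(c["vertical_fov"])/2)
ValueError: time passes only in moves, steps and waits
```

```bash
sed -i 's/^def cal(n):/from functools import lru_cache\n@lru_cache(None)\ndef cal(n):/' h.py
cat > obs0.py <<'E'
from fit import *
D=corners(154,136,112,46,0); M=corners(140,118,94,42,-70); S=corners(130,100,76,38,-65)
E
python3 - <<'E'
from obs0 import *
lo={"side":conv(dict(bA=(358,328),bB=(492,235),mB=(703,380),mA=(533,520),mb=(699,428),ma=(531,567)),(140,220),4),
"scene":conv(dict(bA=(363,212),bB=(472,150),mB=(654,226),mA=(527,315),mb=(652,283),ma=(525,372)),(150,220),4)}
ri={"side":conv(dict(bA=(550,135),bB=(607,93),mB=(757,152),mA=(693,207),mb=(748,187),ma=(687,245)),(210,130),3.6),
"scene":conv(dict(bA=(525,105),bB=(575,73),mB=(715,102),mA=(662,148),mb=(713,143),ma=(660,191)),(210,160),4)}
for nm,o in (("lo",lo),("ri",ri)):
  for mn,m in (("M",M),("S",S)):
    for cams in (["side","scene"],["side"],["scene"]):
      r=fit(m,{k:o[k] for k in cams},(500,0)); print(nm,mn,cams,np.round(r.x,3),round(r.cost,1))
for n,u,v,z in [("side",210+248/3.6,130+224/3.6,62),("scene",210+254/4,160+168/4,62),("side",210+200/3.6,130+300/3.6,16),("side",312,160,37),("scene",298,186,37),("side",165,290,20),("side",175,244,12)]:
    print(n,np.round(p2w(n,u,v,z)))
E
```

```text
lo M ['side', 'scene'] [ 3.99448e+02  2.85150e+02 -1.87000e-01] 10.7
lo M ['side'] [ 3.99662e+02  2.84366e+02 -1.85000e-01] 5.5
lo M ['scene'] [ 3.98566e+02  2.87288e+02 -1.91000e-01] 3.6
lo S ['side', 'scene'] [ 3.98328e+02  2.84736e+02 -1.96000e-01] 65.6
lo S ['side'] [ 3.98393e+02  2.84330e+02 -1.92000e-01] 41.6
lo S ['scene'] [ 3.97900e+02  2.85868e+02 -2.05000e-01] 23.2
ri M ['side', 'scene'] [ 413.22  -282.264    6.217] 80.4
ri M ['side'] [ 4.13391e+02 -2.82778e+02 -6.80000e-02] 52.2
ri M ['scene'] [ 412.764 -280.969    6.22 ] 28.1
ri S ['side', 'scene'] [ 412.241 -284.928    6.199] 10.3
ri S ['side'] [ 412.224 -285.043    6.199] 6.4
ri S ['scene'] [ 412.224 -284.658    6.199] 3.8
side [579.  -2.  62.]
scene [577.   1.  62.]
side [590.  38.  16.]
side [ 604. -196.   37.]
scene [ 593. -177.   37.]
side [612. 358.  20.]
side [696. 244.  12.]
```

```bash
python3 -m handwheel '[[[0,0,-10,0,0,-0.123,1],[0,0,-10,0,0,-0.123,1],[0,0,-10,0,0,-0.123,1],[0,0,-10,0,0,-0.123,1],[0,0,-10,0,0,-0.123,1]]]' && python3 -m handwheel '[[[0,0,0,0,0,-0.123,1],[0,0,0,0,0,-0.123,1],[0,0,0,0,0,-0.123,1],[0,0,0,0,0,-0.123,1],[0,0,0,0,0,-0.123,1]]]'
python3 - <<'E'
from h import *
T=tcp(); print(np.round(T,3))
for n,u,v,z in [("side",340,90,100),("side",300,110,50),("side",400,145,20)]: print(np.round(p2w(n,u,v,z)))
E
```

```text
time: 0.57
tool_pos: [207.1, -589.4, 234.2]
eef_rot: [-0.0, 0.887, 0.461, 0.0]
contact_force: [0.2, -0.3, -0.0]
finger_gap: 86.8
time: 0.98
tool_pos: [207.1, -589.4, 233.8]
eef_rot: [-0.0, 0.706, 0.708, 0.0]
contact_force: [-0.3, 1.0, -0.5]
finger_gap: 87.0
[[-3.00000e-03  1.00000e+00 -0.00000e+00  2.07080e+02]
 [ 1.00000e+00  3.00000e-03  1.00000e-03 -5.89423e+02]
 [ 1.00000e-03 -0.00000e+00 -1.00000e+00  2.33810e+02]
 [ 0.00000e+00  0.00000e+00  0.00000e+00  1.00000e+00]]
[ 691. -488.  100.]
[ 768. -385.   50.]
[ 450. -437.   20.]
```

```bash
python3 -m handwheel '[[[33,20,-2,0,0,0,1],[33,20,-2,0,0,0,1],[33,20,-2,0,0,0,1],[33,20,-2,0,0,0,1],[33,20,-2,0,0,0,1]]]' | head -3 && python3 -m handwheel '[[[33,20,-2,0,0,0,1],[33,20,-2,0,0,0,1],[33,20,-2,0,0,0,1],[33,20,-2,0,0,0,1],[33,20,-2,0,0,0,1]]]'|head -3;python3 -m handwheel '[[[33,20,0,0,0,0,1],[33,20,0,0,0,0,1],[33,20,0,0,0,0,1],[33,20,0,0,0,0,1],[33,20,0,0,0,0,1]]]';python3 -m handwheel '[[[33,20,0,0,0,0,1],[33,20,0,0,0,0,1],[0,0,0,0,0,0,1]]]'
cat > look.py <<'E'
import sys
from h import *
n,out=sys.argv[1:3]
T=tcp(); im=optics.get_image(n)[:,:,::-1]; cv2.imwrite("pics/%s.png"%out,im); np.save("pics/%s_T.npy"%out,T)
if len(sys.argv)>3:
    x,y,w,h=map(int,sys.argv[3:7]); k=min(800/w,600/h)
    cv2.imwrite("pics/%s_c.png"%out,cv2.resize(im[y:y+h,x:x+w],None,fx=k,fy=k,interpolation=cv2.INTER_CUBIC)); print("k",k)
print(np.round(T[:3],3).tolist())
E
python3 look.py wrist w1
```

```text
time: 1.4
tool_pos: [308.0, -423.2, 243.9]
eef_rot: [-0.0, 0.708, 0.706, 0.0]
time: 1.82
tool_pos: [408.6, -258.4, 254.2]
eef_rot: [0.0, 0.708, 0.706, 0.0]
time: 2.23
tool_pos: [509.1, -93.6, 254.2]
eef_rot: [0.0, 0.708, 0.706, -0.0]
contact_force: [1.6, 0.1, -0.1]
finger_gap: 87.1
time: 2.48
tool_pos: [550.8, -23.8, 253.7]
eef_rot: [-0.001, 0.706, 0.708, 0.001]
contact_force: [-0.9, -0.8, -0.0]
finger_gap: 86.9
[[-0.002, 1.0, 0.001, 550.779], [1.0, 0.002, 0.003, -23.789], [0.003, 0.001, -1.0, 253.687]]
```

View pics/w1.png

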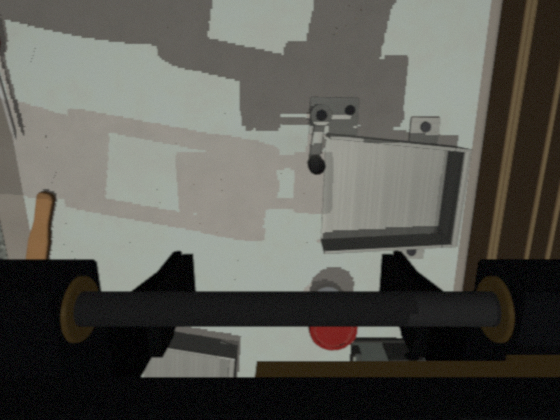

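Run:
```python
import cv2
im=cv2.imread("pics/w1.png")[80:280,290:490]; cv2.imwrite("pics/w1c.png",cv2.resize(im,None,fx=3,fy=3,interpolation=cv2.INTER_CUBIC))
```

```text
(no output)
```

View pics/w1c.png

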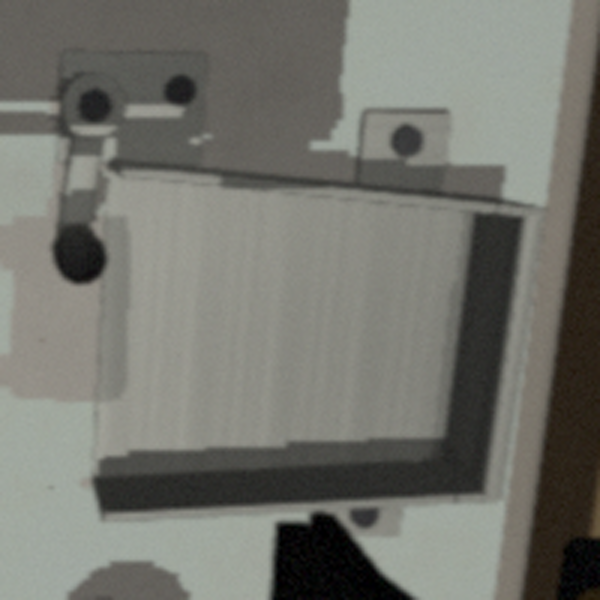

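Run:
```python
from obs0 import *
import h
T=np.load("pics/w1_T.npy"); 
h0=h.tcp; h.tcp=lambda o=None:T
o={"wrist":conv(dict(bA=(538,207),bB=(497,500),mB=(103,519),mA=(108,163),mb=(97,478)),(290,80),3)}
r=fit(D,o,(588,-36)); print(np.round(r.x,3),r.cost,np.round(r.fun,1))
x,y,a=588.4,-36,-.024
for z in (40,78): print("handle",p2w("wrist",290+80/3,80+253/3,z,T))
for z in (16,34): print("pivot",p2w("wrist",290+93/3,80+105/3,z,T))
X,Y,A=r.x
print("pivot exp",X+np.cos(A)*-9-np.sin(A)*88,Y+np.sin(A)*-9+np.cos(A)*88)
dk={"side":conv(dict(bA=(50,170),bB=(150,100),mB=(318,173),mA=(210,260),mb=(314,212)),(210,130),3.6),
"scene":conv(dict(bA=(60,147),bB=(145,94),mB=(312,136),mA=(217,200),mb=(306,183)),(210,160),4)}
dk.update(o); r=fit(D,dk,(588,-36)); print(np.round(r.x,3),r.cost)
```

```text
[592.774 -42.865   6.274] 10.956375904942707 [ 1.2 -1.4  1.1 -0.8 -1.5  1.1  1.6  0.1 -2.8  1.6]
handle [583.4425425  -7.9083072  40.       ]
handle [580.41481869  -2.70435229  78.        ]
pivot [588.93619607  44.41456194  16.        ]
pivot [587.35476277  44.59322412  34.        ]
pivot exp 584.626787417038 45.21841164203683
[ 5.92289e+02 -4.21430e+01 -1.20000e-02] 32.1136341708928
```

```bash
python3 -m handwheel '[[[-9,7,31,0,0,0,1],[-9,7,31,0,0,0,1],[-9,7,31,0,0,0,1],[-9,7,31,0,0,0,1],[0,0,0,0,0,0,1]]]'; python3 look.py wrist w2
```

```text
time: 2.95
tool_pos: [572.0, -67.1, 122.7]
eef_rot: [-0.005, 0.709, 0.705, -0.003]
contact_force: [-1.0, 1.2, -1.2]
finger_gap: 86.7
[[0.005, 1.0, -0.011, 571.99], [1.0, -0.005, 0.002, -67.068], [0.002, -0.011, -1.0, 122.678]]
```

View pics/w2.png

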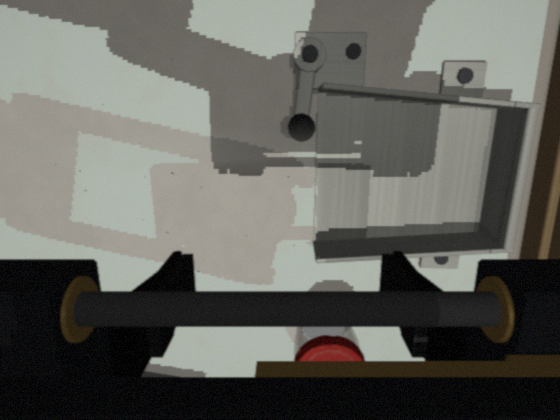

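Run:
```python
from obs0 import *
import h
o0=robot.get_obs(); print(np.round(o0["tool_pos"],1),np.round(o0["eef_rot"],4),np.round(o0["joint_positions"],3))
T=np.load("pics/w2_T.npy"); h.tcp=lambda o=None:T
o={"wrist":dict(bA=(537,105),mB=(316,258),mA=(319,86),mb=(314,242))}
r=fit(D,o,(588,-36)); print(np.round(r.x,3),r.cost,np.round(r.fun,1))
for z in (62,78): print("handle",p2w("wrist",301,128,z,T))
for z in (16,34): print("pivot",p2w("wrist",310,54,z,T))
X,Y,A=r.x
print("pivot exp",X+np.cos(A)*-9-np.sin(A)*88,Y+np.sin(A)*-9+np.cos(A)*88)
```

```text
[573.2 -66.5 126.1] [-0.0036  0.7089  0.7053 -0.0024] [-0.252  0.162  1.705 -0.     1.283 -0.247]
[593.485 -43.671   6.268] 37.0111193590161 [ 2.4 -2.3 -1.7  6.   1.1 -3.5 -2.6  2.1]
handle [581.0095476   -5.77894149  62.        ]
handle [580.61949547  -5.07466186  78.        ]
pivot [588.67858433  46.8056008   16.        ]
pivot [587.8554935   44.39288142  34.        ]
pivot exp 585.8034614008681 44.4541570328369
```

```bash
python3 -m handwheel '[[[20,3,0,0,0,0,1],[20,3,0,0,0,0,1],[20,2,0,0,0,0,1],[0,0,0,0,0,0,1],[0,0,0,0,0,0,1]]]'
```

```text
time: 3.42
tool_pos: [585.8, -5.4, 132.8]
eef_rot: [0.001, 0.708, 0.707, 0.001]
contact_force: [-0.2, -0.2, -0.8]
finger_gap: 86.9
```

```bash
python3 -m handwheel '[[[0,-1,20,0,0,0,1],[1,-2,20,0,0,0,1],[0,-2,20,0,0,0,1],[0,0,20,0,0,0,1],[0,0,0,0,0,0,1]]]' 15; python3 -m handwheel '[[[0,0,0,0,0,0,1]]]'; python3 look.py side s2 230 130 140 105
```

```text
time: 3.83
tool_pos: [576.8, -5.5, 47.3]
eef_rot: [-0.002, 0.708, 0.706, -0.002]
contact_force: [-0.7, 0.8, -1.2]
finger_gap: 87.0
time: 3.92
tool_pos: [579.3, -5.6, 50.5]
eef_rot: [-0.0, 0.708, 0.706, -0.001]
contact_force: [0.1, 0.2, 0.2]
finger_gap: 87.2
k 5.714285714285714
[[0.004, 1.0, -0.001, 579.259], [1.0, -0.004, -0.0, -5.591], [-0.0, -0.001, -1.0, 50.467]]
```

View pics/s2_c.png

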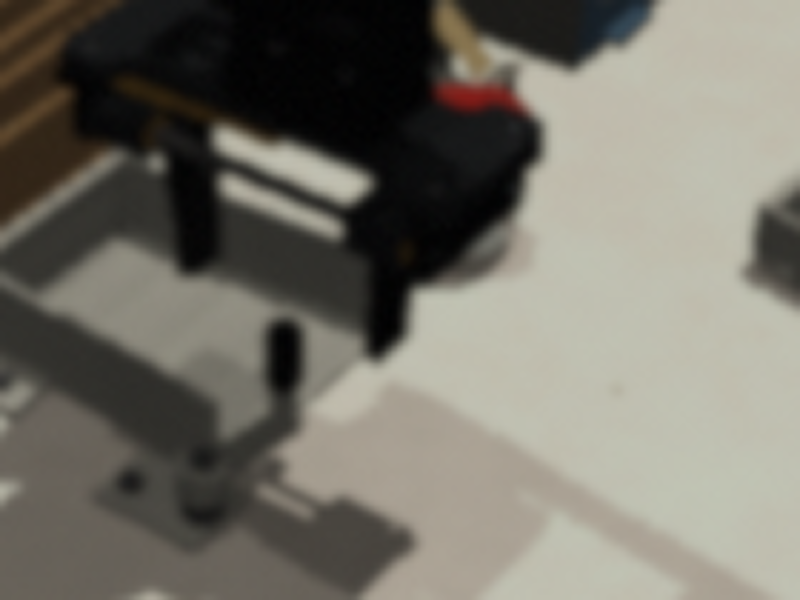

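Run:
```python
from h import *
T=np.load("pics/s2_T.npy"); p=T[:3,3]
for d in (-43,43): print("tip", (w2p("side",[p+[d,0,0]])-[230,130])*5.714)
k=5.714
f=lambda u,v:(u/k+230,v/k+130)
print("left tip", p2w("side",*f(195,270),50), "right", p2w("side",*f(385,355),50))
print("handle bottom", p2w("side",*f(285,388),46),"top",p2w("side",*f(285,322),78))
```

```text
tip [[366.71914246 410.29095855]]
tip [[202.95331812 334.41856854]]
left tip [652.90124725 -41.30506658  50.        ] right [550.90359165 -41.80211102  50.        ]
handle bottom [575.50882094  -1.48037862  46.        ] top [579.13458916  -5.27656968  78.        ]
```

```bash
python3 look.py scene s3 230 130 140 105;  python3 look.py side s4 230 130 140 105
```

```text
k 5.714285714285714
[[0.004, 1.0, 0.001, 580.533], [1.0, -0.004, -0.0, -5.592], [-0.0, 0.001, -1.0, 51.721]]
k 5.714285714285714
[[0.004, 1.0, 0.003, 581.257], [1.0, -0.004, -0.001, -5.553], [-0.001, 0.003, -1.0, 52.37]]
```

View pics/s3_c.png

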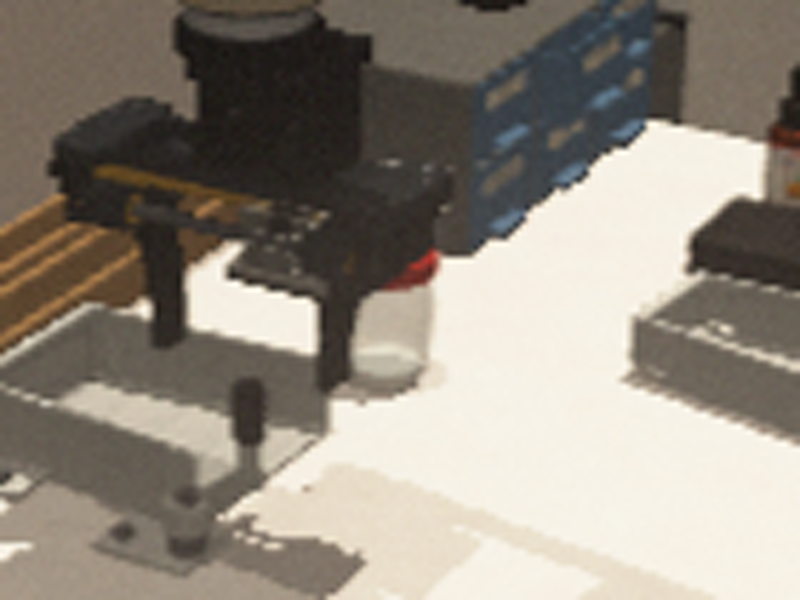

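View pics/s4_c.png

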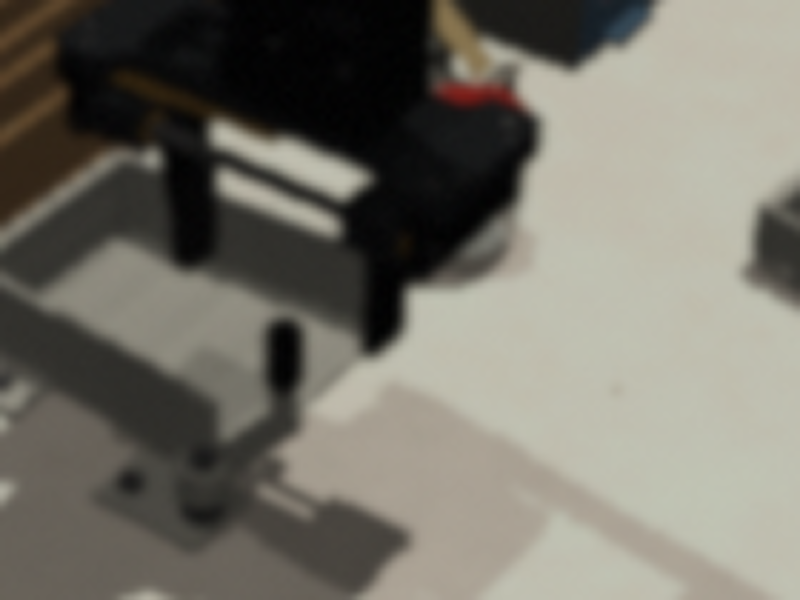

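```bash
cat >> h.py <<'E'
def ray(n,u,v,T=None):
    E,f,cx,cy=ext(n,T); d=E[:3,:3]@np.array([(u-cx)/f,-(v-cy)/f,-1]); return E[:3,3],d/np.linalg.norm(d)
def tri(obs):
    A=np.zeros((3,3));b=np.zeros(3)
    for n,u,v in obs:
        o,d=ray(n,u,v); M=np.eye(3)-np.outer(d,d); A+=M;b+=M@o
    X=np.linalg.solve(A,b); return X,[np.round(w2p(n,[X])[0]-[u,v],1) for n,u,v in obs]
E
python3 - <<'E'
from h import *
k=5.714; f=lambda u,v:(u/k+230,v/k+130)
print(tri([("side",*f(193,265)),("scene",*f(168,347))]))
print(tri([("side",*f(380,353)),("scene",*f(333,390))]))
print("handle top",tri([("side",*f(285,322)),("scene",*f(249,382))]))
print("handle bot",tri([("side",*f(285,390)),("scene",*f(249,444))]))
print(np.round(robot.get_obs()["joint_positions"],3))
E
```

```text
(array([634.31193903, -14.39378942,  77.62793396]), [array([-0., -0.]), array([0., 0.])])
(array([532.88490734,  -8.31804297,  81.49350382]), [array([0.1, 0. ]), array([-0., -0.])])
handle top (array([584.24918838, -12.63896574,  70.95509711]), [array([-0.1, -0. ]), array([0., 0.])])
handle bot (array([580.70409279,  -7.83878121,  38.30216806]), [array([-0.3, -0.1]), array([0.3, 0. ])])
[-0.145  0.244  1.759 -0.     1.135 -0.141]
```

```bash
python3 -m handwheel '[[[0,0,12,0,0,0,1],[0,0,0,0,0,0,-1],[0,0,0,0,0,0,-1],[0,0,0,0,0,0,-1],[0,0,0,0,0,0,-1]]]' 15; python3 -m handwheel '[[[0,0,0,0,0,0,-1],[0,0,0,0,0,0,-1],[0,0,0,0,0,0,-1]]]'; python3 look.py side s5 230 130 140 105;python3 look.py wrist w5
```

```text
time: 4.48
tool_pos: [580.0, -4.7, 38.4]
eef_rot: [0.0, 0.708, 0.706, 0.0]
contact_force: [1.1, 0.2, -0.6]
finger_gap: 68.0
time: 4.73
tool_pos: [580.0, -4.8, 38.4]
eef_rot: [0.0, 0.708, 0.706, 0.0]
contact_force: [0.2, 1.4, -0.7]
finger_gap: 48.3
k 5.714285714285714
[[0.003, 1.0, 0.0, 579.977], [1.0, -0.003, -0.0, -4.766], [-0.0, 0.0, -1.0, 38.372]]
[[0.003, 1.0, 0.0, 579.973], [1.0, -0.003, -0.0, -4.784], [-0.0, 0.0, -1.0, 38.366]]
```

View pics/s5_c.png

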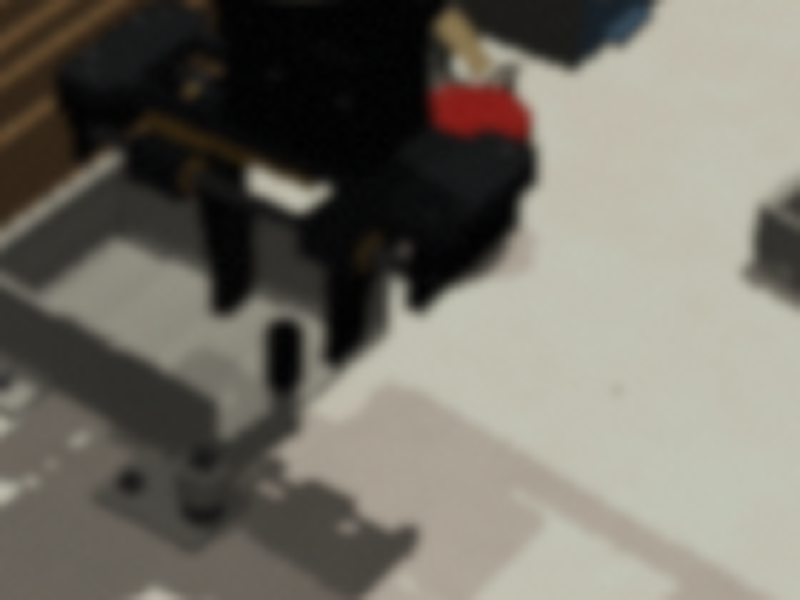

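View pics/w5.png

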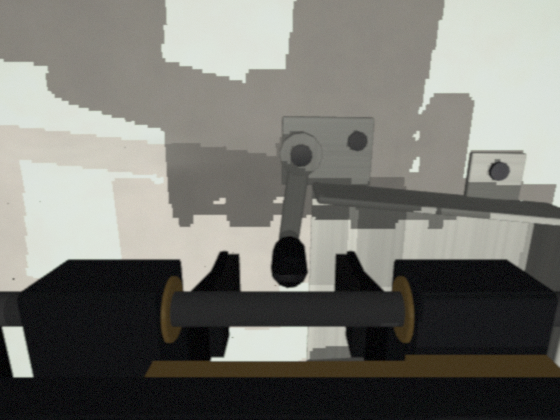

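Run:
```python
from h import *
T=np.load("pics/w5_T.npy")
for z in (0,-13,-19,-40,-70):
    P=[(T@np.array([x,y,z,1]))[:3] for x in (0,10) for y in (-24,24)]
    print(z,np.round(w2p("wrist",P,T)).tolist())
for z in (46,62,78): print(z,p2w("wrist",290,262,z,T))
for z in (16,34): print(z,p2w("wrist",301,154,z,T))
print("side", w2p("side",[T[:3,3]+[24,0,0],T[:3,3]-[24,0,0]])-[230,130])
```

```text
0 [[245.0, 244.0], [330.0, 244.0], [244.0, 227.0], [330.0, 227.0]]
-13 [[242.0, 253.0], [332.0, 253.0], [241.0, 235.0], [333.0, 235.0]]
-19 [[241.0, 257.0], [334.0, 257.0], [240.0, 239.0], [334.0, 239.0]]
-40 [[235.0, 274.0], [339.0, 274.0], [234.0, 254.0], [340.0, 254.0]]
-70 [[225.0, 307.0], [349.0, 307.0], [224.0, 283.0], [351.0, 283.0]]
46 [581.54007829 -12.42415843  46.        ]
62 [581.42310601  -5.7008547   62.        ]
78 [581.30613373   1.02244904  78.        ]
16 [588.28151131  43.26107265  16.        ]
34 [587.6217179   45.29414008  34.        ]
side [[41.21223842 65.22453703]
 [57.09951694 72.65365707]]
```

```bash
python3 -m handwheel '[[[0,0,3,0,0,0,-1],[0,0,3,0,0,0,-1],[0,0,0,0,0,0,-1],[0,0,0,0,0,0,-1],[0,0,0,0,0,0,-1]]]';python3 -m handwheel '[[[0,0,0,0,0,0,-1],[0,0,0,0,0,0,-1],[0,0,0,0,0,0,-1],[0,0,0,0,0,0,-1]]]'; python3 look.py wrist w6 200 150 200 150
```

```text
time: 5.25
tool_pos: [579.5, -4.7, 31.6]
eef_rot: [-0.0, 0.708, 0.706, -0.0]
contact_force: [2.0, -0.6, -5.1]
finger_gap: 17.3
time: 5.58
tool_pos: [579.4, -4.7, 31.6]
eef_rot: [-0.0, 0.708, 0.706, -0.0]
contact_force: [2.1, 0.2, -7.5]
finger_gap: 17.4
k 4.0
[[0.003, 1.0, -0.001, 579.405], [1.0, -0.003, 0.0, -4.679], [0.0, -0.001, -1.0, 31.596]]
```

View pics/w6_c.png

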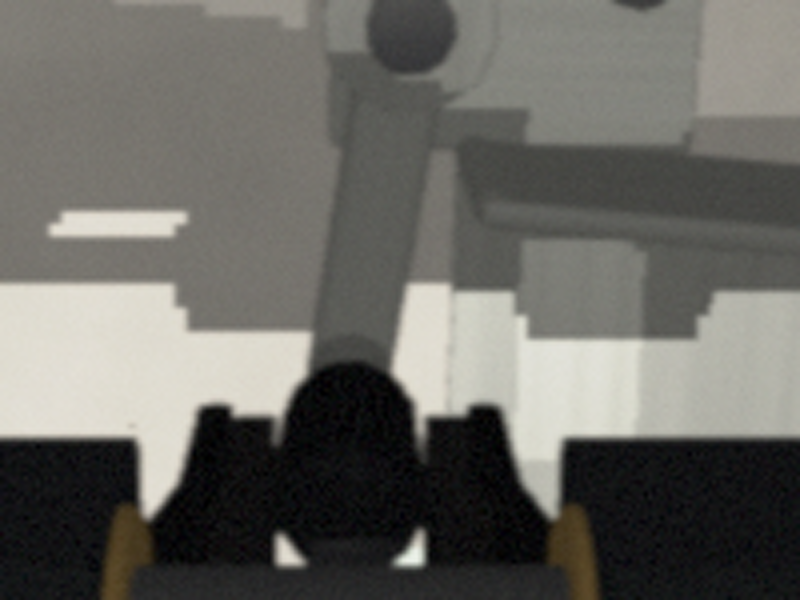

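Run:
```python
import numpy as np
P=np.array([587,45]); ph=np.radians(np.linspace(-98.6,-230,13)); q=P+50.4*np.c_[np.cos(ph),np.sin(ph)]
print(np.round(q,1).tolist()); d=np.diff(q,axis=0); print(np.round(d[:,::-1],1).tolist())
```

```text
[[579.5, -4.8], [570.1, -2.5], [561.4, 1.6], [553.6, 7.2], [547.1, 14.2], [542.0, 22.4], [538.5, 31.4], [536.8, 40.8], [536.9, 50.4], [538.8, 59.9], [542.5, 68.7], [547.9, 76.8], [554.6, 83.6]]
[[2.3, -9.3], [4.1, -8.7], [5.6, -7.8], [7.0, -6.6], [8.1, -5.1], [9.0, -3.5], [9.5, -1.7], [9.6, 0.1], [9.4, 1.9], [8.9, 3.7], [8.0, 5.3], [6.9, 6.7]]
```

```bash
python3 -m handwheel '[[[2.3,-9.3,0,0,0,0,-1],[4.1,-8.7,0,0,0,0,-1],[5.6,-7.8,0,0,0,0,-1],[7,-6.6,0,0,0,0,-1],[8.1,-5.1,0,0,0,0,-1]]]'
```

```text
time: 6.05
tool_pos: [543.2, 21.3, 32.6]
eef_rot: [0.002, 0.708, 0.706, 0.0]
contact_force: [5.5, -4.8, -9.2]
finger_gap: 17.0
```

```bash
python3 -m handwheel '[[[9,-3.5,0,0,0,0,-1],[9.5,-1.7,0,0,0,0,-1],[9.6,0.1,0,0,0,0,-1],[9.4,1.9,0,0,0,0,-1]]]';python3 -m handwheel '[[[8.9,3.7,0,0,0,0,-1],[8,5.3,0,0,0,0,-1],[5,5,0,0,0,0,-1],[0,0,0,0,0,0,-1]]]'; python3 look.py wrist w7
```

```text
time: 6.38
tool_pos: [538.7, 58.9, 32.6]
eef_rot: [0.0, 0.708, 0.706, -0.001]
contact_force: [-2.1, -4.8, -1.6]
finger_gap: 17.1
time: 6.72
tool_pos: [549.0, 84.9, 32.2]
eef_rot: [-0.005, 0.708, 0.706, -0.002]
contact_force: [-14.1, 9.4, 8.8]
finger_gap: 16.7
[[0.003, 1.0, -0.01, 549.04], [1.0, -0.003, 0.004, 84.941], [0.004, -0.01, -1.0, 32.199]]
```

View pics/w7.png

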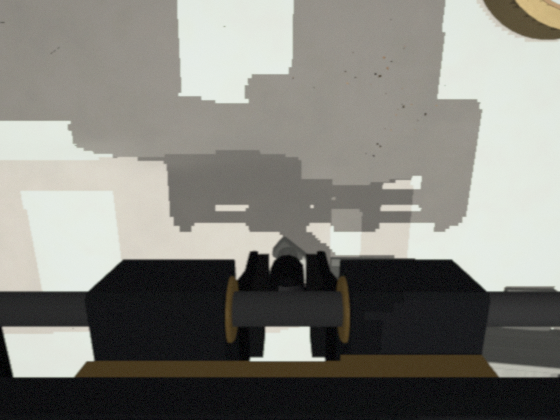

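```bash
python3 -m handwheel '[[[1,2,0,0,0,0,-1],[0,0,0,0,0,0,-1],[0,0,0,0,0,0,1],[0,0,0,0,0,0,1],[0,0,0,0,0,0,1]]]';python3 -m handwheel '[[[0,0,0,0,0,0,1],[0,0,0,0,0,0,1],[0,0,-25,0,0,0,1],[0,0,-35,0,0,0,1],[0,0,-35,0,0,0,1]]]'; python3 look.py side s8 210 130 140 105
```

```text
time: 7.18
tool_pos: [555.3, 83.2, 33.0]
eef_rot: [0.0, 0.708, 0.706, 0.0]
contact_force: [1.1, -0.3, 0.2]
finger_gap: 29.7
time: 7.6
tool_pos: [554.6, 82.4, 127.6]
eef_rot: [-0.001, 0.708, 0.706, -0.001]
contact_force: [1.3, -1.1, 0.2]
finger_gap: 62.4
k 5.714285714285714
[[0.003, 1.0, -0.002, 554.559], [1.0, -0.003, -0.0, 82.416], [-0.0, -0.002, -1.0, 127.567]]
```

View pics/s8_c.png

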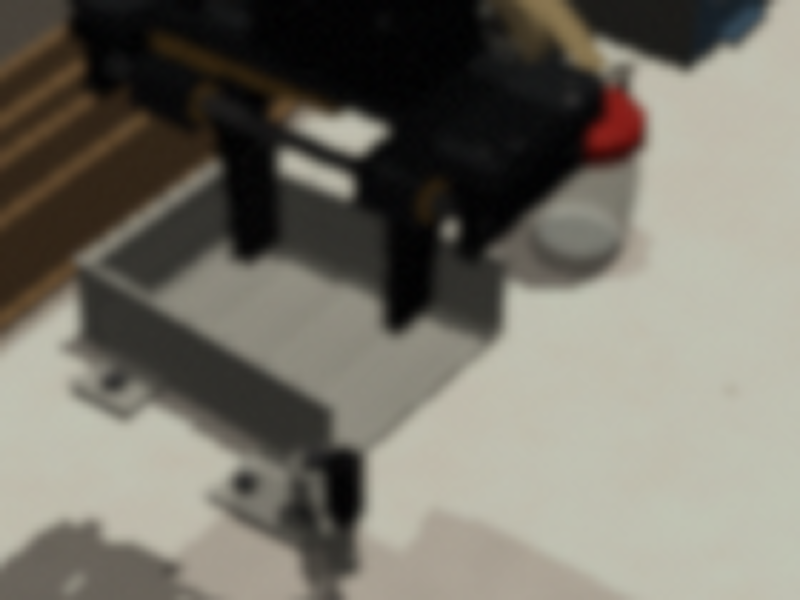

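```bash
python3 - <<'E'
from h import *
k=5.714
for (u,v) in ((250,255),(403,330)):
    for z in (120,135,150,165): print(z,np.round(p2w("side",u/k+210,v/k+130,z)))
E
python3 look.py scene s9 210 130 140 105
```

```text
120 [624.  39. 120.]
135 [612.  55. 135.]
150 [600.  71. 150.]
165 [588.  87. 165.]
120 [545.  42. 120.]
135 [535.  58. 135.]
150 [524.  74. 150.]
165 [514.  89. 165.]
k 5.714285714285714
[[0.003, 1.0, 0.011, 560.171], [1.0, -0.003, -0.0, 82.583], [-0.0, 0.011, -1.0, 136.951]]
```

View pics/s9_c.png

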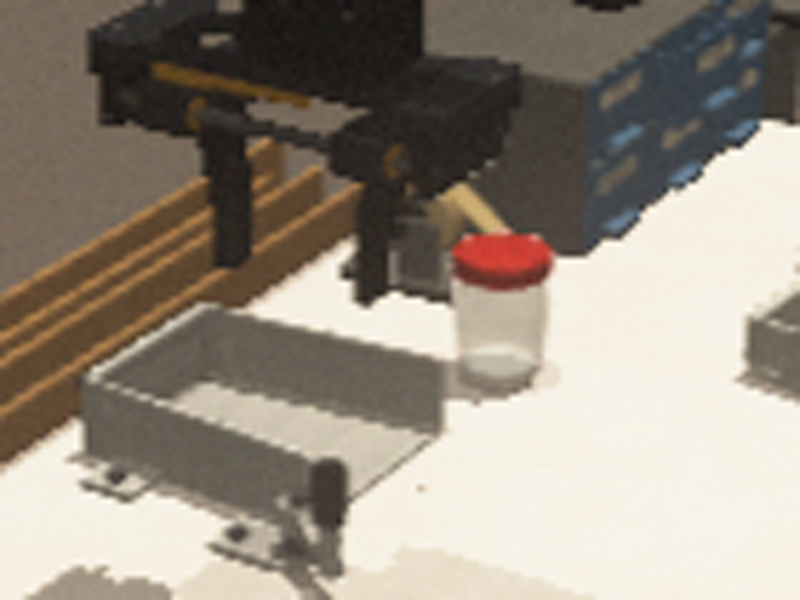

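```bash
python3 -m handwheel '[[[33,-22.5,-12,0,0,0,-1],[33,-22.5,-12,0,0,0,-1],[33,-22.5,-12,0,0,0,-1],[33,-22.5,-12,0,0,0,-1],[0,0,0,0,0,0,-1]]]';python3 -m handwheel '[[[0,0,0,0,0,0,-1],[0,0,0,0,0,0,-1],[0,0,0,0,0,0,-1]]]'; python3 look.py wrist w10;python3 look.py side s10 160 170 160 120;python3 look.py scene s11
```

```text
time: 8.12
tool_pos: [464.0, 220.2, 177.9]
eef_rot: [-0.0, 0.707, 0.708, 0.002]
contact_force: [1.4, 0.6, 0.3]
finger_gap: 52.4
time: 8.37
tool_pos: [466.3, 213.8, 174.5]
eef_rot: [0.0, 0.709, 0.706, -0.0]
contact_force: [-1.3, -0.3, -1.2]
finger_gap: 33.0
[[0.004, 1.0, -0.001, 466.311], [1.0, -0.004, -0.001, 213.839], [-0.001, -0.001, -1.0, 174.536]]
k 5.0
[[0.005, 1.0, -0.001, 466.329], [1.0, -0.005, -0.001, 213.661], [-0.001, -0.001, -1.0, 174.416]]
[[0.005, 1.0, -0.001, 466.305], [1.0, -0.005, -0.001, 213.629], [-0.001, -0.001, -1.0, 174.411]]
```

View pics/s10_c.png

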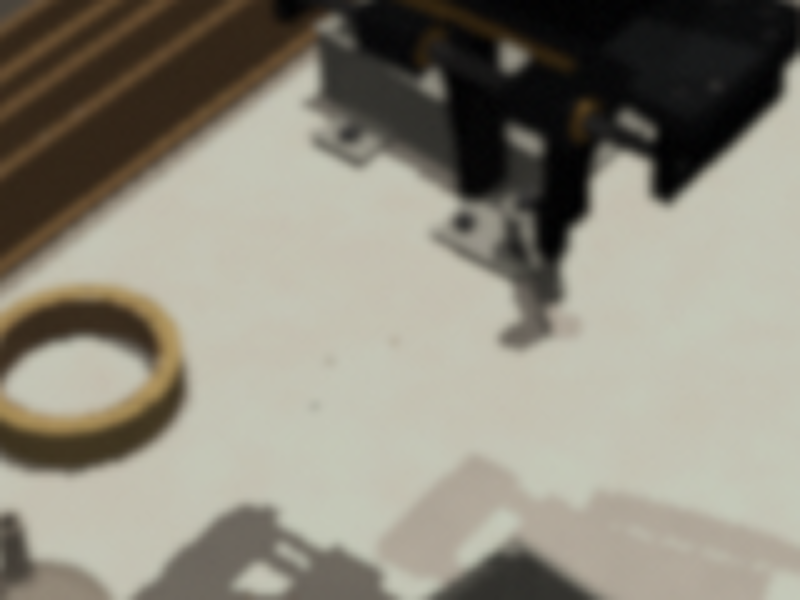

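View pics/w10.png

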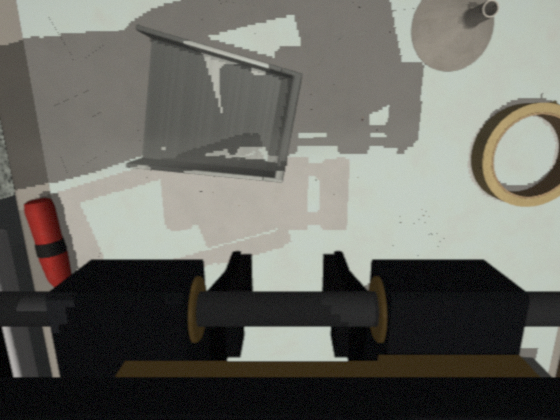

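View pics/s11.png

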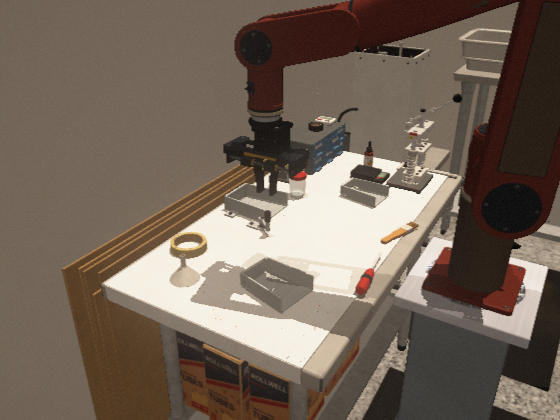

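```bash
python3 - <<'E'
import cv2
im=cv2.imread("pics/s11.png")[130:250,210:330]; cv2.imwrite("pics/s11c.png",cv2.resize(im,None,fx=5,fy=5,interpolation=cv2.INTER_CUBIC))
E
python3 - <<'E'
from obs0 import *
import h
def onY(n,u,v,y):
    o,d=ray(n,u,v); return o+d*(y-o[1])/d[1]
for u,v in ((478,193),(552,265)): print(onY("side",160+u/5,170+v/5,213.7))
T=np.load("pics/w10_T.npy"); h.tcp=lambda o=None:T
# medium in wrist
o={"wrist":dict(bA=(301,73),bB=(284,181),mB=(130,163),mA=(136,26),)}
for m in (M,S):
    r=fit(m,o,(400,285)); print(np.round(r.x,3),r.cost,np.round(r.fun,1))
    def res(p):
        TT=T.copy(); TT[2,3]+=p[3]; c,s=np.cos(p[2]),np.sin(p[2])
        P=[(p[0]+c*m[k][0]-s*m[k][1],p[1]+s*m[k][0]+c*m[k][1],m[k][2]) for k in o["wrist"]]
        return (w2p("wrist",P,TT)-np.array(list(o["wrist"].values()))).ravel()
    r=least_squares(res,[400,285,-.18,0]); print(np.round(r.x,3),r.cost,np.round(r.fun,1))
E
```

```text
[485.86072455 213.7        207.03952473]
[450.92455433 213.7        189.08970765]
[ 4.03369e+02  2.83597e+02 -1.81000e-01] 24.0466948078985 [ 3.  -1.3  0.3  0.6 -3.3  4.4 -0.2 -2.5]
[ 4.01632e+02  2.83868e+02 -1.81000e-01  9.03100e+00] 8.70255754019891 [ 0.5 -0.6 -1.5 -1.4 -1.2  2.6  2.  -0.5]
[ 4.02676e+02  2.85362e+02 -1.82000e-01] 225.54736148460847 [ -5.8   7.1  -4.2 -12.8   3.7  -7.2   6.1   9.2]
[ 4.08621e+02  2.84599e+02 -1.79000e-01 -3.08360e+01] 50.71342385318818 [ 2.7  4.8  2.5 -6.4 -3.6 -1.6 -1.5  2.6]
```

View pics/s11c.png

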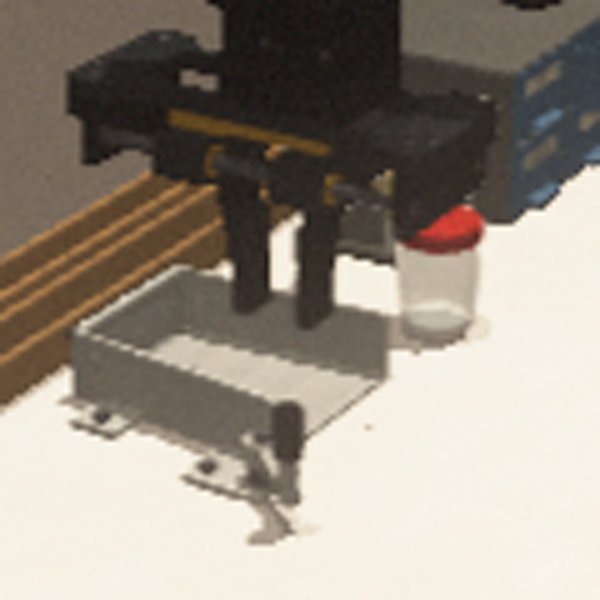

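```bash
python3 -m handwheel '[[[29,0,0,0,0,0,1],[29.5,0,10,0,0,0,1],[0,0,20,0,0,0.09,1],[0,0,20,0,0,0.09,1],[0,0,20,0,0,0,1]]]';python3 -m handwheel '[[[0,0,20,0,0,0,1],[0,0,15,0,0,0,1],[0,0,0,0,0,0,1],[0,0,0,0,0,0,1]]]'; python3 look.py side s12 160 200 200 150;python3 look.py wrist w12
```

```text
time: 8.93
tool_pos: [466.6, 273.1, 104.1]
eef_rot: [0.0, 0.77, 0.637, -0.0]
contact_force: [-0.7, -0.2, -0.3]
finger_gap: 46.3
time: 9.27
tool_pos: [465.6, 272.4, 69.1]
eef_rot: [-0.0, 0.769, 0.639, -0.001]
contact_force: [-0.7, -0.2, 1.1]
finger_gap: 73.0
k 4.0
[[0.183, 0.983, -0.003, 465.559], [0.983, -0.183, -0.001, 272.421], [-0.002, -0.002, -1.0, 69.107]]
[[0.183, 0.983, -0.0, 466.583], [0.983, -0.183, -0.0, 272.963], [-0.0, -0.0, -1.0, 70.434]]
```

View pics/s12_c.png

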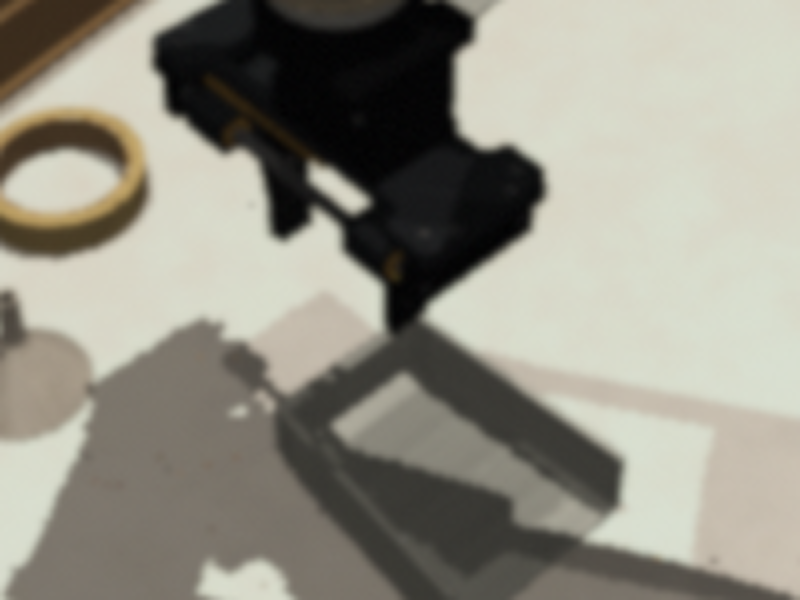

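View pics/w12.png

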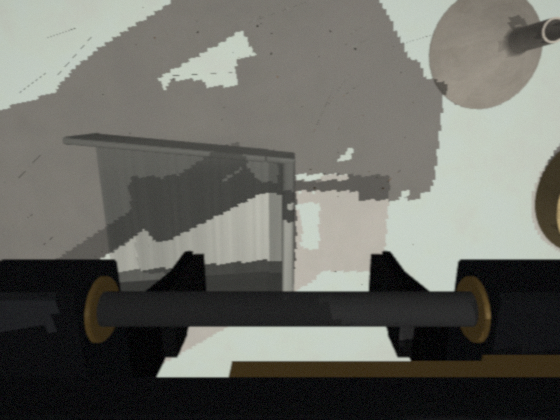

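```bash
python3 -m handwheel '[[[0,0,15,0,0,0,1],[0,0,15,0,0,0,1],[0,0,10,0,0,0,1],[0,0,8,0,0,0,1],[0,0,0,0,0,0,1]]]'; python3 look.py side s13 160 200 200 150;python3 look.py scene s14 180 200 160 120; python3 -c "
from h import *
print(np.round(robot.get_obs()['contact_force'],1))"
```

```text
time: 9.78
tool_pos: [465.3, 273.0, 21.1]
eef_rot: [-0.0, 0.769, 0.639, -0.001]
contact_force: [-0.5, 0.0, -0.1]
finger_gap: 87.1
k 4.0
[[0.182, 0.983, -0.002, 465.341], [0.983, -0.182, -0.001, 273.012], [-0.001, -0.002, -1.0, 21.116]]
k 5.0
[[0.182, 0.983, -0.001, 465.822], [0.983, -0.182, -0.0, 273.252], [-0.001, -0.001, -1.0, 21.945]]
[ 0.2 -0.4  0. ]
```

View pics/s13_c.png

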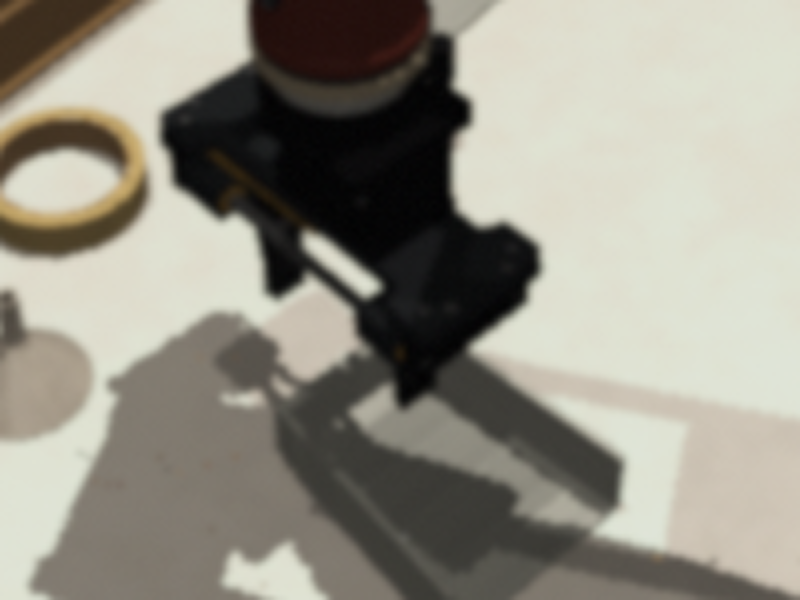

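View pics/s14_c.png

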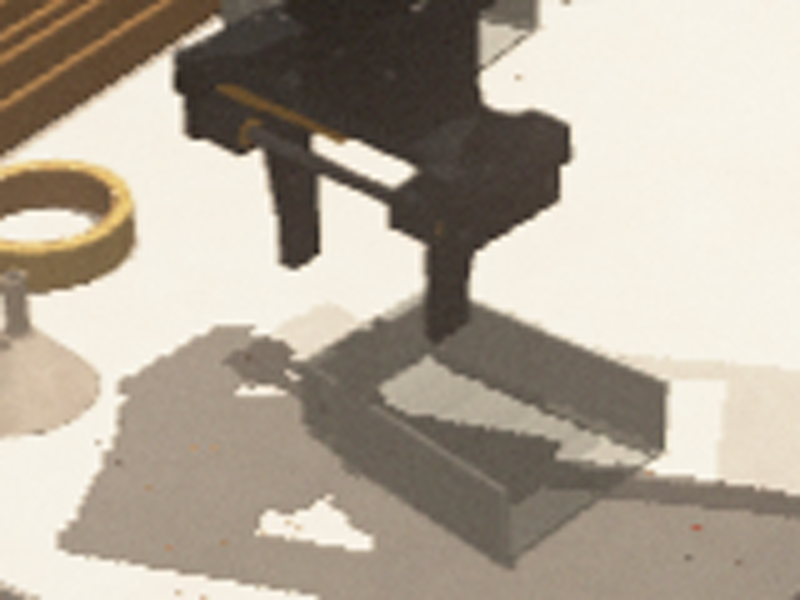

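```bash
python3 - <<'E'
from h import *
print(tri([("side",160+285/4,200+295/4),("scene",180+295/5,200+267/5)]))
print(tri([("side",160+405/4,200+403/4),("scene",180+440/5,200+340/5)]))
E
python3 -m handwheel '[[[0,0,5,0,0,0,1],[0,0,5,0,0,0,1],[0,0,0,0,0,0,1]]]'
```

```text
(array([514.09718594, 264.30111365,  50.9116109 ]), [array([-1. , -0.2]), array([0.8, 0.2])])
(array([420.00601457, 284.07799288,  52.28471704]), [array([-0., -0.]), array([0., 0.])])
time: 10.13
tool_pos: [465.7, 273.3, 11.5]
eef_rot: [-0.0, 0.769, 0.64, -0.0]
contact_force: [-0.6, -0.1, -0.1]
finger_gap: 87.0
```

```bash
python3 -m handwheel '[[[0,0,5,0,0,0,1],[0,0,5,0,0,0,1],[0,0,5,0,0,0,1],[0,0,0,0,0,0,1]]]'
```

```text
time: 10.47
tool_pos: [465.0, 273.0, -4.2]
eef_rot: [-0.0, 0.769, 0.64, -0.001]
contact_force: [-0.0, -0.5, -0.4]
finger_gap: 87.1
```

```bash
python3 -m handwheel '[[[0,0,5,0,0,0,1],[0,0,0,0,0,0,1]]]';python3 look.py side s15 160 200 200 150;python3 look.py scene s16 180 200 160 120
```

```text
time: 10.63
tool_pos: [465.5, 273.2, -8.7]
eef_rot: [-0.0, 0.769, 0.64, -0.001]
contact_force: [-0.6, -0.4, 0.3]
finger_gap: 87.0
k 4.0
[[0.182, 0.983, -0.001, 465.543], [0.983, -0.182, -0.0, 273.185], [-0.001, -0.001, -1.0, -8.709]]
k 5.0
[[0.182, 0.983, -0.001, 465.645], [0.983, -0.182, -0.0, 273.251], [-0.001, -0.001, -1.0, -8.384]]
```

View pics/s15_c.png

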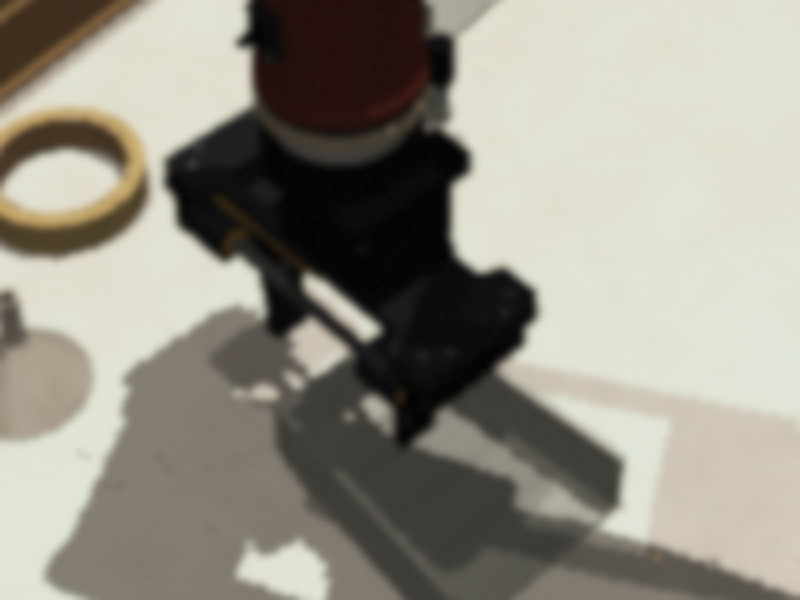

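View pics/s16_c.png

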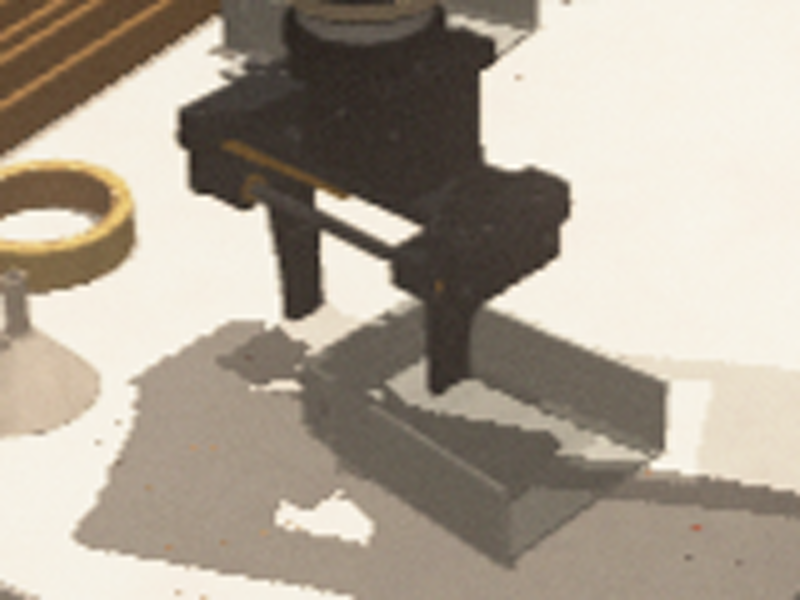

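```bash
for i in 1 2 3; do python3 -m handwheel '[[[0,0,0,0,0,0,-1],[0,0,0,0,0,0,-1],[0,0,0,0,0,0,-1],[0,0,0,0,0,0,-1],[0,0,0,0,0,0,-1]]]' 50 | tail -2; done; python3 look.py side s17 160 200 200 150
```

```text
contact_force: [-0.2, 0.2, -0.5]
finger_gap: 61.5
contact_force: [-0.2, -0.4, 0.3]
finger_gap: 28.1
contact_force: [0.2, 0.4, -1.2]
finger_gap: 7.5
k 4.0
[[0.182, 0.983, 0.0, 466.305], [0.983, -0.182, 0.0, 273.461], [0.0, 0.0, -1.0, -7.769]]
```

View pics/s17_c.png

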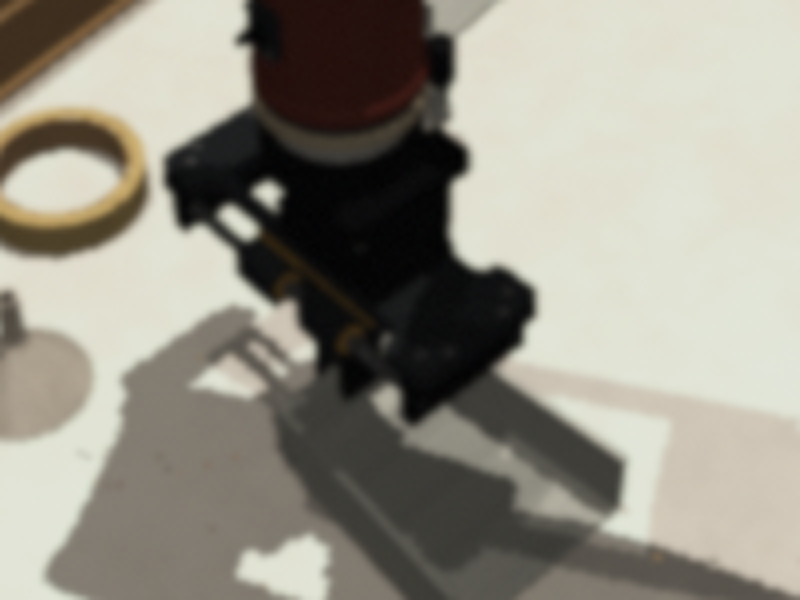

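```bash
python3 -m handwheel '[[[-5,0,0,0,0,-0.055,-1],[-8,0,0,0,0,-0.055,-1],[-10,0,0,0,0,-0.055,-1],[-12,0,0,0,0,0,-1],[-16,0,0,0,0,0,-1]]]'; python3 -m handwheel '[[[-20,2,0,0,0,0,-1],[-20,2,0,0,0,0,-1],[-20,2,0,0,0,0,-1],[-20,2,0,0,0,0,-1],[-20,2,0,0,0,0,-1]]]'
```

```text
time: 12.45
tool_pos: [462.8, 222.8, -7.8]
eef_rot: [-0.0, 0.714, 0.7, 0.0]
contact_force: [0.5, 2.9, -0.3]
finger_gap: 7.5
time: 12.87
tool_pos: [470.8, 121.6, -7.8]
eef_rot: [-0.0, 0.714, 0.7, 0.0]
contact_force: [0.1, 2.3, -0.6]
finger_gap: 7.8
```

```bash
python3 -m handwheel '[[[-20,2,0,0,0,0,-1],[-20,2,0,0,0,0,-1],[-20,2,0,0,0,0,-1],[-20,2,0,0,0,0,-1],[-20,2,0,0,0,0,-1]]]'; python3 -m handwheel '[[[-20,2,0,0,0,0,-1],[-15,1,0,0,0,0,-1],[0,0,0,0,0,0,-1]]]'; python3 look.py wrist w18;  python3 look.py scene s18; python3 look.py side s19
```

```text
time: 13.28
tool_pos: [478.9, 21.5, -7.8]
eef_rot: [-0.0, 0.714, 0.7, 0.0]
contact_force: [0.6, 2.8, 0.4]
finger_gap: 7.3
time: 13.53
tool_pos: [481.6, -15.5, -7.8]
eef_rot: [0.0, 0.715, 0.699, -0.0]
contact_force: [-0.1, -4.3, 1.0]
finger_gap: 7.6
[[0.022, 1.0, -0.0, 481.629], [1.0, -0.022, -0.001, -15.505], [-0.001, 0.0, -1.0, -7.784]]
[[0.021, 1.0, -0.0, 481.549], [1.0, -0.021, -0.001, -14.465], [-0.001, -0.0, -1.0, -7.787]]
[[0.02, 1.0, -0.0, 481.546], [1.0, -0.02, -0.001, -13.632], [-0.001, -0.0, -1.0, -7.785]]
```

View pics/w18.png

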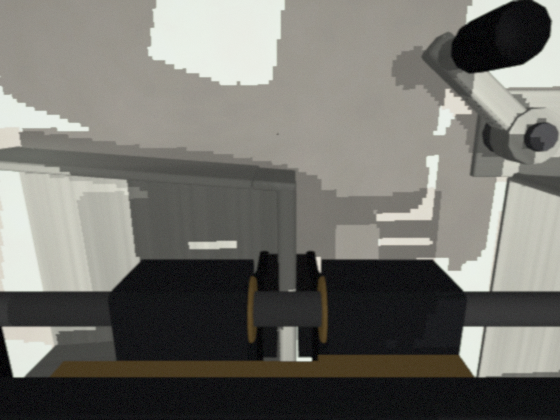

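View pics/s18.png

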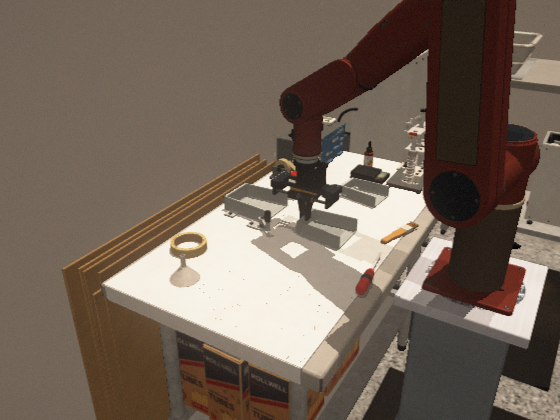

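View pics/s19.png

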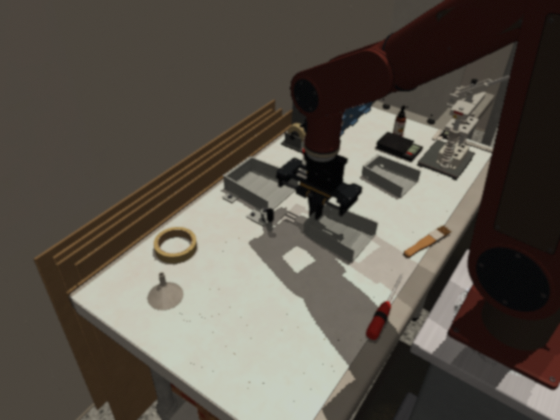

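```bash
python3 -m handwheel '[[[-12,0,0,0,0,0,-1],[-12,4,0,0,0,0,-1],[0,15,0,0,0,0,-1],[0,20,0,0,0,0,-1],[0,20,0,0,0,0,-1]]]'; python3 -m handwheel '[[[0,20,0,0,0,0,-1],[0,0,0,0,0,0,-1],[0,0,0,0,0,0,-1]]]'; python3 look.py wrist w20;  python3 look.py scene s20 200 160 160 120; python3 look.py side s21 200 130 160 120
```

```text
time: 14.1
tool_pos: [538.6, -37.4, -8.0]
eef_rot: [-0.002, 0.713, 0.701, -0.001]
contact_force: [-6.6, -0.7, 5.1]
finger_gap: 7.7
time: 14.35
tool_pos: [561.3, -37.9, -7.8]
eef_rot: [0.001, 0.713, 0.701, 0.001]
contact_force: [2.4, 0.1, -0.4]
finger_gap: 7.4
[[0.017, 1.0, 0.002, 561.303], [1.0, -0.017, -0.0, -37.913], [-0.0, 0.002, -1.0, -7.759]]
k 5.0
[[0.017, 1.0, 0.001, 560.655], [1.0, -0.017, -0.0, -37.9], [-0.0, 0.001, -1.0, -7.767]]
k 5.0
[[0.017, 1.0, 0.001, 560.161], [1.0, -0.017, 0.0, -37.902], [0.0, 0.001, -1.0, -7.773]]
```

View pics/w20.png

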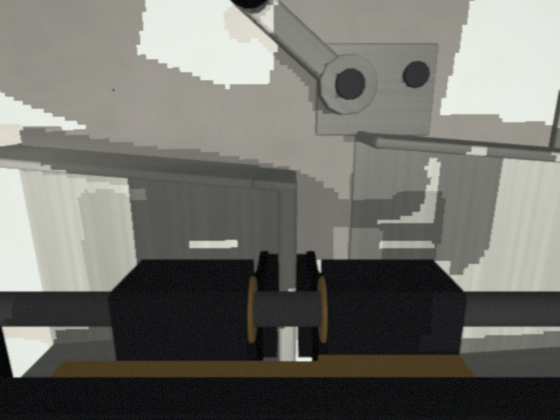

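View pics/s20_c.png

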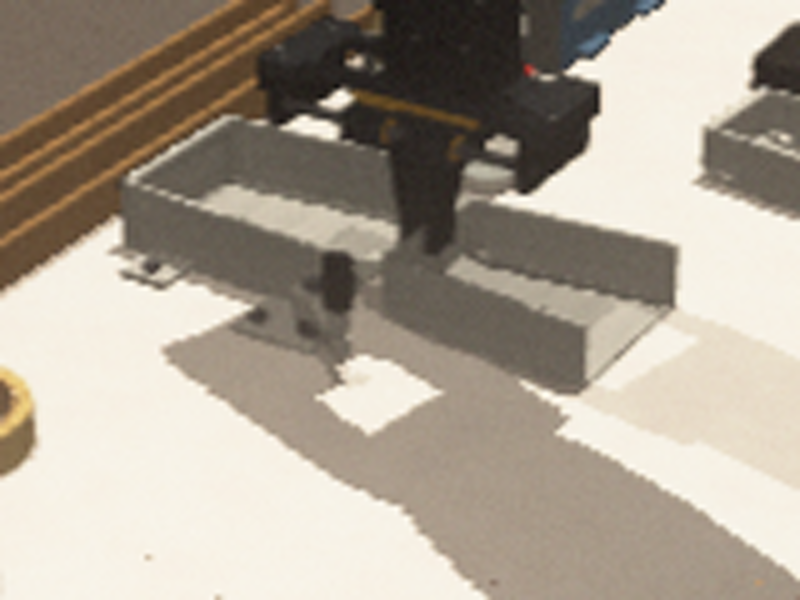

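View pics/s21_c.png

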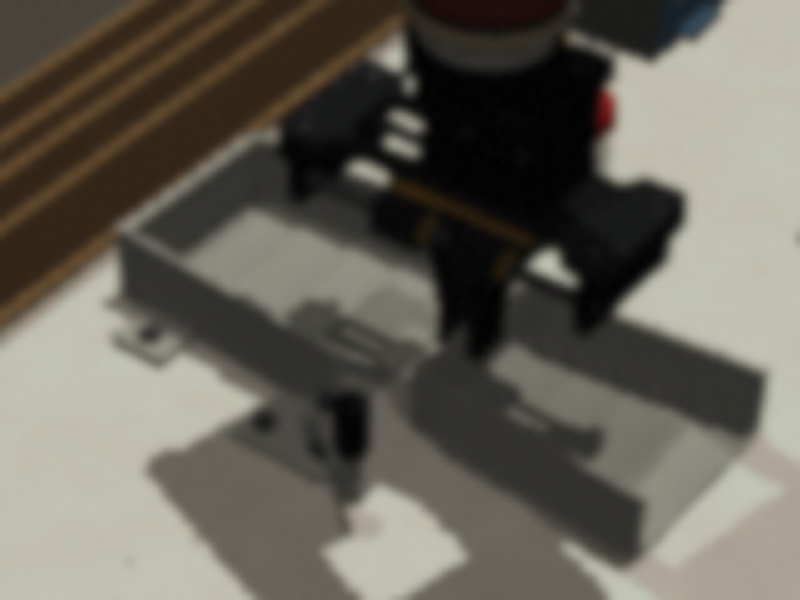

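Run:
```python
import cv2
im=cv2.imread("pics/scene0.png")[140:290,60:320]; cv2.imwrite("pics/wood.png",cv2.resize(im,None,fx=3,fy=3,interpolation=cv2.INTER_CUBIC))
im=cv2.imread("pics/side0.png")[90:240,120:320]; cv2.imwrite("pics/wood2.png",cv2.resize(im,None,fx=4,fy=4,interpolation=cv2.INTER_CUBIC))
```

```text
(no output)
```

View pics/wood.png

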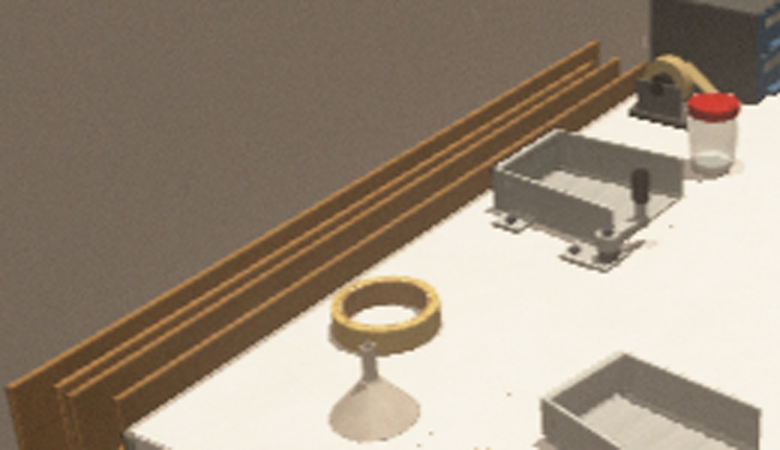

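View pics/wood2.png

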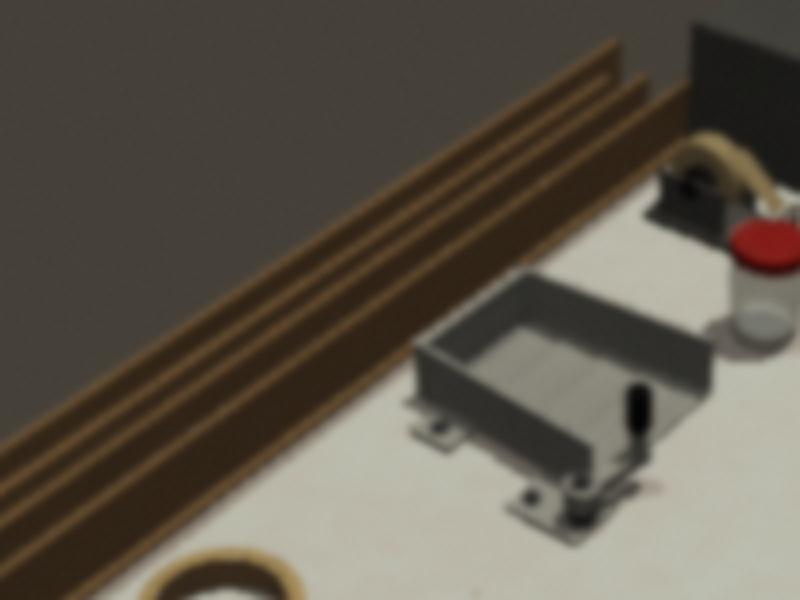

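Run:
```python
from h import *
def plane(n,pts,o,k):
    r=[ray(n,o[0]+u/k,o[1]+v/k) for u,v in pts]; c=r[0][0]; nn=np.cross(r[0][1],r[1][1]); nn/=np.linalg.norm(nn); return nn,nn@c
def line(a,b):
    n1,d1=plane("scene",a,(60,140),3); n2,d2=plane("side",b,(120,90),4)
    dd=np.cross(n1,n2)
    for y in (-150,-40,300):
        A=np.array([n1,n2,[0,1,0]]); print(y,np.round(np.linalg.solve(A,[d1,d2,y])))
    print()
line([(10,385),(598,42)],[(0,440),(615,42)])
line([(118,400),(640,68)],[(0,573),(685,85)])
line([(130,432),(480,205)],[(75,598),(410,350)])
```

```text
-150 [1015. -150.  -84.]
-40 [1019.  -40.  -86.]
300 [1029.  300.  -92.]

-150 [ 918. -150.  -89.]
-40 [919. -40. -89.]
300 [919. 300. -88.]

-150 [ 851. -150.  -79.]
-40 [849. -40. -75.]
300 [842. 300. -65.]
```

```bash
python3 - <<'E'
from h import *
T=np.load("pics/w1_T.npy")
print(p2w("wrist",487,100,0,T),p2w("wrist",470,230,0,T))
print(p2w("scene",60+300/3,140+322/3,0),p2w("scene",60+440/3,140+232/3,0),p2w("side",120+390/4,90+365/4,0))
for z in (0,30,60,100): print(z,p2w("scene",60+300/3,140+287/3,z),p2w("scene",60+300/3,140+216/3,z))
E
python3 - <<'E'
import cv2
im=cv2.imread("pics/w1.png")[0:260,400:560]; cv2.imwrite("pics/w1d.png",cv2.resize(im,None,fx=2.3,fy=2.3))
E
```

```text
[781.80828901  61.4779655    0.        ] [782.95255975 -96.203619     0.        ]
[763.2090474  283.82432604   0.        ] [758.76006657  84.93921005   0.        ] [781.63409521  -4.6447998    0.        ]
0 [805.19584046 237.13019081   0.        ] [901.05515941 130.52362057   0.        ]
30 [768.03283359 273.8559963   30.        ] [860.08359046 171.48498443  30.        ]
60 [730.86982672 310.58180178  60.        ] [819.11202152 212.44634829  60.        ]
100 [681.3191509  359.54954243 100.        ] [764.48326292 267.0615001  100.        ]
```

View pics/w1d.png

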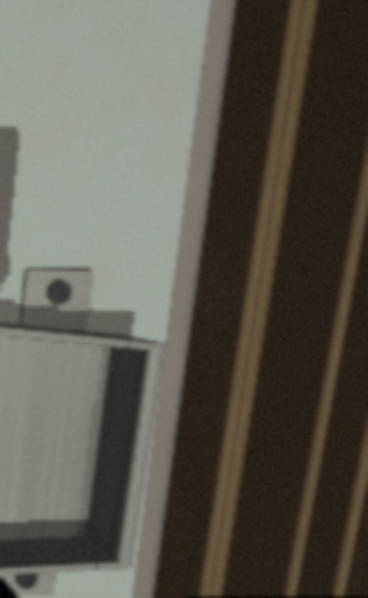

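Run:
```python
from h import *
T=np.load("pics/w1_T.npy")
for (u,v) in ((400+245/2.3,300/2.3),(400+270/2.3,200/2.3),(400+325/2.3,400/2.3)):
  for z in (0,40,80,150): print(u,z,np.round(p2w("wrist",u,v,z,T)))
```

```text
506.5217391304348 0 [810.  27.   0.]
506.5217391304348 40 [787.  29.  40.]
506.5217391304348 80 [764.  31.  80.]
506.5217391304348 150 [724.  34. 150.]
517.3913043478261 0 [815.  76.   0.]
517.3913043478261 40 [791.  73.  40.]
517.3913043478261 80 [768.  71.  80.]
517.3913043478261 150 [727.  67. 150.]
541.304347826087 0 [860. -24.   0.]
541.304347826087 40 [833. -18.  40.]
541.304347826087 80 [806. -12.  80.]
541.304347826087 150 [758.  -0. 150.]
```

```bash
python3 -m handwheel '[[[-4,0,-4,0,0,0,-1],[0,8,0,0,0,0,-1],[0,12,0,0,0,0,-1],[0,12,0,0,0,0,-1],[0,12,0,0,0,0,-1]]]'; python3 -m handwheel '[[[0,12,0,0,0,0,-1],[0,12,0,0,0,0,-1],[0,12,0,0,0,0,-1]]]'; python3 look.py wrist w22;   python3 look.py side s22 200 130 160 120
```

```text
time: 14.92
tool_pos: [603.6, -43.0, -4.6]
eef_rot: [-0.001, 0.714, 0.701, -0.001]
contact_force: [0.1, -0.1, -5.3]
finger_gap: 7.4
time: 15.17
tool_pos: [639.3, -43.7, -4.6]
eef_rot: [-0.001, 0.714, 0.701, -0.001]
contact_force: [-2.1, 0.2, -2.4]
finger_gap: 7.5
[[0.018, 1.0, -0.003, 639.281], [1.0, -0.018, 0.0, -43.658], [0.0, -0.003, -1.0, -4.581]]
k 5.0
[[0.019, 1.0, 0.001, 641.988], [1.0, -0.019, 0.0, -43.943], [0.0, 0.001, -1.0, -3.908]]
```

View pics/w22.png

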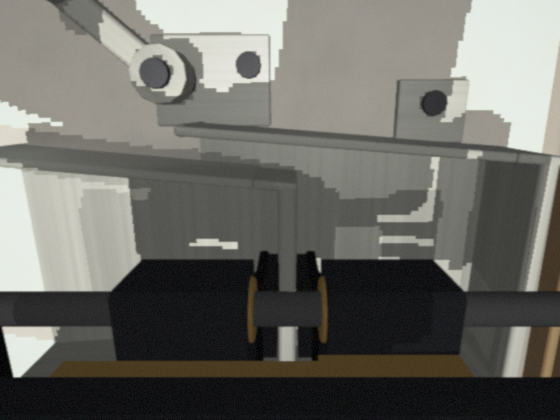

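View pics/s22_c.png

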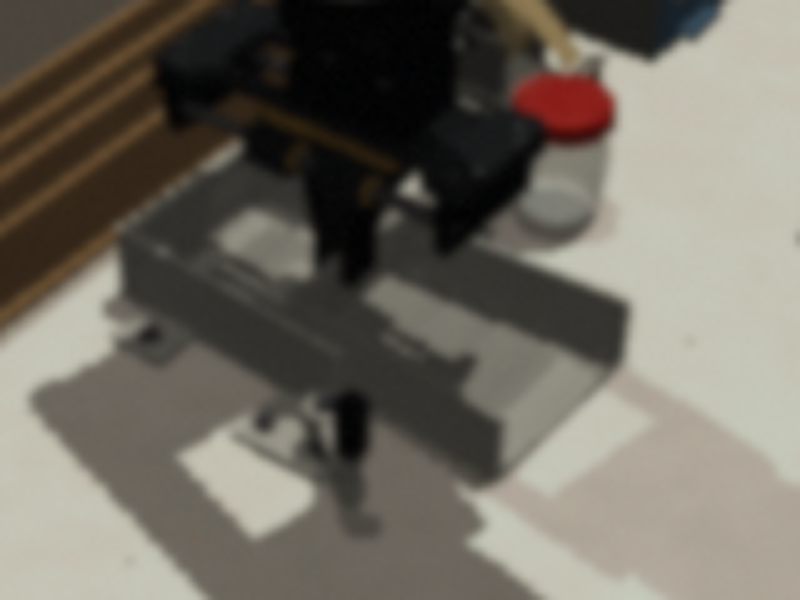

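```bash
python3 -m handwheel '[[[0,12,0,0,0,0,-1],[0,12,0,0,0,0,-1],[0,12,0,0,0,0,-1],[0,8,0,0,0,0,-1]]]'; python3 -m handwheel '[[[0,8,0,0,0,0,-1],[0,6,0,0,0,0,-1],[0,4,0,0,0,0,-1],[0,0,0,0,0,0,-1]]]'; python3 look.py wrist w23;   python3 look.py side s23 200 130 160 120
```

```text
time: 15.6
tool_pos: [683.5, -44.4, -4.4]
eef_rot: [-0.001, 0.713, 0.701, -0.001]
contact_force: [-1.9, 0.5, -2.6]
finger_gap: 7.2
time: 15.93
tool_pos: [702.9, -44.8, -3.8]
eef_rot: [0.0, 0.713, 0.701, 0.0]
contact_force: [1.7, 0.1, -2.4]
finger_gap: 7.8
[[0.018, 1.0, 0.001, 702.851], [1.0, -0.018, -0.0, -44.795], [-0.0, 0.001, -1.0, -3.835]]
k 5.0
[[0.018, 1.0, 0.001, 702.723], [1.0, -0.018, -0.0, -44.761], [-0.0, 0.001, -1.0, -3.732]]
```

View pics/w23.png

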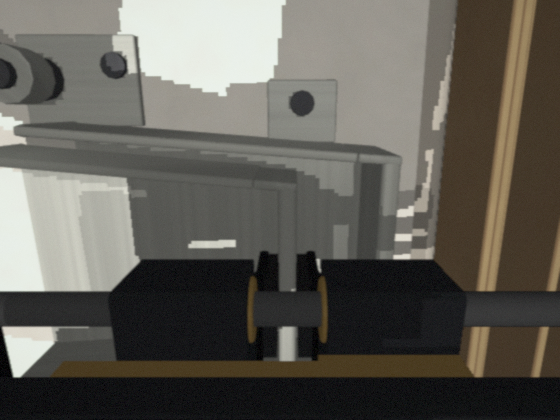

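View pics/s23_c.png

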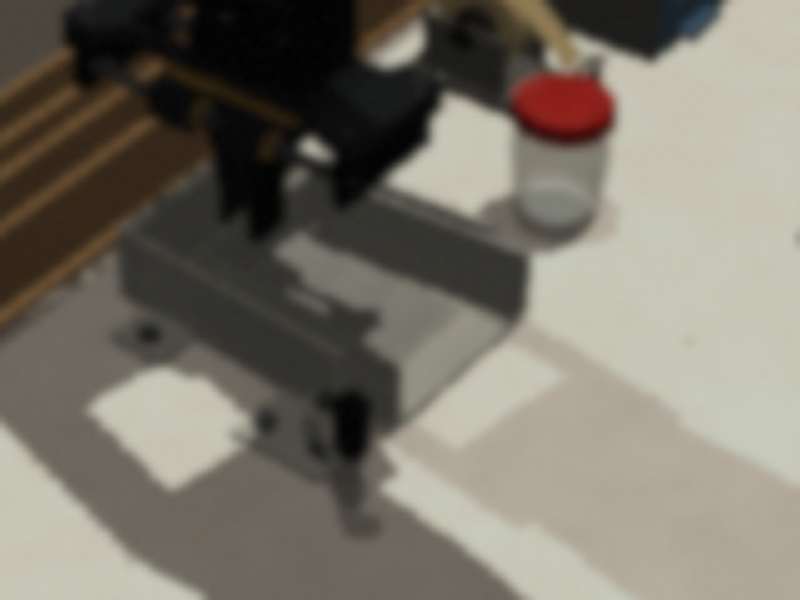

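```bash
python3 -m handwheel '[[[0,0,0,0,0,0,-0.4],[0,0,0,0,0,0,-0.4],[0,0,0,0,0,0,-0.4],[0,0,0,0,0,0,-0.4],[0,0,0,0,0,0,-0.4]]]'; python3 -m handwheel '[[[0,0,-10,0,0,0,-0.4],[0,0,-20,0,0,0,-1],[0,0,-20,0,0,0,-1],[0,-15,0,0,0,0,-1],[0,-18,0,0,0,0,-1]]]'
```

```text
time: 16.45
tool_pos: [702.3, -44.8, -3.4]
eef_rot: [0.0, 0.713, 0.701, 0.0]
contact_force: [-0.7, 0.3, -0.2]
finger_gap: 25.0
time: 16.87
tool_pos: [671.7, -44.6, 49.7]
eef_rot: [0.002, 0.713, 0.701, 0.002]
contact_force: [0.2, 0.0, 0.5]
finger_gap: 6.8
```

```bash
python3 -m handwheel '[[[0,0,15,0,0,0,-1],[0,0,20,0,0,0,-1],[0,0,15,0,0,0,-1],[0,0,0,0,0,0,-1],[0,0,0,0,0,0,-1]]]'; python3 look.py wrist w24;   python3 look.py scene s24 200 160 160 120
```

```text
time: 17.28
tool_pos: [667.9, -43.9, -5.7]
eef_rot: [-0.001, 0.713, 0.701, -0.001]
contact_force: [-0.2, -0.2, 0.4]
finger_gap: 0.4
[[0.018, 1.0, -0.004, 667.868], [1.0, -0.018, 0.001, -43.895], [0.001, -0.004, -1.0, -5.688]]
k 5.0
[[0.018, 1.0, -0.001, 669.12], [1.0, -0.018, 0.0, -44.092], [0.0, -0.001, -1.0, -4.257]]
```

View pics/w24.png

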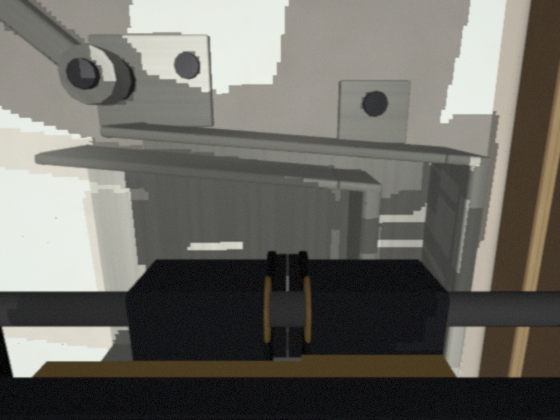

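View pics/s24_c.png

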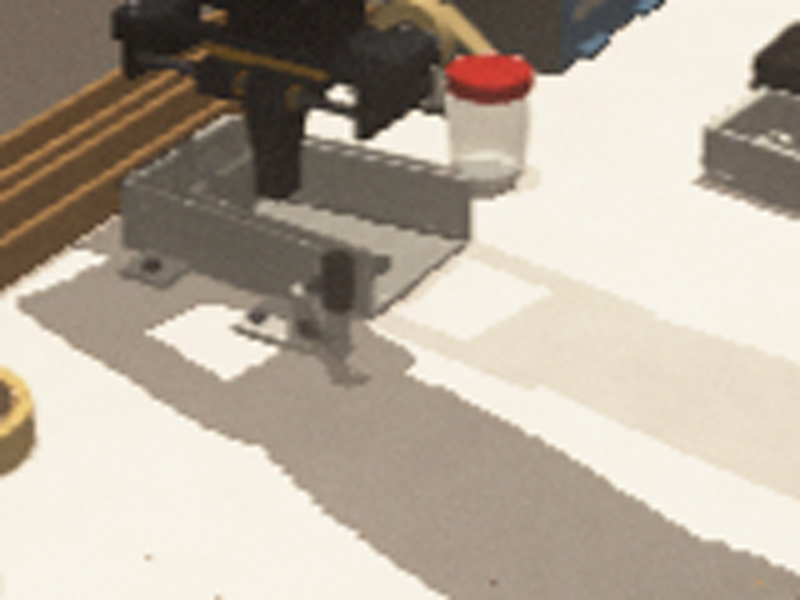

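```bash
python3 -m handwheel '[[[0,10,0,0,0,0,-1],[0,8,0,0,0,0,-1],[0,6,0,0,0,0,-1],[0,6,0,0,0,0,-1],[0,6,0,0,0,0,-1]]]'; python3 -m handwheel '[[[0,5,0,0,0,0,-1],[0,4,0,0,0,0,-1]]]'
```

```text
time: 17.8
tool_pos: [705.2, -44.8, -3.6]
eef_rot: [-0.0, 0.713, 0.701, -0.0]
contact_force: [-4.5, -0.5, 1.3]
finger_gap: 0.2
time: 17.97
tool_pos: [714.5, -44.9, -3.8]
eef_rot: [-0.0, 0.713, 0.701, -0.0]
contact_force: [-4.3, -0.4, 2.3]
finger_gap: 0.4
```

```bash
python3 -m handwheel '[[[0,4,0,0,0,0,-1],[0,3,0,0,0,0,-1]]]'; python3 -m handwheel '[[[0,2,0,0,0,0,-1],[0,0,0,0,0,0,-1]]]'
```

```text
time: 18.13
tool_pos: [721.4, -45.1, -3.9]
eef_rot: [-0.0, 0.713, 0.701, -0.0]
contact_force: [-4.0, 1.2, 1.5]
finger_gap: 0.4
time: 18.3
tool_pos: [723.2, -45.1, -3.8]
eef_rot: [-0.0, 0.713, 0.701, -0.0]
contact_force: [-3.4, 0.0, 2.1]
finger_gap: 0.4
```

```bash
python3 -m handwheel '[[[0,2,0,0,0,0,-1],[0,2,0,0,0,0,-1]]]'; python3 look.py wrist w25
```

```text
time: 18.47
tool_pos: [723.3, -45.0, -4.0]
eef_rot: [-0.003, 0.713, 0.701, -0.003]
contact_force: [-23.2, 0.5, 16.4]
finger_gap: 0.2
[[0.018, 1.0, -0.009, 723.278], [1.0, -0.018, 0.0, -45.036], [0.0, -0.009, -1.0, -3.963]]
```

View pics/w25.png

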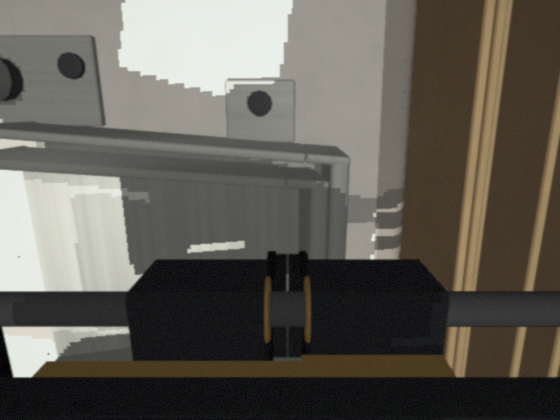

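```bash
python3 -m handwheel '[[[0,-4,0,0,0,0,-1],[0,-6,-10,0,0,0,-1],[0,-5,-35,0,0,0,-1],[0,0,-40,0,0,0,-1],[0,0,-40,0,0,0,-1]]]'; python3 -m handwheel '[[[-24,-28,-7,0,0,0,0],[-24,-28,-7,0,0,0,1],[-24,-28,-7,0,0,0,1],[-24,-28,-7,0,0,0,1],[-24,-28,0,0,0,0,1]]]'
```

```text
time: 18.93
tool_pos: [711.8, -44.8, 122.3]
eef_rot: [-0.0, 0.713, 0.701, 0.0]
contact_force: [0.5, -0.3, 0.3]
finger_gap: 0.6
time: 19.35
tool_pos: [570.7, -163.8, 152.1]
eef_rot: [0.003, 0.713, 0.701, 0.001]
contact_force: [0.2, -1.2, 0.9]
finger_gap: 25.9
```

```bash
python3 -m handwheel '[[[-24,-28,0,0,0,0,1],[-24,-28,0,0,0,0,1],[-24,-28,0,0,0,0.033,1],[0,0,0,0,0,0.033,1],[0,0,0,0,0,0,1]]]'; python3 look.py wrist w26;python3 look.py side s26; python3 look.py scene s27
```

```text
time: 19.77
tool_pos: [484.4, -234.8, 150.4]
eef_rot: [0.002, 0.738, 0.675, 0.001]
contact_force: [0.1, 0.8, 0.2]
finger_gap: 59.0
[[0.089, 0.996, 0.003, 484.393], [0.996, -0.089, -0.002, -234.754], [-0.002, 0.003, -1.0, 150.445]]
[[0.085, 0.996, 0.003, 485.236], [0.996, -0.085, -0.001, -233.89], [-0.001, 0.003, -1.0, 150.41]]
[[0.083, 0.997, 0.003, 485.639], [0.997, -0.083, -0.001, -233.263], [-0.001, 0.003, -1.0, 150.22]]
```

View pics/w26.png

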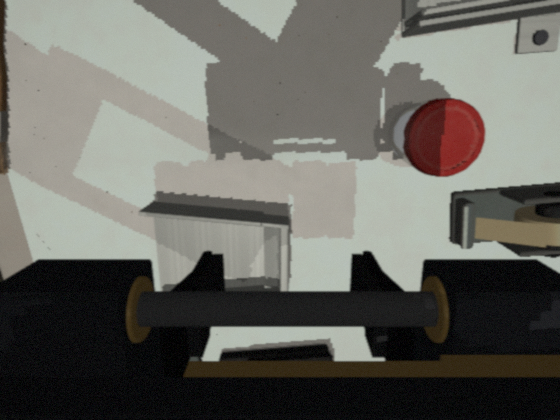

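View pics/s26.png

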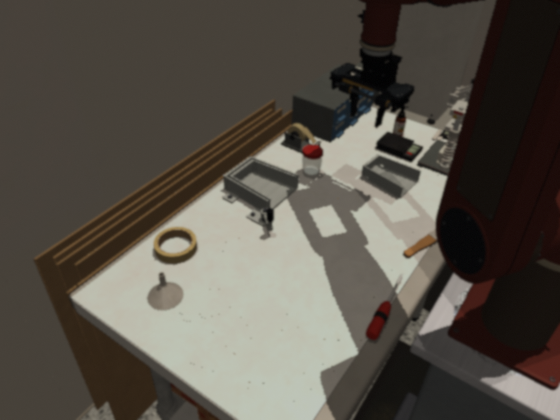

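Run:
```python
from obs0 import *
T=np.load("pics/w26_T.npy")
a=p2w("wrist",291,204,38,T); b=p2w("wrist",142,209,38,T); print(a,b)
from scipy.optimize import least_squares
def res(p):
    c,s=np.cos(p[2]),np.sin(p[2]); w=lambda x,y:np.array([p[0]+c*x-s*y,p[1]+s*x+c*y])
    return np.r_[w(65,38)-a[:2],w(-65,50)-b[:2]]
r=least_squares(res,[412,-285,-.08]); print(r.x,r.fun)
x,y,t=r.x; print(x+61*np.cos(t),y+61*np.sin(t))
o=robot.get_obs(); print(o["tool_pos"],o["time"])
```

```text
[ 487.68374689 -239.89073524   38.        ] [ 359.88658073 -232.87499151   38.        ]
[ 4.25421779e+02 -2.80352415e+02  3.72043881e-02] [ 1.27961153 -0.07024874 -1.27961153  0.07024874]
486.37956706253857 -278.08347107170397
[ 485.80000464 -232.79032981  149.97379296] 19.9167
```

Run:
```python
from obs0 import *
T=np.load("pics/w26_T.npy")
a=p2w("wrist",291,222,38,T); b=p2w("wrist",142,210,38,T); print(a,b)
from scipy.optimize import least_squares
def res(p):
    c,s=np.cos(p[2]),np.sin(p[2]); w=lambda x,y:np.array([p[0]+c*x-s*y,p[1]+s*x+c*y])
    return np.r_[w(65,38)-a[:2],w(-65,50)-b[:2]]
r=least_squares(res,[412,-285,-.08]); print(r.x,r.fun)
x,y,t=r.x; print(x+61*np.cos(t),y+61*np.sin(t))
```

```text
[ 486.30417514 -255.93364093   38.        ] [ 359.71566345 -233.75196641   38.        ]
[ 4.19431454e+02 -2.88697046e+02 -8.14186698e-02] [ 1.00244818 -0.17565519 -1.00244818  0.17565519]
480.22938166150976 -293.6580996960813
```

```bash
python3 -m handwheel '[[[-30,-2,20,0,0,0,1],[-30,-2,25,0,0,0,1],[0,0,30,0,0,0,1],[0,0,30,0,0,0,1],[0,0,0,0,0,0,1]]]'; python3 -m handwheel '[[[0,0,0,0,0,0,1]]]'; python3 look.py wrist w28; python3 look.py side s28 310 110 120 90
```

```text
time: 20.33
tool_pos: [472.5, -288.6, 37.7]
eef_rot: [-0.005, 0.736, 0.677, -0.001]
contact_force: [-1.2, -0.3, -1.2]
finger_gap: 86.3
time: 20.42
tool_pos: [475.1, -290.4, 42.6]
eef_rot: [-0.002, 0.736, 0.678, -0.0]
contact_force: [0.1, 0.4, 0.5]
finger_gap: 86.6
[[0.082, 0.997, -0.003, 475.087], [0.997, -0.082, 0.003, -290.434], [0.003, -0.004, -1.0, 42.585]]
k 6.666666666666667
[[0.082, 0.997, -0.0, 476.564], [0.997, -0.082, 0.0, -291.676], [0.0, -0.0, -1.0, 44.721]]
```

View pics/w28.png

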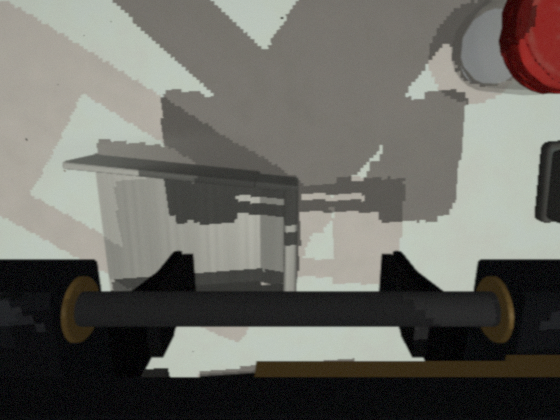

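View pics/s28_c.png

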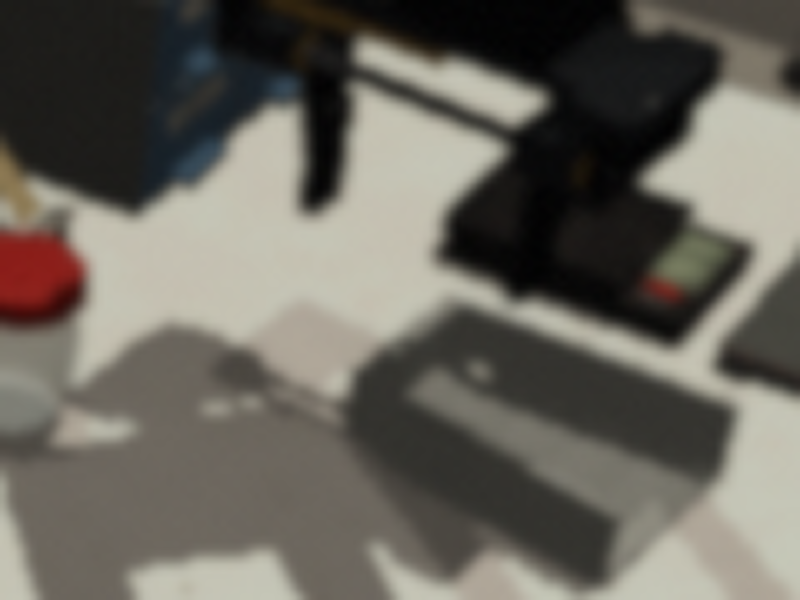

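```bash
python3 -m handwheel '[[[0,2,14,0,0,0,1],[0,0,14,0,0,0,1],[0,0,10,0,0,0,1],[0,0,8,0,0,0,1],[0,0,5,0,0,0,1]]]'; python3 -m handwheel '[[[0,0,4,0,0,0,1],[0,0,0,0,0,0,-0.5],[0,0,0,0,0,0,-1],[0,0,0,0,0,0,-1],[0,0,0,0,0,0,-1]]]' 50
```

```text
time: 20.93
tool_pos: [478.3, -292.6, -6.5]
eef_rot: [0.001, 0.736, 0.677, 0.0]
contact_force: [0.4, 0.9, -0.0]
finger_gap: 87.0
time: 21.35
tool_pos: [478.1, -292.8, -10.2]
eef_rot: [0.0, 0.736, 0.677, 0.0]
contact_force: [-0.8, -0.1, 1.1]
finger_gap: 67.8
```

```bash
for i in 1 2 ; do python3 -m handwheel '[[[0,0,0,0,0,0,-1],[0,0,0,0,0,0,-1],[0,0,0,0,0,0,-1],[0,0,0,0,0,0,-1],[0,0,0,0,0,0,-1]]]' 50; done; python3 look.py wrist w29; python3 look.py side s29 310 110 120 90
```

```text
time: 21.77
tool_pos: [477.7, -292.5, -10.8]
eef_rot: [0.0, 0.736, 0.677, 0.0]
contact_force: [-0.2, 0.1, 0.3]
finger_gap: 35.2
time: 22.18
tool_pos: [477.6, -292.4, -10.8]
eef_rot: [-0.0, 0.736, 0.677, -0.0]
contact_force: [-0.7, 0.6, 0.7]
finger_gap: 7.6
[[0.084, 0.996, -0.0, 477.578], [0.996, -0.084, 0.0, -292.363], [0.0, -0.0, -1.0, -10.835]]
k 6.666666666666667
[[0.084, 0.996, -0.0, 477.563], [0.996, -0.084, 0.0, -292.397], [0.0, -0.0, -1.0, -10.841]]
```

View pics/w29.png

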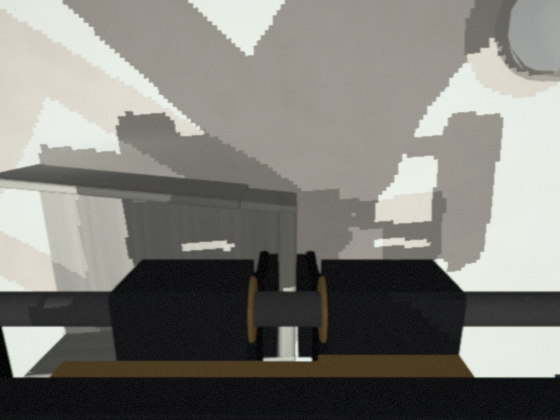

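View pics/s29_c.png

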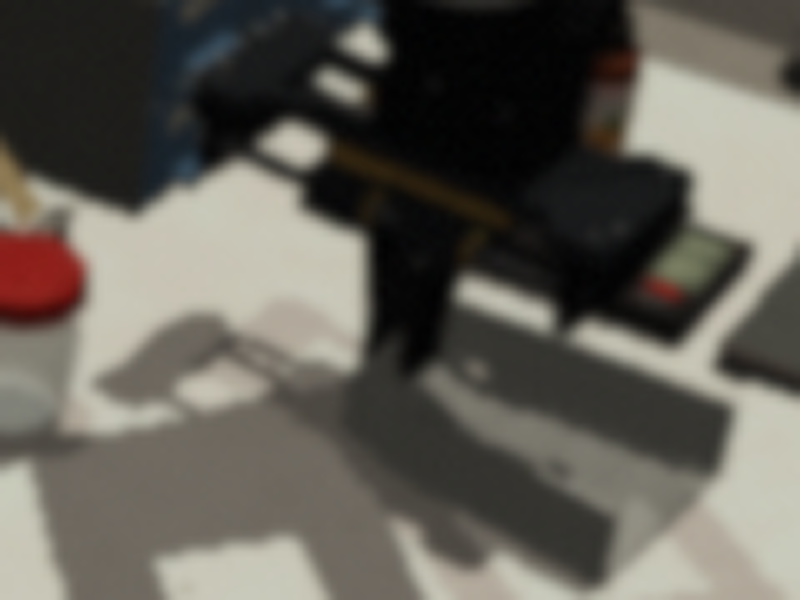

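Run:
```python
from h import *
for u,v in ((407,254),(448,230),(366,336),(400,278),(312,175)): print(u,v,np.round(p2w("side",u,v,3)))
```

```text
407 254 [254. -54.   3.]
448 230 [ 207. -189.    3.]
366 336 [227. 201.   3.]
400 278 [236.  23.   3.]
312 175 [ 590. -178.    3.]
```

```bash
python3 -m handwheel '[[[4,-6,0,0,0,-0.033,-1],[8,-7,0,0,0,-0.033,-1],[15,-8,0,0,0,0,-1],[20,-6,0,0,0,0,-1],[20,0,0,0,0,0,-1]]]'; python3 -m handwheel '[[[20,0,0,0,0,0,-1],[20,0,0,0,0,0,-1],[20,0,0,0,0,0,-1],[20,0,0,0,0,0,-1],[20,0,0,0,0,0,-1]]]'
```

```text
time: 22.7
tool_pos: [451.7, -224.6, -10.7]
eef_rot: [0.0, 0.714, 0.7, -0.0]
contact_force: [1.1, -0.5, -1.3]
finger_gap: 7.2
time: 23.12
tool_pos: [454.2, -123.6, -10.8]
eef_rot: [0.0, 0.713, 0.701, -0.0]
contact_force: [0.6, 0.3, -1.0]
finger_gap: 7.2
```

```bash
python3 -m handwheel '[[[20,0,0,0,0,0,-1],[20,0,0,0,0,0,-1],[20,0,0,0,0,0,-1],[15,0,0,0,0,0,-1],[6,0,0,0,0,0,-1]]]'; python3 -m handwheel '[[[0,0,0,0,0,0,-1],[0,0,0,0,0,0,-1]]]'
```

```text
time: 23.53
tool_pos: [455.6, -41.9, -10.8]
eef_rot: [-0.0, 0.713, 0.701, 0.0]
contact_force: [0.2, -0.3, -1.6]
finger_gap: 6.9
time: 23.7
tool_pos: [455.8, -43.4, -10.8]
eef_rot: [-0.0, 0.713, 0.701, 0.0]
contact_force: [0.1, 0.8, -2.1]
finger_gap: 7.2
```

```bash
python3 -m handwheel '[[[0,12,0,0,0,0,-1],[0,20,0,0,0,0,-1],[0,20,0,0,0,0,-1],[0,20,0,0,0,0,-1],[0,20,0,0,0,0,-1]]]'; python3 -m handwheel '[[[0,8,-3,0,0,0,-1],[0,0,-4,0,0,0,-1],[0,0,0,0,0,0,-1]]]';python3 look.py wrist w30; python3 look.py side s30 200 130 160 120;python3 look.py scene s31 200 130 160 120
```

```text
time: 24.12
tool_pos: [548.1, -46.4, -11.0]
eef_rot: [-0.0, 0.714, 0.7, -0.001]
contact_force: [-2.4, -0.1, 2.0]
finger_gap: 7.1
time: 24.37
tool_pos: [555.6, -45.9, -3.5]
eef_rot: [-0.0, 0.714, 0.701, -0.0]
contact_force: [0.4, -0.5, -2.0]
finger_gap: 7.6
[[0.019, 1.0, -0.0, 555.596], [1.0, -0.019, -0.0, -45.911], [-0.0, -0.0, -1.0, -3.466]]
k 5.0
[[0.018, 1.0, -0.001, 554.895], [1.0, -0.018, 0.0, -45.629], [0.0, -0.001, -1.0, -3.841]]
k 5.0
[[0.018, 1.0, -0.001, 554.455], [1.0, -0.018, 0.0, -45.451], [0.0, -0.001, -1.0, -4.093]]
```

View pics/w30.png

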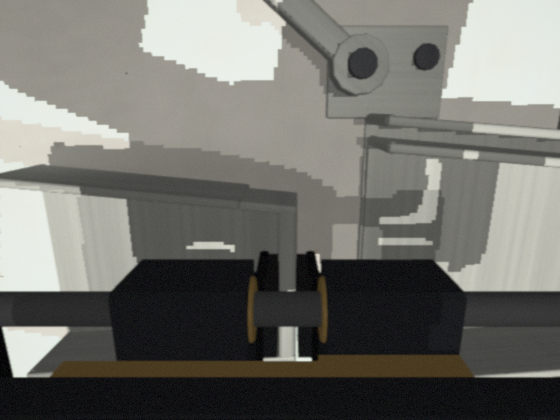

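View pics/s30_c.png

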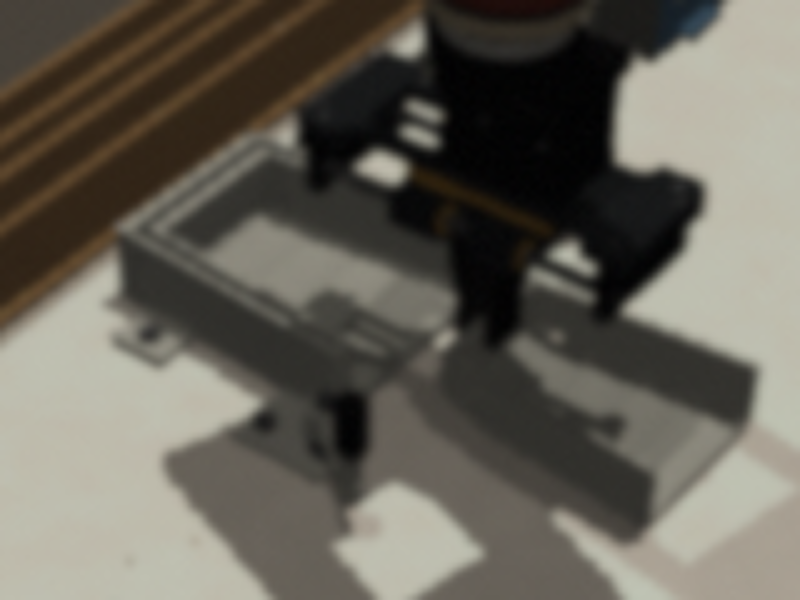

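View pics/s31_c.png

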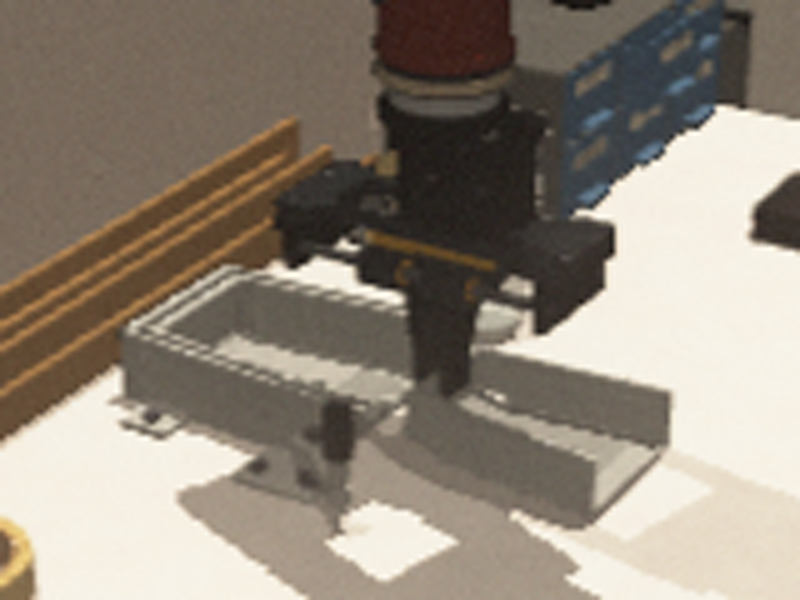

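```bash
python3 -m handwheel '[[[2,8,0,0,0,0,-1],[0,12,0,0,0,0,-1],[0,12,0,0,0,0,-1],[0,12,0,0,0,0,-1],[0,12,0,0,0,0,-1]]]'; python3 -m handwheel '[[[0,12,0,0,0,0,-1],[0,12,0,0,0,0,-1],[0,12,0,0,0,0,-1]]]';python3 look.py wrist w32; python3 look.py side s32 200 130 160 120
```

```text
time: 24.93
tool_pos: [612.3, -44.0, -3.8]
eef_rot: [0.0, 0.713, 0.701, 0.0]
contact_force: [0.3, -1.1, -2.6]
finger_gap: 7.4
time: 25.18
tool_pos: [648.2, -44.6, -4.0]
eef_rot: [-0.0, 0.713, 0.701, -0.0]
contact_force: [0.2, 0.5, -2.4]
finger_gap: 7.2
[[0.018, 1.0, -0.0, 648.189], [1.0, -0.018, 0.0, -44.584], [0.0, -0.0, -1.0, -4.036]]
k 5.0
[[0.018, 1.0, 0.003, 650.583], [1.0, -0.018, -0.0, -44.849], [-0.0, 0.003, -1.0, -3.418]]
```

View pics/w32.png

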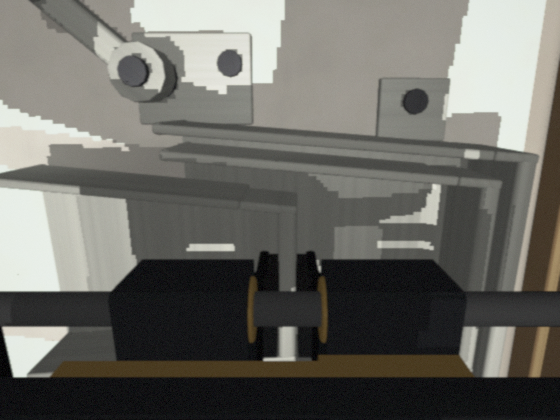

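View pics/s32_c.png

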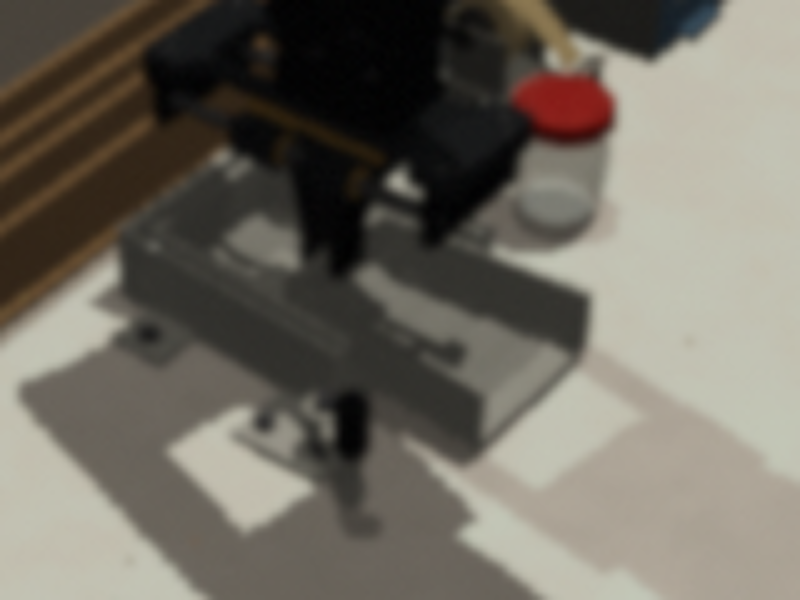

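```bash
python3 -m handwheel '[[[0,12,0,0,0,0,-1],[0,10,0,0,0,0,-1],[0,8,0,0,0,0,-1],[0,6,0,0,0,0,-1],[0,3,0,0,0,0,-1]]]'; python3 -m handwheel '[[[0,0,0,0,0,0,-1]]]';python3 look.py wrist w33
```

```text
time: 25.7
tool_pos: [687.1, -45.5, -3.8]
eef_rot: [0.0, 0.713, 0.701, 0.0]
contact_force: [-0.3, 0.3, -1.4]
finger_gap: 7.7
time: 25.78
tool_pos: [687.0, -45.5, -3.8]
eef_rot: [0.0, 0.713, 0.701, 0.0]
contact_force: [-0.3, -0.1, -2.1]
finger_gap: 7.3
[[0.018, 1.0, 0.0, 687.039], [1.0, -0.018, 0.0, -45.547], [0.0, 0.0, -1.0, -3.84]]
```

View pics/w33.png

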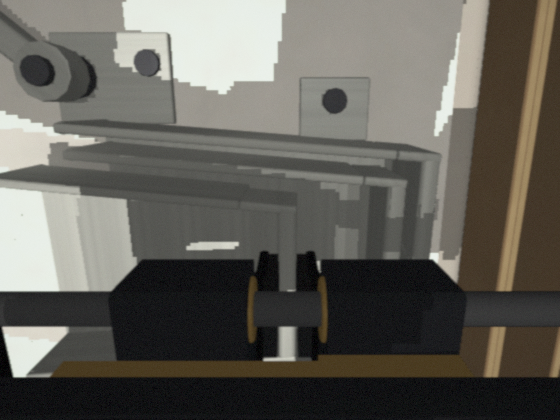

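```bash
python3 -m handwheel '[[[0,0,0,0,0,0,-0.4],[0,0,0,0,0,0,-0.4],[0,0,0,0,0,0,-0.4],[0,0,0,0,0,0,-0.4],[0,0,0,0,0,0,-0.4]]]'; python3 -m handwheel '[[[0,0,-10,0,0,0,-0.4],[0,0,-20,0,0,0,-1],[0,0,-20,0,0,0,-1],[0,-15,0,0,0,0,-1],[0,-18,0,0,0,0,-1]]]';python3 -m handwheel '[[[0,0,15,0,0,0,-1],[0,0,18,0,0,0,-1],[0,0,14,0,0,0,-1],[0,0,0,0,0,0,-1],[0,0,0,0,0,0,-1]]]'; python3 look.py wrist w34
```

```text
time: 26.25
tool_pos: [686.8, -45.6, -3.5]
eef_rot: [0.0, 0.713, 0.701, 0.0]
contact_force: [0.4, -0.1, 0.7]
finger_gap: 24.6
time: 26.67
tool_pos: [656.3, -45.5, 49.6]
eef_rot: [0.002, 0.713, 0.701, 0.002]
contact_force: [-0.4, -0.1, 0.0]
finger_gap: 7.3
time: 27.08
tool_pos: [652.6, -44.8, -2.5]
eef_rot: [-0.001, 0.713, 0.701, -0.001]
contact_force: [0.7, 0.8, 0.1]
finger_gap: 0.7
[[0.018, 1.0, -0.003, 652.618], [1.0, -0.018, 0.001, -44.759], [0.001, -0.003, -1.0, -2.474]]
```

View pics/w34.png

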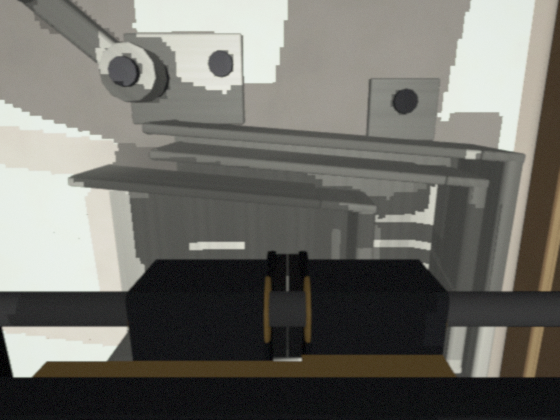

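Push it home (contact expected stop near TCP x ≈ 715).

```bash
python3 -m handwheel '[[[0,10,0,0,0,0,-1],[0,8,0,0,0,0,-1],[0,6,0,0,0,0,-1],[0,6,0,0,0,0,-1],[0,6,0,0,0,0,-1]]]'; python3 -m handwheel '[[[0,6,0,0,0,0,-1],[0,5,0,0,0,0,-1],[0,4,0,0,0,0,-1]]]'; python3 -m handwheel '[[[0,3,0,0,0,0,-1],[0,2,0,0,0,0,-1]]]'
```

```text
time: 27.55
tool_pos: [690.3, -45.7, -0.5]
eef_rot: [-0.0, 0.713, 0.701, -0.0]
contact_force: [-1.0, 0.1, 0.5]
finger_gap: 0.8
time: 27.8
tool_pos: [705.2, -45.9, -0.8]
eef_rot: [-0.0, 0.713, 0.701, -0.0]
contact_force: [-1.1, -0.1, 0.8]
finger_gap: 0.2
time: 27.97
tool_pos: [710.0, -46.0, -0.9]
eef_rot: [-0.0, 0.713, 0.701, -0.0]
contact_force: [-1.1, 0.7, 0.8]
finger_gap: 0.1
```

```bash
python3 -m handwheel '[[[0,3,0,0,0,0,-1],[0,2,0,0,0,0,-1]]]'; python3 -m handwheel '[[[0,1.5,0,0,0,0,-1],[0,1.5,0,0,0,0,-1]]]'
```

```text
time: 28.13
tool_pos: [713.7, -46.0, -1.0]
eef_rot: [-0.001, 0.713, 0.701, -0.001]
contact_force: [-6.4, 0.3, 3.5]
finger_gap: 0.1
time: 28.3
tool_pos: [715.7, -46.1, -1.1]
eef_rot: [-0.002, 0.713, 0.701, -0.002]
contact_force: [-13.3, 0.3, 8.0]
finger_gap: 1.0
```

```bash
python3 -m handwheel '[[[0,1.5,0,0,0,0,-1],[0,1,0,0,0,0,-1],[0,0,0,0,0,0,-1]]]'; python3 look.py wrist w35 0 100 420 315; python3 look.py side s35 200 130 120 90
```

```text
time: 28.55
tool_pos: [715.6, -46.0, -1.1]
eef_rot: [-0.004, 0.713, 0.701, -0.003]
contact_force: [-17.4, -0.0, 12.2]
finger_gap: 0.5
k 1.9047619047619047
[[0.018, 1.0, -0.01, 715.618], [1.0, -0.018, 0.001, -46.047], [0.0, -0.01, -1.0, -1.108]]
k 6.666666666666667
[[0.018, 1.0, -0.01, 715.638], [1.0, -0.018, 0.0, -46.039], [0.0, -0.01, -1.0, -1.065]]
```

View pics/w35_c.png

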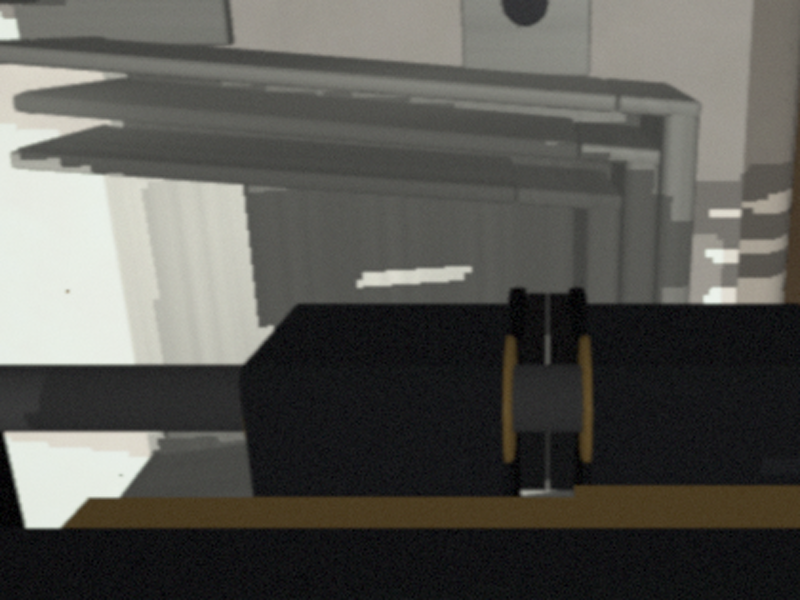

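View pics/s35_c.png

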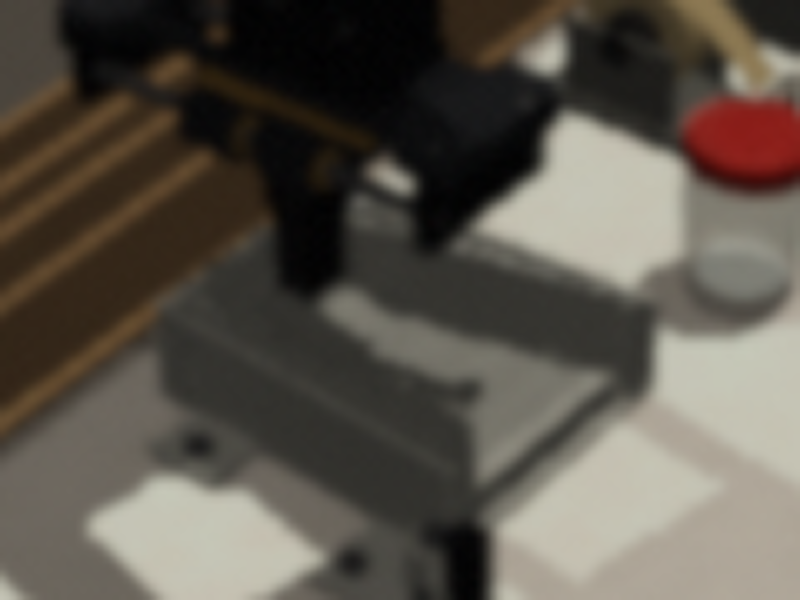

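```bash
python3 -m handwheel '[[[0,-4,0,0,0,0,-1],[0,-6,-10,0,0,0,-1],[0,-5,-35,0,0,0,-1],[0,0,-40,0,0,0,-1],[0,0,-40,0,0,0,-1]]]'; python3 -m handwheel '[[[21,-25,0,0,0,0,0.2],[21,-25,0,0,0,0,0.2],[21,-25,0,0,0,0,0.2],[21,-25,0,0,0,0,0.2],[21,-25,0,0,0,0,0.2]]]'; python3 -m handwheel '[[[21,-25,0,0,0,0,0.2],[0,0,0,0,0,0,0.2],[0,0,0,0,0,0,0.2]]]'; python3 look.py wrist w36; python3 look.py scene s36 200 140 160 120
```

```text
time: 29.07
tool_pos: [704.5, -45.8, 125.4]
eef_rot: [-0.0, 0.713, 0.701, -0.0]
contact_force: [0.0, -0.3, 0.5]
finger_gap: 0.5
time: 29.48
tool_pos: [581.6, 62.1, 125.3]
eef_rot: [0.001, 0.714, 0.701, 0.001]
contact_force: [0.8, 0.4, 0.8]
finger_gap: 25.9
time: 29.73
tool_pos: [557.3, 84.0, 125.4]
eef_rot: [0.001, 0.713, 0.702, 0.001]
contact_force: [0.1, 0.7, 0.0]
finger_gap: 45.7
[[0.016, 1.0, 0.002, 557.26], [1.0, -0.016, 0.0, 83.951], [0.0, 0.002, -1.0, 125.359]]
k 5.0
[[0.017, 1.0, 0.003, 558.321], [1.0, -0.017, -0.0, 83.098], [-0.0, 0.003, -1.0, 125.513]]
```

View pics/w36.png

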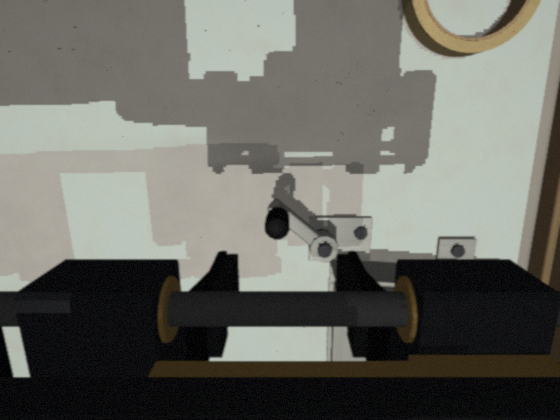

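View pics/s36_c.png

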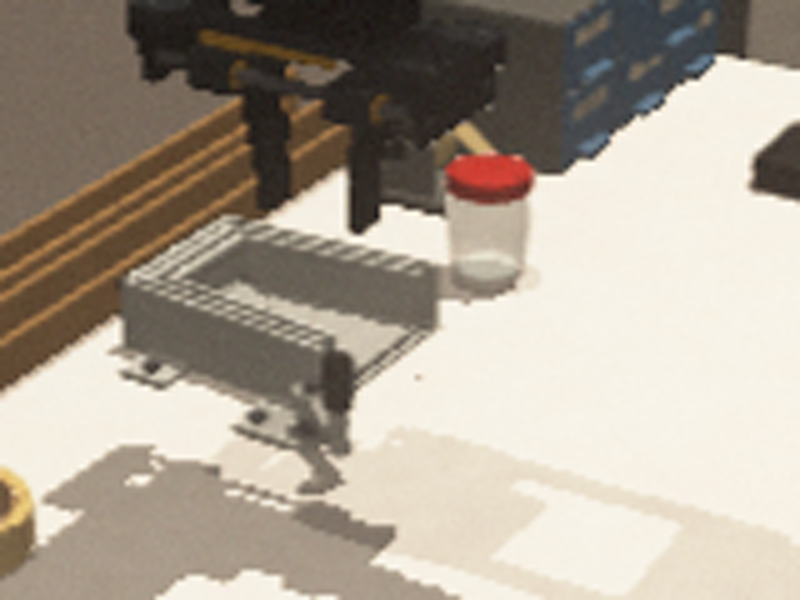

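Run:
```python
from h import *
T=np.load("pics/w36_T.npy")
for z in (62,78): print(p2w("wrist",277,223,z,T))
print(robot.get_obs()["tool_pos"])
```

```text
[549.91405632  77.33809098  62.        ]
[550.4004751   82.18390805  78.        ]
[558.77916539  82.52245573 125.36635303]
```

```bash
python3 -m handwheel '[[[1,-5,15,0,0,0,0.2],[0,-3.5,20,0,0,0,0.2],[0,0,22,0,0,0,0.2],[0,0,20,0,0,0,0.2],[0,0,16,0,0,0,0.2]]]' 15; python3 -m handwheel '[[[0,0,0,0,0,0,0.2],[0,0,0,0,0,0,-1],[0,0,0,0,0,0,-1],[0,0,0,0,0,0,-1],[0,0,0,0,0,0,-1]]]'; python3 -m handwheel '[[[0,0,0,0,0,0,-1],[0,0,0,0,0,0,-1],[0,0,0,0,0,0,-1],[0,0,0,0,0,0,-1]]]'; python3 look.py wrist w37 200 150 200 150
```

```text
time: 30.25
tool_pos: [549.7, 82.8, 29.8]
eef_rot: [0.0, 0.714, 0.7, -0.0]
contact_force: [-0.1, -0.4, -0.1]
finger_gap: 52.0
time: 30.67
tool_pos: [550.5, 83.7, 32.7]
eef_rot: [0.001, 0.714, 0.701, 0.001]
contact_force: [0.5, 0.0, -0.5]
finger_gap: 33.0
time: 31.0
tool_pos: [549.9, 83.8, 31.9]
eef_rot: [0.001, 0.713, 0.701, 0.001]
contact_force: [1.2, -0.8, 1.2]
finger_gap: 17.3
k 4.0
[[0.018, 1.0, 0.002, 549.862], [1.0, -0.018, -0.0, 83.778], [-0.0, 0.002, -1.0, 31.9]]
```

View pics/w37_c.png

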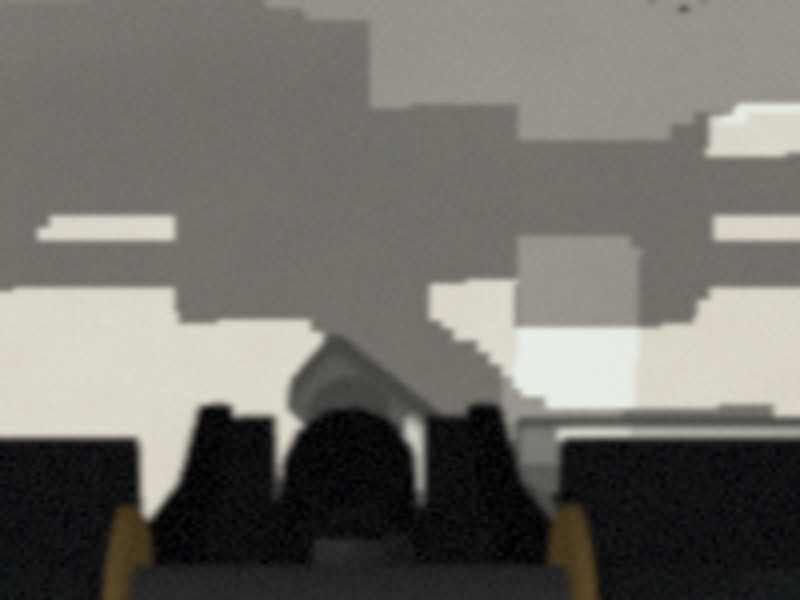

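Run:
```python
import numpy as np
P=np.array([585.5,47.5]); ph=np.radians(np.linspace(134.4,269,14)); q=P+50.4*np.c_[np.cos(ph),np.sin(ph)]
d=np.diff(q,axis=0); a=-0.018
tx=np.array([-np.sin(a),np.cos(a)]); ty=np.array([np.cos(a),np.sin(a)])
print(np.round(q,1).tolist()); print(np.round(np.c_[d@tx,d@ty],1).tolist())
```

```text
[[550.2, 83.5], [544.3, 76.6], [539.8, 68.7], [536.7, 60.2], [535.2, 51.2], [535.4, 42.1], [537.2, 33.2], [540.5, 24.7], [545.4, 17.0], [551.5, 10.3], [558.7, 4.8], [566.9, 0.7], [575.6, -1.9], [584.6, -2.9]]
[[-7.0, -5.8], [-8.0, -4.4], [-8.6, -2.9], [-9.0, -1.3], [-9.1, 0.3], [-8.9, 1.9], [-8.4, 3.5], [-7.6, 5.0], [-6.6, 6.3], [-5.4, 7.3], [-4.0, 8.2], [-2.4, 8.8], [-0.8, 9.1]]
```

```bash
python3 -m handwheel '[[[-7,-5.8,0,0,0,0,-1],[-8,-4.4,0,0,0,0,-1],[-8.6,-2.9,0,0,0,0,-1],[-9,-1.3,0,0,0,0,-1]]]'; python3 -m handwheel '[[[-9.1,0.3,0,0,0,0,-1],[-8.9,1.9,0,0,0,0,-1],[-8.4,3.5,0,0,0,0,-1],[-7.6,5,0,0,0,0,-1]]]'
```

```text
time: 31.38
tool_pos: [537.8, 52.2, 32.3]
eef_rot: [0.003, 0.713, 0.701, 0.004]
contact_force: [17.6, 3.8, -8.8]
finger_gap: 14.4
time: 31.72
tool_pos: [553.0, 23.5, 33.5]
eef_rot: [0.003, 0.714, 0.7, 0.011]
contact_force: [30.6, 34.7, -15.1]
finger_gap: 8.0
```

```bash
python3 -m handwheel '[[[-6.6,6.3,0,0,0,0,-1],[-5.4,7.3,0,0,0,0,-1],[-4,8.2,0,0,0,0,-1]]]'; python3 -m handwheel '[[[-2.4,8.8,0,0,0,0,-1],[-0.8,6,0,0,0,0,-1],[0,0,0,0,0,0,-1]]]'
```

```text
time: 31.97
tool_pos: [571.6, 14.3, 33.1]
eef_rot: [-0.003, 0.714, 0.7, 0.012]
contact_force: [14.3, 54.1, 1.7]
finger_gap: 2.2
time: 32.22
tool_pos: [582.4, 12.9, 32.9]
eef_rot: [-0.007, 0.713, 0.701, 0.009]
contact_force: [3.1, 50.9, 11.5]
finger_gap: 0.3
```

```bash
python3 -m handwheel '[[[8,0,0,0,0,0,-1],[8,0,0,0,0,0,-1],[6,0,0,0,0,0,-1],[0,0,0,0,0,0,-1]]]'; python3 look.py wrist w38 200 100 260 195;python3 look.py side s38 210 140 120 90
```

```text
time: 32.55
tool_pos: [580.0, 20.4, 30.7]
eef_rot: [-0.001, 0.713, 0.701, -0.0]
contact_force: [0.3, 0.1, -0.5]
finger_gap: 0.1
k 3.076923076923077
[[0.017, 1.0, -0.001, 579.95], [1.0, -0.017, 0.0, 20.429], [0.0, -0.001, -1.0, 30.71]]
k 6.666666666666667
[[0.017, 1.0, -0.002, 579.941], [1.0, -0.017, -0.0, 19.586], [-0.0, -0.001, -1.0, 30.618]]
```

View pics/w38_c.png

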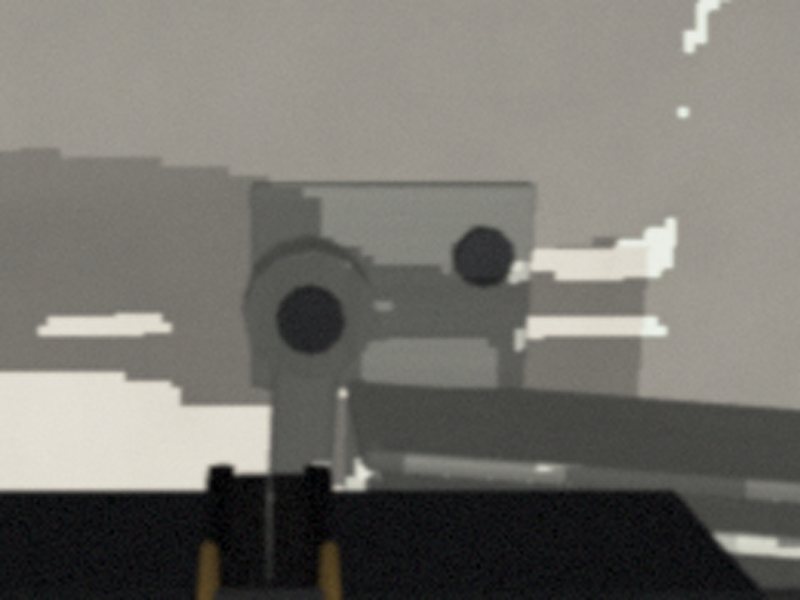

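View pics/s38_c.png

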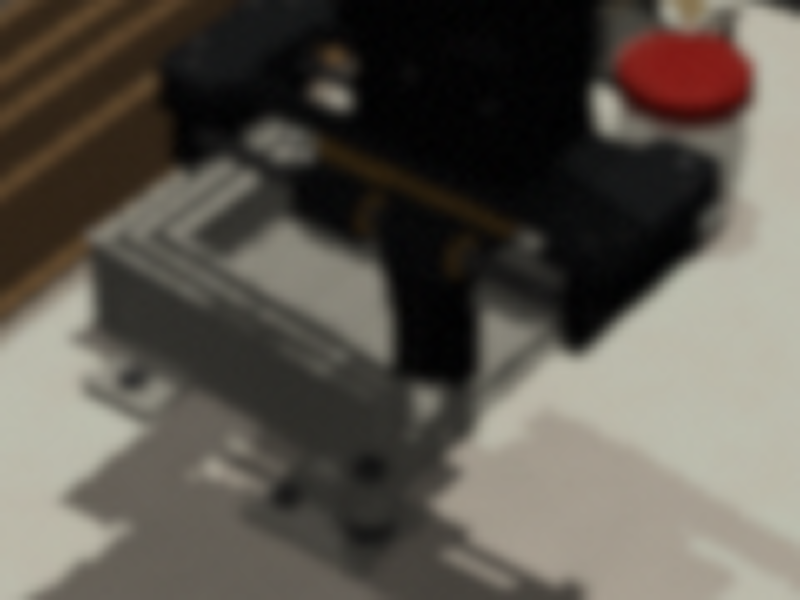

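```bash
python3 -m handwheel '[[[0,0,-30,0,0,0,-1],[-15,0,-35,0,0,0,-1],[-25,0,-30,0,0,0,-1],[-30,0,0,0,0,0,-1],[-15,0,0,0,0,0,-1]]]';python3 -m handwheel '[[[0,0,0,0,0,0,-1],[0,0,0,0,0,0,-1],[0,0,0,0,0,0,-1]]]'; python3 look.py wrist w39; python3 look.py side s39 210 140 120 90; python3 look.py scene s40 210 150 120 90
```

```text
time: 33.07
tool_pos: [580.9, -69.8, 129.3]
eef_rot: [0.003, 0.714, 0.7, 0.001]
contact_force: [1.4, 0.3, -0.2]
finger_gap: 0.7
time: 33.32
tool_pos: [578.6, -65.6, 125.5]
eef_rot: [-0.001, 0.714, 0.7, -0.0]
contact_force: [0.2, -0.2, 0.6]
finger_gap: 0.1
[[0.019, 1.0, -0.001, 578.569], [1.0, -0.019, 0.001, -65.606], [0.001, -0.001, -1.0, 125.467]]
k 6.666666666666667
[[0.018, 1.0, -0.001, 578.65], [1.0, -0.018, 0.001, -65.093], [0.001, -0.001, -1.0, 125.456]]
k 6.666666666666667
[[0.018, 1.0, -0.001, 578.744], [1.0, -0.018, 0.001, -64.821], [0.001, -0.001, -1.0, 125.521]]
```

View pics/w39.png

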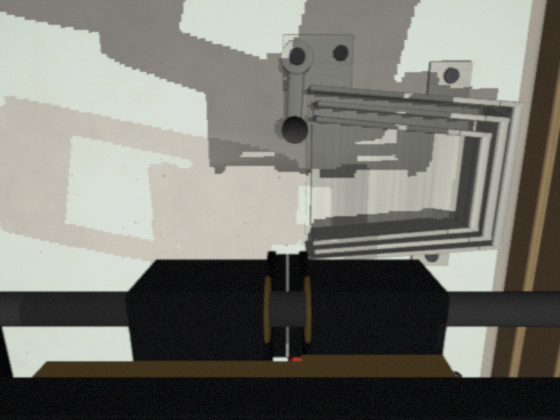

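View pics/s39_c.png

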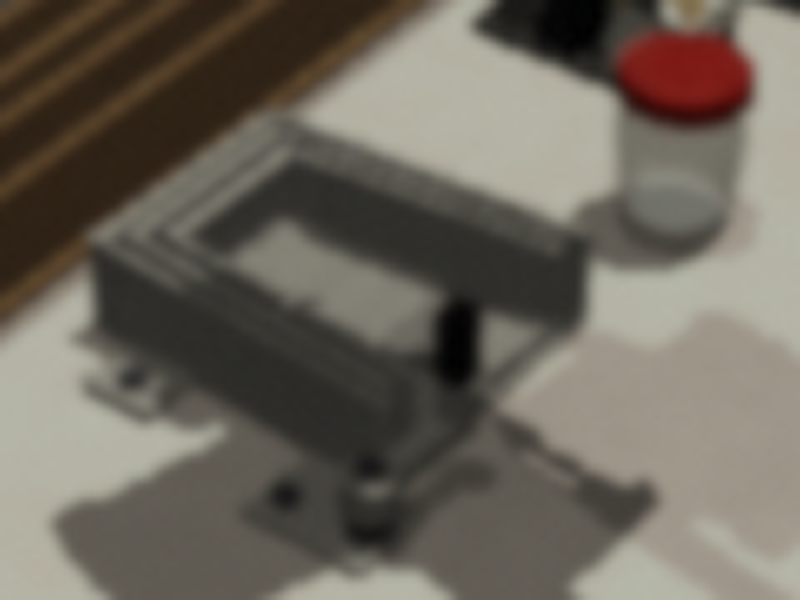

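View pics/s40_c.png

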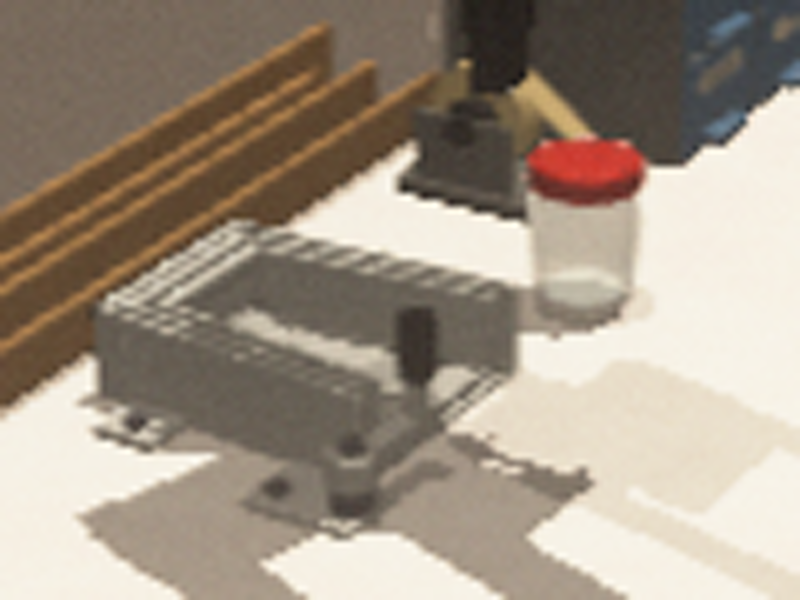

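```bash
python3 -m handwheel '[[[30,-14,0,0,0,0,-1],[30,-13,20,0,0,0,-1],[0,0,30,0,0,0,-1],[0,0,30,0,0,0,-1],[0,0,10,0,0,0,-1]]]'; python3 -m handwheel '[[[0,0,0,0,0,0,-1],[0,2,0,0,0,0,-1],[0,2,0,0,0,0,-1]]]'; python3 look.py side s41 210 140 120 90
```

```text
time: 33.88
tool_pos: [549.7, -3.1, 31.8]
eef_rot: [-0.003, 0.713, 0.702, -0.002]
contact_force: [-1.6, 0.3, -0.3]
finger_gap: 0.5
time: 34.13
tool_pos: [559.1, -5.3, 38.0]
eef_rot: [0.001, 0.713, 0.701, 0.001]
contact_force: [-0.2, -0.4, -0.2]
finger_gap: 0.4
k 6.666666666666667
[[0.018, 1.0, 0.003, 559.092], [1.0, -0.018, -0.0, -5.304], [-0.0, 0.003, -1.0, 38.048]]
```

View pics/s41_c.png

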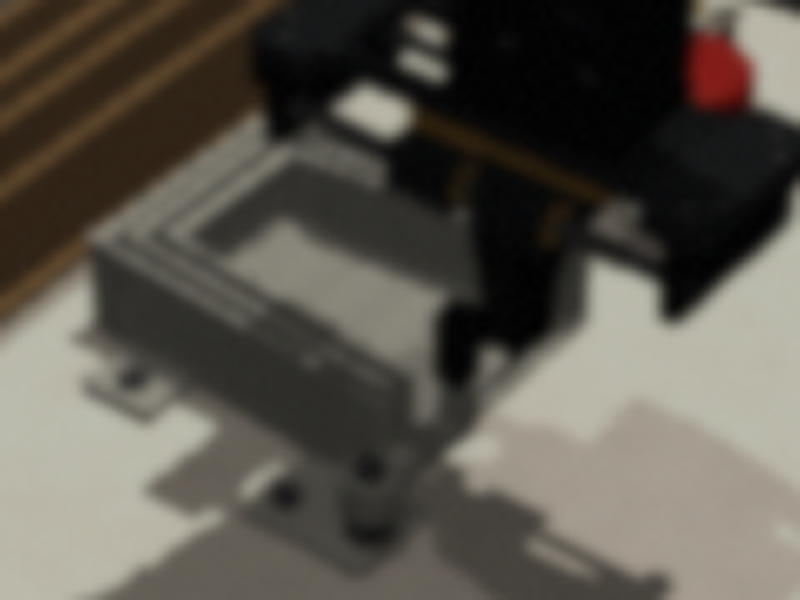

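```bash
python3 -m handwheel '[[[0,0,5,0,0,0,-1],[0,2,0,0,0,0,-1],[0,2,0,0,0,0,-1]]]'; python3 -m handwheel '[[[0,2,0,0,0,0,-1],[0,2,0,0,0,0,-1]]]'; python3 -m handwheel '[[[0,1.5,0,0,0,0,-1],[0,1.5,0,0,0,0,-1]]]'
```

```text
time: 34.43
tool_pos: [561.7, -5.3, 31.6]
eef_rot: [0.0, 0.714, 0.701, 0.0]
contact_force: [-0.2, 0.4, -1.0]
finger_gap: 0.4
time: 34.6
tool_pos: [565.8, -5.3, 31.5]
eef_rot: [0.0, 0.713, 0.701, 0.0]
contact_force: [-0.4, -0.2, 0.5]
finger_gap: 0.2
time: 34.77
tool_pos: [568.1, -5.4, 31.2]
eef_rot: [-0.0, 0.713, 0.701, -0.0]
contact_force: [-1.9, -1.1, 1.7]
finger_gap: 0.6
```

```bash
python3 -m handwheel '[[[0,1.5,0,0,0,0,-1],[0,1.5,0,0,0,0,-1]]]'; python3 -m handwheel '[[[0,1.5,0,0,0,0,-1],[0,0,0,0,0,0,-1]]]'
```

```text
time: 34.93
tool_pos: [569.0, -5.5, 30.9]
eef_rot: [-0.002, 0.713, 0.701, -0.002]
contact_force: [-12.2, -1.6, 9.5]
finger_gap: 0.2
time: 35.1
tool_pos: [568.9, -5.5, 30.8]
eef_rot: [-0.003, 0.713, 0.701, -0.003]
contact_force: [-13.9, -1.7, 12.1]
finger_gap: 0.9
```

```bash
python3 -m handwheel '[[[0,-5,0,0,0,0,-1],[0,-10,0,0,0,0,-1],[0,-5,-20,0,0,0,-1],[-15,0,-35,0,0,0,-1],[-25,0,-35,0,0,0,-1]]]'; python3 -m handwheel '[[[-30,25,-20,0,0,0,-1],[0,5,0,0,0,0,-1],[0,0,0,0,0,0,-1],[0,0,0,0,0,0,-1],[0,0,0,0,0,0,-1]]]'; python3 look.py wrist w42 200 0 347 260; python3 look.py side s42 ; python3 look.py scene s43 210 150 120 90
```

```text
time: 35.52
tool_pos: [550.7, -42.4, 119.7]
eef_rot: [-0.002, 0.713, 0.702, -0.0]
contact_force: [0.8, -0.9, 0.9]
finger_gap: 0.6
time: 35.93
tool_pos: [578.8, -72.1, 137.2]
eef_rot: [-0.002, 0.713, 0.701, -0.001]
contact_force: [-0.0, 0.2, -0.1]
finger_gap: 0.8
k 2.3054755043227666
[[0.018, 1.0, -0.003, 578.813], [1.0, -0.018, 0.001, -72.087], [0.001, -0.003, -1.0, 137.176]]
[[0.017, 1.0, -0.003, 578.741], [1.0, -0.017, 0.001, -71.921], [0.001, -0.003, -1.0, 137.121]]
k 6.666666666666667
[[0.017, 1.0, -0.003, 578.892], [1.0, -0.017, 0.001, -71.97], [0.001, -0.003, -1.0, 137.323]]
```

View pics/w42_c.png

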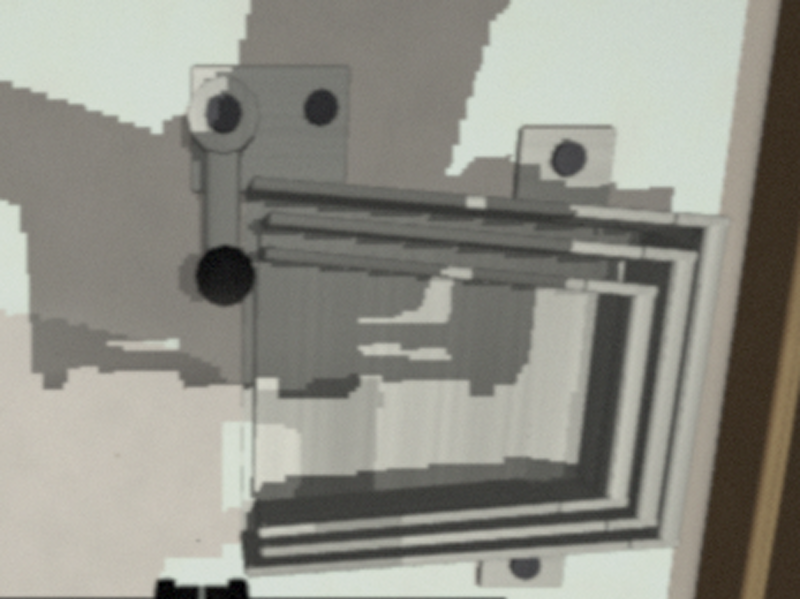

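View pics/s42.png

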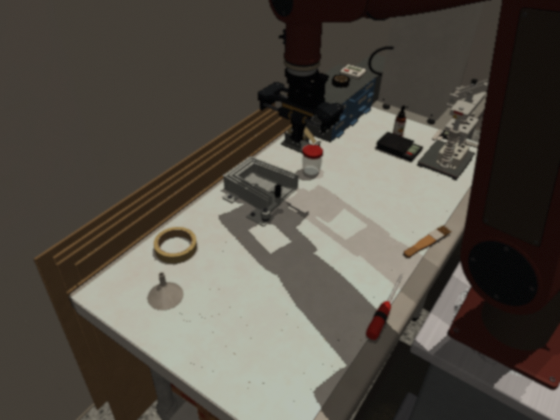

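View pics/s43_c.png

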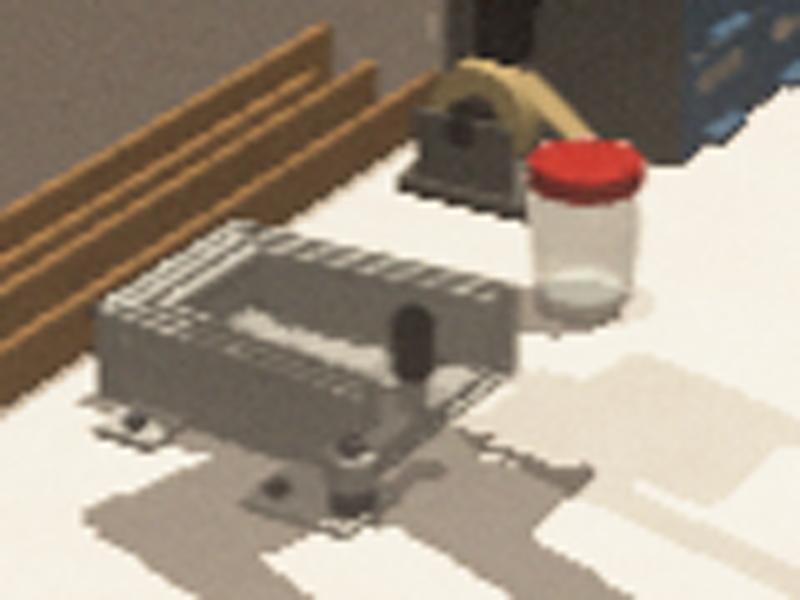

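Run:
```python
import cv2
im=cv2.imread("pics/w42.png")[85:245,430:530]; 
im=cv2.convertScaleAbs(im,alpha=1.3,beta=10)
cv2.imwrite("pics/w42z.png",cv2.resize(im,None,fx=4,fy=3.7,interpolation=cv2.INTER_NEAREST))
im=cv2.imread("pics/w35.png")[130:270,260:400]; cv2.imwrite("pics/w35z.png",cv2.resize(cv2.convertScaleAbs(im,alpha=1.3,beta=10),None,fx=4,fy=4,interpolation=cv2.INTER_NEAREST))
```

```text
(no output)
```

View pics/w42z.png

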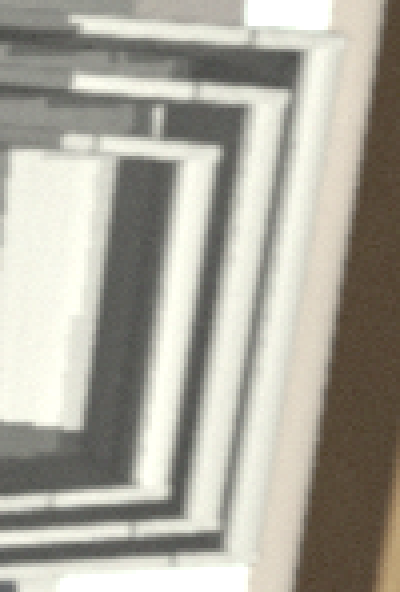

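View pics/w35z.png

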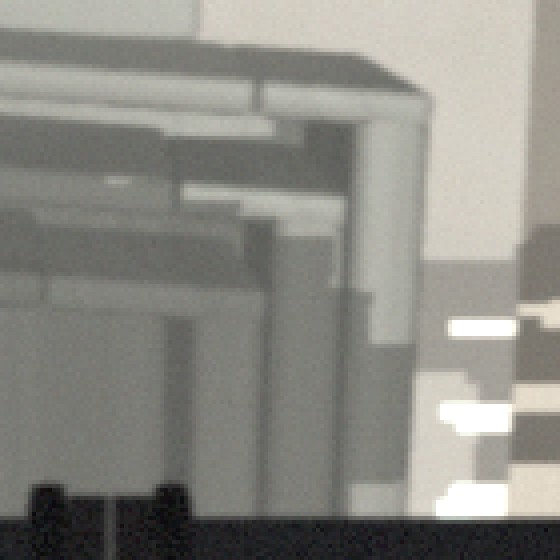

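Run:
```python
import cv2,numpy as np
im=cv2.imread("pics/w39.png")[90:250,430:530]; 
a=cv2.resize(cv2.convertScaleAbs(im,alpha=1.3,beta=10),None,fx=4,fy=3.7,interpolation=cv2.INTER_NEAREST)
im=cv2.imread("pics/w37.png")
im=cv2.imread("pics/w38.png")[80:260,380:560]; 
b=cv2.resize(cv2.convertScaleAbs(im,alpha=1.3,beta=10),(400,592),interpolation=cv2.INTER_NEAREST)
cv2.imwrite("pics/cmp.png",np.hstack([a,b]))
```

```text
(no output)
```

View pics/cmp.png

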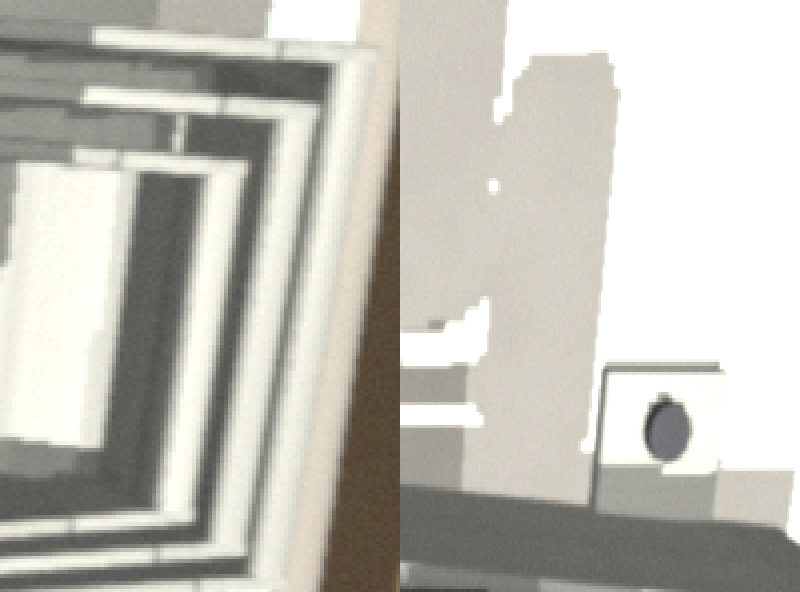

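```bash
python3 -m handwheel '[[[33,18,0,0,0,0,-1],[33,18,0,0,0,0,-1],[0,0,25,0,0,0,-1],[0,0,35,0,0,0,-1],[0,0,35,0,0,0,-1]]]'; python3 -m handwheel '[[[0,0,8,0,0,0,-1],[0,0,0,0,0,0,-1],[0,-4,0,0,0,0,-1]]]'; python3 look.py side s44 210 140 120 90
```

```text
time: 36.5
tool_pos: [618.4, -6.4, 43.8]
eef_rot: [0.001, 0.713, 0.702, 0.001]
contact_force: [0.7, -0.1, -0.4]
finger_gap: 0.5
time: 36.75
tool_pos: [613.9, -7.7, 36.6]
eef_rot: [0.0, 0.713, 0.701, 0.0]
contact_force: [0.2, 0.5, 0.6]
finger_gap: 0.7
k 6.666666666666667
[[0.018, 1.0, 0.0, 613.923], [1.0, -0.018, 0.0, -7.658], [0.0, 0.0, -1.0, 36.613]]
```

View pics/s44_c.png

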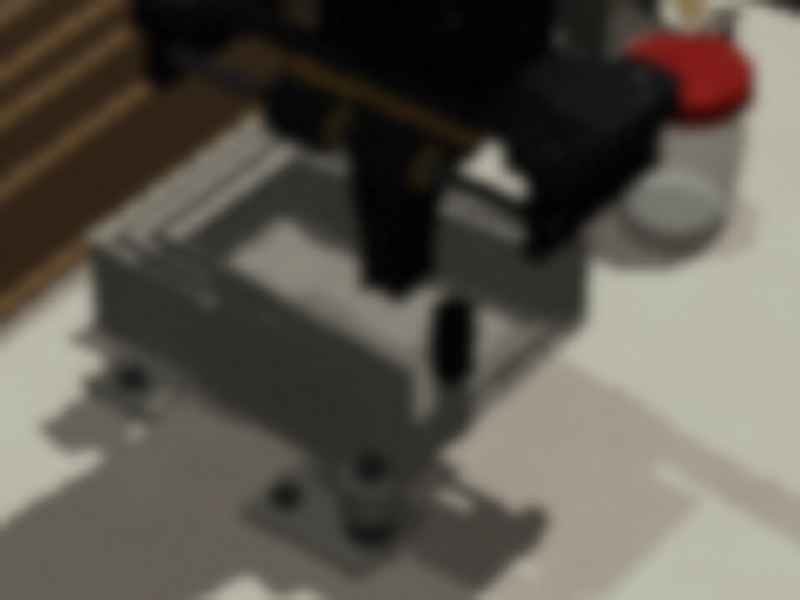

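```bash
python3 -m handwheel '[[[2,-6,3,0,0,0,-1],[0,-5,0,0,0,0,-1],[1,-6,0,0,0,0,-1],[1.5,-6,0,0,0,0,-1]]]'; python3 -m handwheel '[[[2,-6,0,0,0,0,-1],[2.5,-5,0,0,0,0,-1],[0,0,0,0,0,0,-1]]]'; python3 look.py side s45 210 140 120 90
```

```text
time: 37.13
tool_pos: [591.6, -3.4, 34.8]
eef_rot: [0.002, 0.714, 0.701, 0.001]
contact_force: [1.4, -1.8, 0.9]
finger_gap: 0.5
time: 37.38
tool_pos: [578.6, 2.6, 33.2]
eef_rot: [-0.0, 0.713, 0.701, -0.0]
contact_force: [0.2, -0.1, -0.8]
finger_gap: 0.6
k 6.666666666666667
[[0.018, 1.0, -0.001, 578.566], [1.0, -0.018, 0.001, 2.565], [0.001, -0.001, -1.0, 33.241]]
```

View pics/s45_c.png

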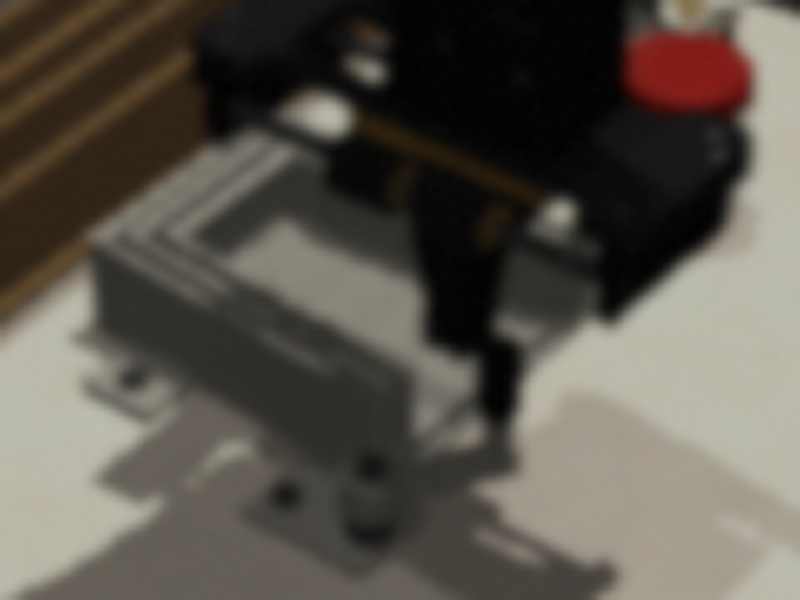

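```bash
python3 -m handwheel '[[[0,4,-15,0,0,0,-1],[-15,30,0,0,0,0,-1],[-15,32,0,0,0,0,-1],[-16,31,0,0,0,0,-1],[0,0,0,0,0,0,-1]]]'; python3 -m handwheel '[[[0,0,15,0,0,0,-1],[0,0,18,0,0,0,-1],[0,0,14,0,0,0,-1],[0,0,5,0,0,0,-1],[0,0,0,0,0,0,-1]]]'
```

```text
time: 37.85
tool_pos: [679.6, -48.9, 47.0]
eef_rot: [0.001, 0.714, 0.7, 0.0]
contact_force: [-0.7, -0.3, -0.0]
finger_gap: 0.3
time: 38.27
tool_pos: [672.7, -44.8, -7.1]
eef_rot: [-0.002, 0.713, 0.701, -0.002]
contact_force: [-0.3, -0.9, -0.7]
finger_gap: 0.7
```

```bash
python3 -m handwheel '[[[0,10,0,0,0,0,-1],[0,10,0,0,0,0,-1],[0,7,0,0,0,0,-1],[0,3,0,0,0,0,-1],[0,0,0,0,0,0,-1]]]'; python3 -m handwheel '[[[0,2,0,0,0,0,-1],[0,2,0,0,0,0,-1]]]';python3 -m handwheel '[[[0,2,0,0,0,0,-1],[0,2,0,0,0,0,-1]]]'
```

```text
time: 38.68
tool_pos: [706.7, -46.3, -3.2]
eef_rot: [0.0, 0.713, 0.701, 0.0]
contact_force: [-0.2, -0.5, -0.0]
finger_gap: 0.1
time: 38.85
tool_pos: [709.5, -46.4, -3.9]
eef_rot: [-0.0, 0.713, 0.701, -0.0]
contact_force: [-0.5, 0.4, -0.2]
finger_gap: 0.5
time: 39.02
tool_pos: [713.5, -46.5, -4.0]
eef_rot: [-0.0, 0.713, 0.701, -0.0]
contact_force: [-1.9, 0.6, 1.2]
finger_gap: 0.5
```

```bash
python3 -m handwheel '[[[0,1.5,0,0,0,0,-1],[0,1.5,0,0,0,0,-1]]]'; python3 -m handwheel '[[[0,1.5,0,0,0,0,-1],[0,0,0,0,0,0,-1]]]'
```

```text
time: 39.18
tool_pos: [715.5, -46.6, -4.2]
eef_rot: [-0.001, 0.713, 0.701, -0.001]
contact_force: [-8.1, 0.3, 5.1]
finger_gap: 0.5
time: 39.35
tool_pos: [715.5, -46.6, -4.2]
eef_rot: [-0.002, 0.713, 0.701, -0.002]
contact_force: [-10.6, -1.0, 6.6]
finger_gap: 0.2
```

```bash
python3 -m handwheel '[[[0,2,0,0,0,0,-1],[0,2,0,0,0,0,-1],[0,0,0,0,0,0,-1]]]'; python3 look.py wrist w46 ; python3 -m handwheel '[[[0,-5,0,0,0,0,-1],[0,-8,0,0,0,0,-1],[0,-12,0,0,0,0,-1],[0,-5,0,0,0,0,-1],[0,0,0,0,0,0,-1]]]';  python3 look.py wrist w47
python3 - <<'E'
import cv2,numpy as np
a=cv2.imread("pics/w46.png")[130:265,260:400]; b=cv2.imread("pics/w47.png")[130:265,300:440]
f=lambda m:cv2.resize(cv2.convertScaleAbs(m,alpha=1.3,beta=10),(395,400),interpolation=cv2.INTER_NEAREST)
cv2.imwrite("pics/cmp2.png",np.hstack([f(a),f(b)]))
E
```

```text
time: 39.6
tool_pos: [715.3, -46.6, -4.2]
eef_rot: [-0.006, 0.713, 0.701, -0.005]
contact_force: [-26.0, 0.0, 19.3]
finger_gap: 0.1
[[0.018, 1.0, -0.016, 715.318], [1.0, -0.018, 0.001, -46.564], [0.001, -0.016, -1.0, -4.245]]
time: 40.07
tool_pos: [691.6, -46.1, -4.1]
eef_rot: [-0.0, 0.713, 0.701, -0.0]
contact_force: [0.0, -0.4, 0.2]
finger_gap: 0.4
[[0.018, 1.0, -0.001, 691.558], [1.0, -0.018, 0.0, -46.098], [0.0, -0.001, -1.0, -4.065]]
```

View pics/cmp2.png

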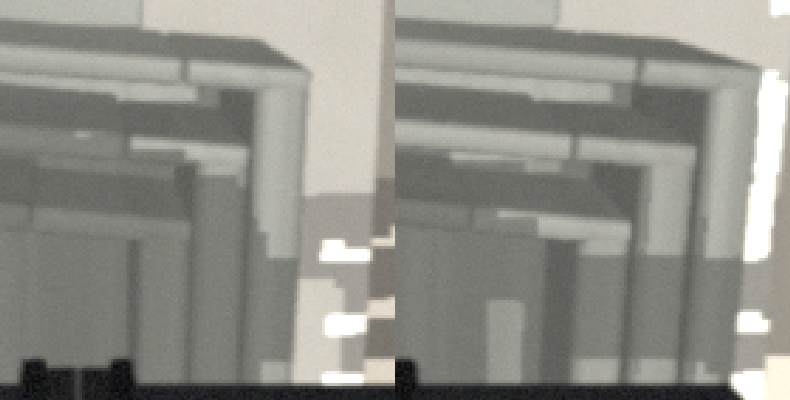

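```bash
python3 -m handwheel '[[[0,0,-20,0,0,0,-1],[0,0,-40,0,0,0,-1],[0,0,-40,0,0,0,-1],[-25,-10,-35,0,0,0,-1],[-30,0,-10,0,0,0,-1]]]'; python3 -m handwheel '[[[-15,0,0,0,0,0,-1],[0,0,0,0,0,0,-1],[0,0,0,0,0,0,-1]]]';  python3 look.py wrist w48
python3 - <<'E'
import cv2,numpy as np
a=cv2.imread("pics/w48.png")[60:245,230:430]
cv2.imwrite("pics/w48z.png",cv2.resize(cv2.convertScaleAbs(a,alpha=1.2,beta=10),None,fx=3.2,fy=3.2,interpolation=cv2.INTER_CUBIC))
E
```

```text
time: 40.53
tool_pos: [685.9, -98.6, 147.3]
eef_rot: [0.004, 0.712, 0.702, 0.003]
contact_force: [0.6, -0.3, 1.3]
finger_gap: 0.4
time: 40.78
tool_pos: [681.0, -115.1, 137.2]
eef_rot: [-0.001, 0.714, 0.7, -0.0]
contact_force: [-0.5, 0.7, -0.0]
finger_gap: 0.4
[[0.02, 1.0, -0.002, 681.01], [1.0, -0.02, 0.001, -115.07], [0.001, -0.002, -1.0, 137.194]]
```

View pics/w48z.png

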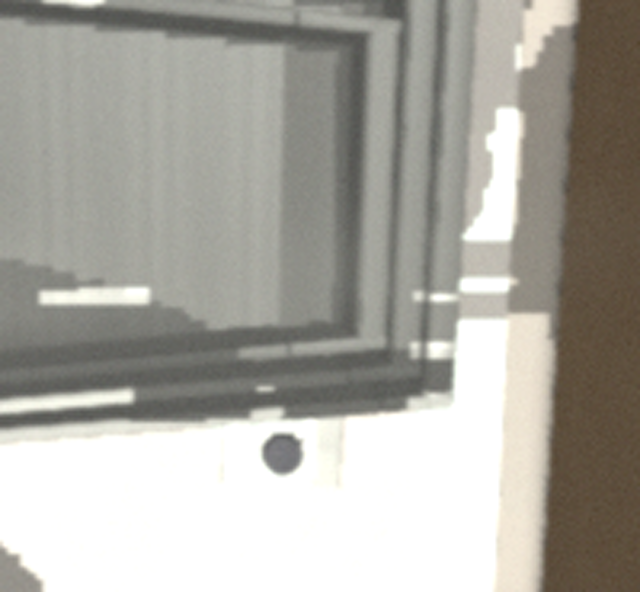

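```bash
python3 -m handwheel '[[[25,2,10,0,0,0,-1],[30,2,20,0,0,0,-1],[14,4,30,0,0,0,-1],[0,0,30,0,0,0,-1],[0,0,30,0,0,0,-1]]]'; python3 -m handwheel '[[[0,0,18,0,0,0,-1],[0,0,3,0,0,0,-1],[0,0,0,0,0,0,-1],[0,0,0,0,0,0,-1]]]'
```

```text
time: 41.25
tool_pos: [689.8, -42.2, 15.8]
eef_rot: [-0.001, 0.712, 0.702, -0.001]
contact_force: [0.4, 0.4, 0.2]
finger_gap: 0.6
time: 41.58
tool_pos: [691.1, -45.0, -1.8]
eef_rot: [-0.0, 0.713, 0.701, 0.0]
contact_force: [0.1, -0.5, 1.0]
finger_gap: 0.4
```

```bash
python3 -m handwheel '[[[0,7,3,0,0,0,-1],[0,7,0,0,0,0,-1],[0,4,0,0,0,0,-1],[0,2,0,0,0,0,-1]]]'; python3 -m handwheel '[[[0,1,0,0,0,0,-1],[0,1,0,0,0,0,-1]]]'; python3 -m handwheel '[[[0,1,0,0,0,0,-1],[0,1,0,0,0,0,-1]]]'
```

```text
time: 41.92
tool_pos: [712.8, -46.4, -3.5]
eef_rot: [0.001, 0.713, 0.701, 0.001]
contact_force: [-0.0, -0.7, -0.5]
finger_gap: 0.6
time: 42.08
tool_pos: [713.3, -46.2, -4.6]
eef_rot: [0.0, 0.713, 0.701, 0.0]
contact_force: [0.1, 0.0, 0.4]
finger_gap: 0.6
time: 42.25
tool_pos: [714.8, -46.2, -4.9]
eef_rot: [-0.0, 0.713, 0.701, -0.0]
contact_force: [0.1, -0.2, -0.1]
finger_gap: 0.8
```

```bash
python3 -m handwheel '[[[0,1,0,0,0,0,-1],[0,0.5,0,0,0,0,-1]]]'; python3 -m handwheel '[[[0,0.7,0,0,0,0,-1],[0,0.5,0,0,0,0,-1],[0,0,0,0,0,0,-1]]]'
```

```text
time: 42.42
tool_pos: [715.3, -46.2, -5.1]
eef_rot: [-0.001, 0.713, 0.701, -0.001]
contact_force: [-5.1, 0.7, 3.2]
finger_gap: 0.5
time: 42.67
tool_pos: [715.4, -46.2, -5.2]
eef_rot: [-0.002, 0.713, 0.701, -0.002]
contact_force: [-8.9, -0.0, 5.0]
finger_gap: -0.1
```

```bash
python3 -m handwheel '[[[0,-1,0,0,0,0,-1],[0,-2,0,0,0,0,-1],[0,-4,0,0,0,0,-1],[0,-8,0,0,0,0,-1],[0,-8,0,0,0,0,-1]]]'; python3 -m handwheel '[[[0,0,-20,0,0,0,-1],[0,0,-35,0,0,0,-1],[0,0,-40,0,0,0,-1],[0,-10,-20,0,0,0,-1],[10,-35,0,0,0,0,-1]]]'; python3 -m handwheel '[[[10,-37,0,0,0,0,-1],[10,-37,0,0,0,0,-1],[10,-38,0,0,0,0,-1],[5,-4,0,0,0,0,-1],[0,0,0,0,0,0,-1]]]'; python3 look.py wrist w49
```

```text
time: 43.08
tool_pos: [694.7, -45.8, -4.8]
eef_rot: [0.0, 0.713, 0.701, 0.0]
contact_force: [0.7, 0.9, -0.2]
finger_gap: 0.8
time: 43.5
tool_pos: [657.3, -37.6, 118.4]
eef_rot: [0.007, 0.714, 0.7, 0.005]
contact_force: [0.6, 0.2, 1.4]
finger_gap: 0.9
time: 43.92
tool_pos: [531.8, 3.3, 109.6]
eef_rot: [-0.001, 0.713, 0.701, -0.0]
contact_force: [-0.2, -0.3, -0.2]
finger_gap: 0.5
[[0.017, 1.0, -0.001, 531.773], [1.0, -0.017, 0.001, 3.345], [0.001, -0.001, -1.0, 109.596]]
```

View pics/w49.png

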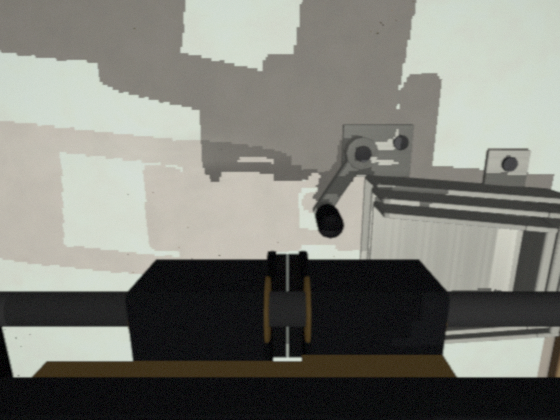

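```bash
python3 - <<'E'
from h import *
print(p2w("wrist",331,226,78,np.load("pics/w49_T.npy")))
E
python3 -m handwheel '[[[0,-2,25,0,0,0,-1],[0,0,30,0,0,0,-1],[0,0,22,0,0,0,-1],[0,0,0,0,0,0,-1],[0,0,0,0,0,0,-1]]]'
```

```text
[560.07037307   3.76574794  78.        ]
time: 44.38
tool_pos: [532.8, 1.7, 32.5]
eef_rot: [-0.001, 0.714, 0.701, -0.001]
contact_force: [-0.2, 0.1, 0.9]
finger_gap: 0.1
```

```bash
python3 -m handwheel '[[[1,7,0,0,0,0,-1],[-2,6,0,0,0,0,-1],[-2,6,0,0,0,0,-1],[-2,5,0,0,0,0,-1],[-1,4,0,0,0,0,-1]]]';python3 -m handwheel '[[[-0.5,3,0,0,0,0,-1],[0,2,0,0,0,0,-1],[0,1.5,0,0,0,0,-1]]]'; python3 -m handwheel '[[[0,1.5,0,0,0,0,-1],[0,1,0,0,0,0,-1]]]'
```

```text
time: 44.8
tool_pos: [562.1, -5.2, 34.4]
eef_rot: [0.001, 0.714, 0.701, 0.0]
contact_force: [-2.0, -0.7, 1.2]
finger_gap: 0.2
time: 45.05
tool_pos: [567.6, -5.0, 33.6]
eef_rot: [0.0, 0.713, 0.701, 0.0]
contact_force: [-2.2, -1.1, 1.2]
finger_gap: 0.8
time: 45.22
tool_pos: [569.0, -4.9, 33.2]
eef_rot: [-0.0, 0.713, 0.701, -0.0]
contact_force: [-6.7, -0.6, 3.8]
finger_gap: 0.9
```

```bash
python3 -m handwheel '[[[0,1.5,0,0,0,0,-1],[0,0.5,0,0,0,0,-1],[0,0,0,0,0,0,-1]]]'; python3 -m handwheel '[[[0,-3,0,0,0,0,-1],[0,-8,0,0,0,0,-1],[0,-8,0,0,0,0,-1],[0,-5,-25,0,0,0,-1],[-15,0,-35,0,0,0,-1]]]'; python3 -m handwheel '[[[-25,10,-30,0,0,0,-1],[-30,25,-10,0,0,0,-1],[0,5,0,0,0,0,-1],[0,0,0,0,0,0,-1],[0,0,0,0,0,0,-1]]]'; python3 look.py wrist w50 200 0 347 260; python3 look.py side s50; python3 look.py scene s51 200 150 120 90
python3 -c "
import cv2
a=cv2.imread('pics/w50.png')[85:245,430:530]
cv2.imwrite('pics/w50z.png',cv2.resize(cv2.convertScaleAbs(a,alpha=1.3,beta=10),None,fx=4,fy=3.7,interpolation=cv2.INTER_NEAREST))"
```

```text
time: 45.47
tool_pos: [569.1, -4.9, 33.1]
eef_rot: [-0.002, 0.713, 0.701, -0.002]
contact_force: [-10.5, -1.6, 8.5]
finger_gap: 0.3
time: 45.88
tool_pos: [542.0, -17.0, 89.4]
eef_rot: [-0.004, 0.713, 0.701, -0.002]
contact_force: [0.5, 0.5, -0.0]
finger_gap: 0.7
time: 46.3
tool_pos: [585.1, -74.9, 132.1]
eef_rot: [-0.001, 0.714, 0.701, -0.0]
contact_force: [0.7, 0.4, -0.5]
finger_gap: 0.4
k 2.3054755043227666
[[0.019, 1.0, -0.002, 585.079], [1.0, -0.019, 0.001, -74.883], [0.001, -0.002, -1.0, 132.141]]
[[0.018, 1.0, -0.003, 584.495], [1.0, -0.018, 0.001, -74.347], [0.001, -0.003, -1.0, 131.63]]
k 6.666666666666667
[[0.017, 1.0, -0.003, 584.348], [1.0, -0.017, 0.001, -74.123], [0.001, -0.003, -1.0, 131.499]]
```

View pics/w50_c.png

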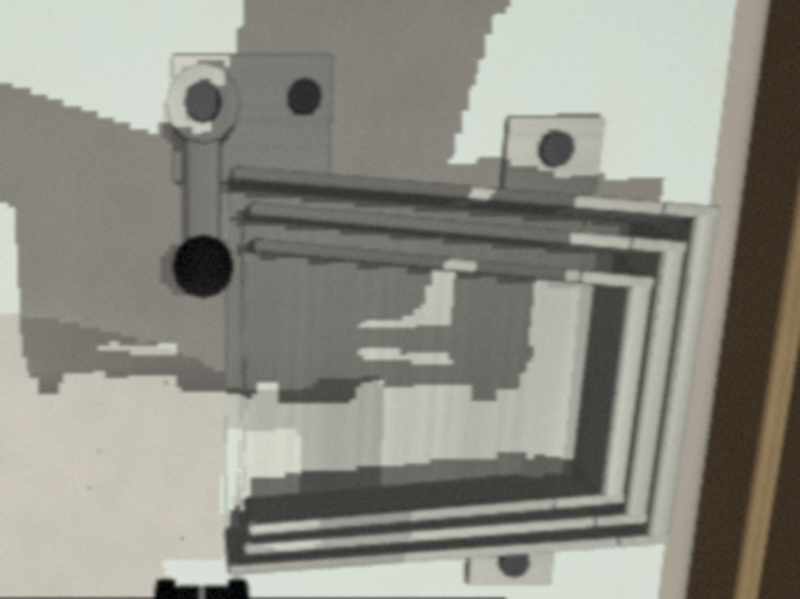

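View pics/w50z.png

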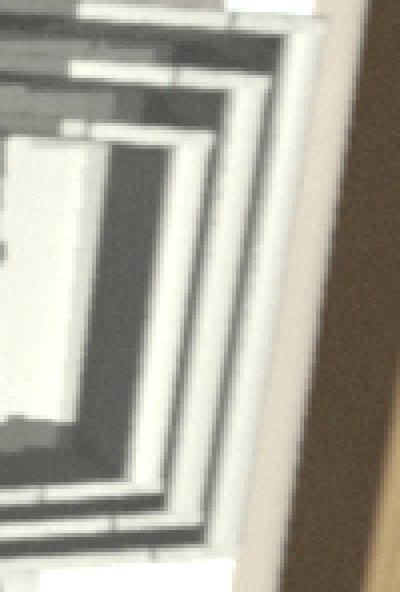

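View pics/s50.png

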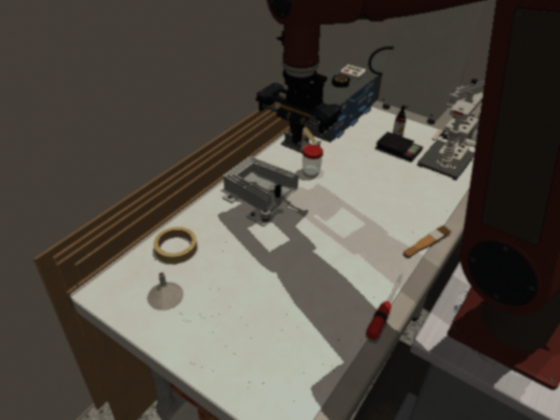

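View pics/s51_c.png

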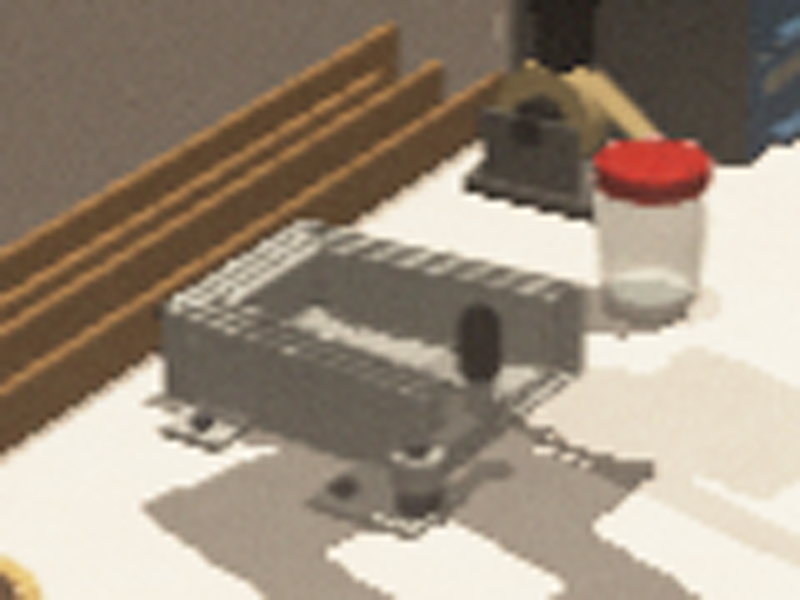

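```bash
python3 -c "
from cell import finish_job
print(finish_job())"
```

```text
the job is handed in; nothing more can be done
None
```

I opened the latch to its stop, put the medium tray in the dock and the small tray in the medium one, and swung the latch shut. I handed the job in at about 46 s of the 72 s allowed; it gave no verdict.

**Trays:** I dragged each tray in by its back wall, then pushed it home with the fingers shut. After the first round, a picture showed that the small tray had come back about 3–4 mm. I swung the latch part-way open again (not fully), re-pushed the nest, and shut the latch. On the last push the trays met a hard stop at the same place as before. In the last picture only thin, equal lines show between the back walls.

**Latch:** It stopped firmly at the same place on both closings, at 14 N and then 10 N, against the 1.6 N that moves it. It lies across the mouth with nothing sticking out.

**Bystanders:** I never touched the jar, tape roll or funnel, and they look unmoved in the last side picture. The robot ended clear above the dock.

**What went wrong or disagreed:**
- **Handle slip:** On the first closing the handle slipped out of the jaws, and the fingers pressed on it sideways with up to about 56 N. That is well under the 120 N wrist limit. As far as I could see it was the fingers and not the gripper body, to which the 40 N limit applies.
- **Fingertip height:** In the pictures the fingertips sat about 30 mm higher than the stated TCP, so I worked at lower heights to allow for it.
- **Camera disagreement:** The fixed and wrist cameras disagreed by about 5–7 mm on the dock's position. The tapered fit took up the difference.

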